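# Unlock the tilt-out cypress bins for washing

## Robot

A 6-joint arm with a two-finger parallel gripper is mounted at the origin on the work surface. World frame = base frame: x ahead of the robot, y to its left, z up, the work surface at z = 0. Lengths are in m, angles in rad, forces in N, time in s.
With the tool pointing down it reaches from about 0.35 to 0.975 m from the base axis. Payload 4.9 kg.
Tool frame: the origin (TCP) lies between the finger pads; the fingertips stand 25 mm ahead of it and the grasp point (between the pads) lies 6 mm ahead of it (r.tip_extent is the distance from the TCP to the fingertips, in m); z points along the fingers, y is the direction in which the jaws open and shut (so a half turn about z gives the same grasp; the last joint's range is limited). The gripper opens to 85 mm and grips with 20 to 120 N. Pads are 22 mm wide; open, the fingers measure 114 mm over their backs; the gripper's body (76 mm by 85 mm) begins 54 mm behind the grasp point. The pads swing forward as they close: fully open they stand 13 mm farther back than shut.
Start: joints at [1.154, 0.053, 1.613, -0, 1.476, -0.119], TCP at [0.183, 0.597, 0.219] pointing down, gripper open.
Joint ranges: [-3.01, 3.01], [-1.01, 2.22], [0.06, 2.58], [-1.02, 4.17], [0.09, 2.62], [-3.14, 3.14]. Speed limits (rad/s): [2.57, 2.57, 3.14, 3.14, 3.14, 3.14].

## Interface

Orientations are given as a unit quaternion [x, y, z, w].
In Python, from station import telemetry, cams, ticket, r gives the robot as it stands. The module is installed in compiled form; this text tells all that it offers.
- The arm moves only by the tool servo_tool, never from a script. Its argument "rows" is a list of rows, each an object of numbers: "dx", "dy", "dz": the shift along the tool's x, y, z in mm; "yaw": the turn about the tool's z in degrees. A call has 1 to 12 rows; each row shifts and turns the commanded pose from where the row before left it, along the tool's axes as they then stand; what a row does not reach is not made up. A row lasts 1/12 s, in which the tool goes at most 41.7 mm and 7.16 degrees, less where a joint would pass 70% of its speed; a pose out of reach is approached as far as the arm can. A call with a gripper value outside its range is refused whole. "hand" is the closure, from -1 (fully open) to 1 (shut), set as the call begins (left out, the last holds). The fingers move at their own pace and stop on an object; "newtons" is the grip in N (left out, the last holds). Time passes only in rows, so rows that do not move let the fingers close. It gives the time, the measured TCP pose, the force and the opening at its end, in the units of the state.
- telemetry.state(): the state, without advancing time (a new reading comes with each control period).
- cams.snapshot(name): name is "side" or "top" or "wrist"; returns a dict with "pixels" (420x560x3 uint8, red, green, blue), "vfov" (degrees; the focal length in pixels is half the picture's height over the tangent of half this angle, whatever the lens; pixels are square), "cx", "cy" (the principal point, pixels), "k1" (the pictures are not rectified: a ray, as slopes to the right and down, at radius r is drawn at 1 + k1 r^2 times it, then the intrinsics apply), "R" (3x3) and "t" (3): a world point X has camera coordinates R X + t. Camera axes: x right, y down, z forward; pixel columns grow to the right and rows downward; lengths in m; the calibration is good to about 2 mm. A picture is of the moment at which its call begins. There is no depth.
- ticket.hand_in(): hands the job in, once; it reports no verdict.
The state is a dict: "clock": time; "qpos": joint angles; "dq": joint speeds; "tau": joint torques, N m; "ee_pos": TCP position; "ee_rot": TCP orientation; "wrist_force": force on the tool from outside, world axes, zero at the start; "ft_torque": the same for the moment, N m; "gripper_width": finger opening in m.
Only numpy, scipy, OpenCV 4.12 (cv2) and the standard library are available. Lean on these libraries where they do the work, as an engineer would, in place of code of your own. Each camera call takes 0.05 s, during which the arm holds its last target. There are 200 camera calls.

## Task

Get the cypress bins out of their tilt-out rack so they can be carried off for washing: lift the cover plate off its pins and lay it aside, then, with the forked tool and not with the fingers, push each bin's spring bar sideways by its collar until the bin tips forward free, and stand the bins upright on the free half of the lacquered tray. Finish by returning the fork upright to its stand and seating the cover plate flat over its two pins again. Leave the bowl, whisk, jar, scoop, tea caddy and rinse bowl where they are.

Things in the scene. Friction and masses are not known exactly. Their poses are not given: they have to be found in the camera images.
- cover_c (a point): loose dark red-brown cover plate, 46 (x) x 280 (y) x 6 mm, 180 g, lying on the rack's two end posts over the spring bars. Point on its middle axis, 20 mm above its underside. Through it rises a brass grip block, 36 (x) x 16 mm (y), 34 mm high above the plate's top face. Two round 16 mm holes at y = +-126 mm drop over the pins of the posts
- cover_seat (a point): point fixed on the rack, midway between the tops of the two cover posts, 130 mm over the work surface; x to the back of the rack, y along it, z up. On each post, at y = +-126 mm, stands a brass pin 10 mm thick, 13 mm high, tapered to 5 mm. The seated cover's underside lies at this level: cover_c is then 20 mm above this point, axes alike or half a turn apart
- rack_base (a point): centre of the underside of the fixed cypress rack (x from -95 to 72, y +-143 mm); x to its back. At the front, where bins tip out against it, a stop rail, x = -87 to -77, top at z = 88 mm. Bays at y = -83, -7, +69 mm hold bin0, bin1, bin2 (some absent). Each bin sits over one fixed hinge rod (14 mm, along y at x = 1, z = 34 mm), locked upright by a spring bar through the lug on its back
- stand_top (a point): centre of the top face of the fork's dark wooden stand, fixed, 84 (x) x 56 (y) x 72 mm high; in the top is a slot 44 (x) x 18 mm (y), 68 mm deep
- fork_c (a point): loose forked tool, upright, 122 mm long, 100 g; point at its centre, z towards the handle. Guard plate 60 (x) x 34 (y) mm from 5 to 11 mm above this point; brown handle 36 (x) x 16 mm (y) from 11 to 61 mm above it. In its stand the prongs hang in the slot and the guard lies on the stand's top face, this point being 5 mm below stand_top (axes as the stand's)
- fork_tip (a point): point of the fork midway between its prong tips, 61 mm below fork_c. The two steel prongs are 30 mm long, 8 mm wide (x), 7 mm thick (y), with a gap of 14 mm between them in x to straddle a bar; the neck above is 30 mm wide, then 16 mm
- tray_in (a point): centre of the floor of the fixed black lacquered tray with red edge, 250 (x) x 340 mm (y) outside; floor 8 mm above the work surface, rim 6 mm wide and 10 mm high above the floor. Its -x half is free for the bins from y = -160 to +125 mm; bowl, whisk and jar stand in the +x half (x over 8 mm), the scoop lies along the +y edge (y over 135 mm)
- bin0_c (a point): loose cypress bin of bay 0 (may be absent), open on top, flat bottom 76 (x) x 60 mm (y), 200 g; x to its back; point at its middle, 63 mm above its underside. Rim 32 mm above the point. Carrying rail, by which it is lifted: along x over the opening, 76 mm long, 16 mm wide (y), from 45 to 63 mm above the point, free space below it. A steel lug juts 24 mm out of its back at y = -22 mm
- gap0 (a point): point fixed on the rack, on the axis of the spring bar of bay 0, 112 mm over the work surface; axes as the rack's. Middle of the 16 mm gap (y +-8 mm) for the fork, entered from above, between a guide plate (-y) and the bar's brass collar at rest (+y). Beam 26 mm below; guide and spring block reach 12 mm above. A locked bin's bin0_c is 51 mm in front (-x)
- bar0 (a joint): spring bar of bay 0, 9 mm thick along y, with a collar 26 mm across, 4 mm thick: 0 at rest (tip in the bin's lug), grows as the collar is pushed to the rack's +y, stop at 0.022 m; about 2 N at rest, 5 N at the stop. Beyond about 0.014 m the bin is free and by itself tips forward (to -x) by about 0.3 rad against the stop rail, stays so, and lifts straight up off the rod; let go, the bar springs back
- bin1_c (a point): loose cypress bin of bay 1 (may be absent), open on top, flat bottom 76 (x) x 60 mm (y), 200 g; x to its back; point at its middle, 63 mm above its underside. Rim 32 mm above the point. Carrying rail, by which it is lifted: along x over the opening, 76 mm long, 16 mm wide (y), from 45 to 63 mm above the point, free space below it. A steel lug juts 24 mm out of its back at y = -22 mm
- gap1 (a point): point fixed on the rack, on the axis of the spring bar of bay 1, 112 mm over the work surface; axes as the rack's. Middle of the 16 mm gap (y +-8 mm) for the fork, entered from above, between a guide plate (-y) and the bar's brass collar at rest (+y). Beam 26 mm below; guide and spring block reach 12 mm above. A locked bin's bin1_c is 51 mm in front (-x)
- bar1 (a joint): spring bar of bay 1, 9 mm thick along y, with a collar 26 mm across, 4 mm thick: 0 at rest (tip in the bin's lug), grows as the collar is pushed to the rack's +y, stop at 0.022 m; about 2 N at rest, 5 N at the stop. Beyond about 0.014 m the bin is free and by itself tips forward (to -x) by about 0.3 rad against the stop rail, stays so, and lifts straight up off the rod; let go, the bar springs back
- bin2_c (a point): loose cypress bin of bay 2 (may be absent), open on top, flat bottom 76 (x) x 60 mm (y), 200 g; x to its back; point at its middle, 63 mm above its underside. Rim 32 mm above the point. Carrying rail, by which it is lifted: along x over the opening, 76 mm long, 16 mm wide (y), from 45 to 63 mm above the point, free space below it. A steel lug juts 24 mm out of its back at y = -22 mm
- gap2 (a point): point fixed on the rack, on the axis of the spring bar of bay 2, 112 mm over the work surface; axes as the rack's. Middle of the 16 mm gap (y +-8 mm) for the fork, entered from above, between a guide plate (-y) and the bar's brass collar at rest (+y). Beam 26 mm below; guide and spring block reach 12 mm above. A locked bin's bin2_c is 51 mm in front (-x)
- bar2 (a joint): spring bar of bay 2, 9 mm thick along y, with a collar 26 mm across, 4 mm thick: 0 at rest (tip in the bin's lug), grows as the collar is pushed to the rack's +y, stop at 0.022 m; about 2 N at rest, 5 N at the stop. Beyond about 0.014 m the bin is free and by itself tips forward (to -x) by about 0.3 rad against the stop rail, stays so, and lifts straight up off the rod; let go, the bar springs back
- bowl: red raku-style bowl, 100 mm across, 74 mm high, on the tray; origin under its centre
- whisk: bamboo whisk standing on the tray, 60 mm across, 102 mm high; origin under its centre
- jar: white ceramic lidded jar on the tray, 68 mm across, 84 mm high; origin under its centre
- scoop: slim cedar scoop lying on the tray, 175 mm long, 18 mm wide; origin at its middle
- caddy: black tea caddy on the mat, 70 mm across, 69 mm high; origin under its centre
- rinse: brass rinse bowl on the mat, 124 mm across, 72 mm high; origin under its centre
There are look-alikes about, which are no part of the job. Leave any green look-alike of the part that bears bin1_c alone. Leave any green look-alike of the part that bears bin0_c alone.

How it is judged:
On the way, in this order (a step that is already met when the one before it is completed fails the run):
1. the cover plate has been lifted off its pins and moved clear of the spring bars (horizontal distance between cover_c and cover_seat above 0.1 m), for 0.2 s.
2. a spring bar is pushed back by at least 14 mm with the fork (((value of joint bar0 above 0.014 m and contact force between fork and bar0 above 0.5 N) or (value of joint bar1 above 0.014 m and contact force between fork and bar1 above 0.5 N) or (value of joint bar2 above 0.014 m and contact force between fork and bar2 above 0.5 N))), for 0.1 s.
3. every bin has been freed: it is tipped forward by more than 0.2 rad or has left its bay ((angle between bin0_c's own z axis and vertical above 0.2 rad or horizontal distance between bin0_c and gap0 above 0.12 m) and (angle between bin1_c's own z axis and vertical above 0.2 rad or horizontal distance between bin1_c and gap1 above 0.12 m) and (angle between bin2_c's own z axis and vertical above 0.2 rad or horizontal distance between bin2_c and gap2 above 0.12 m)), for 0.2 s.
At the end, for the whole second after the job is handed in: every bin stands upright (within 0.1 rad) with its bottom on the tray's floor, inside the rim; the cover plate lies flat on its posts over both pins (within 6 mm and 0.05 rad, 3 mm in height); the fork stands upright in its stand (within 12 mm); all at rest (x of bin0_c in the frame of tray_in between -0.121 and 0.121 m and y of bin0_c in the frame of tray_in between -0.155 and 0.155 m and z of bin0_c in the frame of tray_in between 0.059 and 0.067 m and angle between each of bin0_c, bin1_c, bin2_c, fork_c's own z axis and vertical below 0.1 rad and linear speed of each of bin0, bin1, bin2, fork, cover below 0.03 m/s and x of bin1_c in the frame of tray_in between -0.121 and 0.121 m and y of bin1_c in the frame of tray_in between -0.155 and 0.155 m and z of bin1_c in the frame of tray_in between 0.059 and 0.067 m and x of bin2_c in the frame of tray_in between -0.121 and 0.121 m and y of bin2_c in the frame of tray_in between -0.155 and 0.155 m and z of bin2_c in the frame of tray_in between 0.059 and 0.067 m and horizontal distance between cover_c and cover_seat below 0.006 m and z of cover_c in the frame of cover_seat between 0.017 and 0.023 m and angle between the y axis of cover_c and the y axis of cover_seat, either way round below 0.05 rad and angle between cover_c's own z axis and vertical below 0.05 rad and horizontal distance between fork_c and stand_top below 0.012 m and z of fork_c in the frame of stand_top between -0.012 and 0.012 m); the robot touches nothing.
It fails at once if the fingers push a spring bar (over 1 N) (contact force between the fingers and bar0 above 1 N or contact force between the fingers and bar1 above 1 N or contact force between the fingers and bar2 above 1 N).
It fails at once if one of the six tea things is moved by more than 30 mm (distance of any of bowl, whisk, jar, scoop, caddy, rinse from where it was at the start of the episode above 0.03 m).
Of bin0, bin1, bin2 only 2 to 3 are there at a start; the rules pass over those that are not, and their reading is None.
At some moment in a run one of cover, bin0, bin1, bin2 may be knocked a few centimetres aside while the robot is not near it.
It also fails if it takes over 210 s, if anything falls off the work surface, if the arm or the gripper's body presses on something with over 40 N, if the wrist force passes 120 N, or if a joint passes its speed limit or range.

## Working session

There is one attempt and no reset: what is moved stays moved. The work goes in short steps, Python scripts to look and compute and a tool call to move; the robot and the scene stay as the last step left them, time stands still between calls to the robot, and variables do not carry over. Pictures are saved under pics/ and viewed, about 12 in all and at most 16, crops included, and the job is handed in when it is done.

Besides the shell and the picture viewer there is one more tool, called after ">>>" as name(argument=value, ...), one argument or row to a line, values as JSON. servo_tool: Moves the arm, as the interface text tells. Its arguments: {"type":"object","properties":{"rows":{"type":"array","items":{"type":"object","properties":{"dx":{"type":"number"},"dy":{"type":"number"},"dz":{"type":"number"},"yaw":{"type":"number"}}}},"hand":{"type":"number"},"newtons":{"type":"number"}},"required":["rows"]}

```bash
mkdir -p pics; cat > h.py <<'E'
import numpy as np, cv2
from station import telemetry, cams, ticket, r
from scipy.spatial.transform import Rotation as Rn
def snap(n,save=None):
    s=cams.snapshot(n); np.savez(f'{n}.npz',**s)
    if save: cv2.imwrite(f'pics/{save}.png',s['pixels'][:,:,::-1])
    return s
def load(n): return dict(np.load(f'{n}.npz'))
def K(s):
    f=210/np.tan(np.radians(float(s['vfov']))/2)
    return np.array([[f,0,float(s['cx'])],[0,f,float(s['cy'])],[0,0,1]])
def ray(s,uv):
    p=(np.array(uv,float)-[s['cx'],s['cy']])/K(s)[0,0]
    rd=np.linalg.norm(p); x=rd
    for _ in range(30): x=rd/(1+float(s['k1'])*x*x)
    p=p*(x/rd if rd>0 else 1)
    d=s['R'].T@np.array([p[0],p[1],1]); return -s['R'].T@s['t'],d
def onz(s,uv,z):
    o,d=ray(s,uv); return o+d*(z-o[2])/d[2]
def proj(s,X):
    c=s['R']@np.array(X)+s['t']; p=c[:2]/c[2]; p=p*(1+float(s['k1'])*(p@p))
    return p*K(s)[0,0]+[s['cx'],s['cy']]
def tri(s1,u1,s2,u2):
    o1,d1=ray(s1,u1);o2,d2=ray(s2,u2)
    A=np.c_[d1,-d2];k=np.linalg.lstsq(A,o2-o1,rcond=None)[0]
    a=o1+k[0]*d1;b=o2+k[1]*d2; return (a+b)/2,np.linalg.norm(a-b)
def st():
    s=telemetry.state(); R=Rn.from_quat(s['ee_rot']).as_matrix()
    print('t',round(s['clock'],2),'p',np.round(s['ee_pos'],4),'R',np.round(R,3).tolist(),'F',np.round(s['wrist_force'],1),'w',round(s['gripper_width'],4),'q',np.round(s['qpos'],2))
    return s,R
E
python3 - <<'E'
from h import *
st()
a=snap('top','top1');b=snap('side','side1')
for s in(a,b): print(s['vfov'],s['k1'],np.round(s['R'],3).tolist(),(-s['R'].T@s['t']).round(3))
E
```

```text
t 0.0 p [0.1831 0.5969 0.2175] R [[-0.956, 0.293, -0.001], [0.293, 0.956, -0.002], [0.0, -0.002, -1.0]] F [ 0.4  0.8 -0.5] w 0.0854 q [ 1.15  0.05  1.61  0.    1.48 -0.12]
44.26800616941278 -0.12543007499688774 [[-0.025, -1.0, -0.009], [-0.983, 0.027, -0.183], [0.184, 0.005, -0.983]] [ 0.259 -0.033  1.408]
55.36319540733714 -0.11720799918097688 [[-0.989, -0.146, 0.004], [-0.087, 0.571, -0.817], [0.117, -0.808, -0.577]] [0.392 0.781 0.69 ]
```

View pics/top1.png

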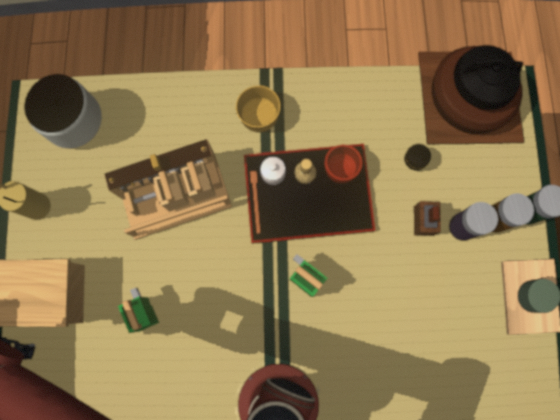

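View pics/side1.png

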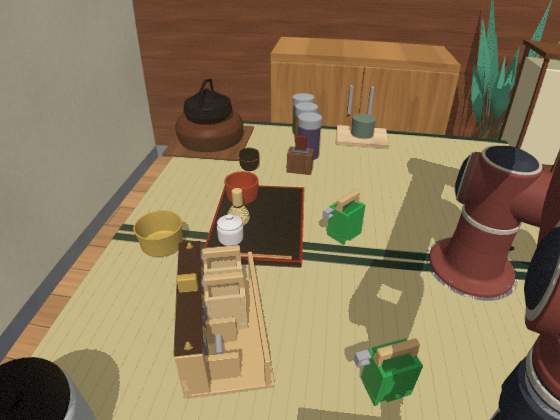

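The top view shows the rack at (168,190) with the dark cover behind it (158,165), the tray at (309,193), the fork in its stand at (428,217), and two green bins at (137,312) and (308,277), which are the look-alikes. The side view shows the rack at (222,315). Next I'll enlarge the rack, stand and tray.

```bash
python3 - <<'E'
from h import *
a=load('top')['pixels'];b=load('side')['pixels']
A=cv2.resize(a[130:245,95:240],None,fx=3.9,fy=3.9,interpolation=cv2.INTER_CUBIC)[:450]
B=cv2.resize(b[225:400,160:285],(320,448),interpolation=cv2.INTER_CUBIC)
h=448;A=cv2.resize(A,(470,372));A=cv2.copyMakeBorder(A,0,h-372,0,0,cv2.BORDER_CONSTANT)
cv2.imwrite('pics/c1.png',np.hstack([A,B])[:,:,::-1])
E
```

```text
(no output)
```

View pics/c1.png

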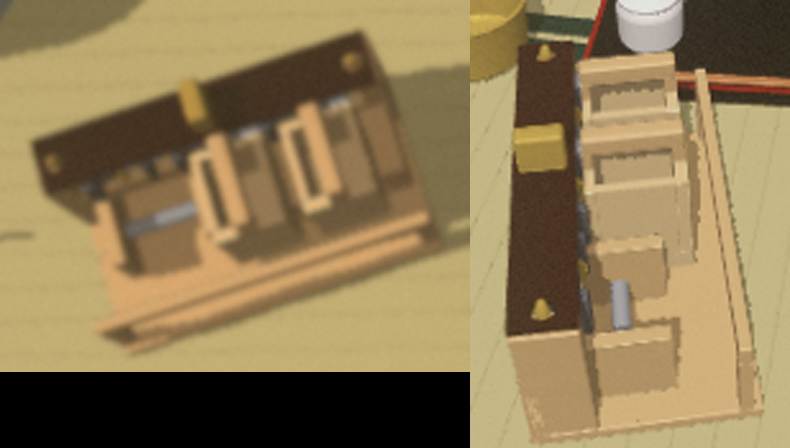

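The crop shows two tan bins, in the middle and the right-hand bay. The left bay is empty, with its hinge rod visible. The rack's +y points left in the image (world +y), so bins 0 and 1 are present and bin2 is absent. The cover's pins are at about (111,180) and (204,149) in the top view and (189,245) and (188,346) in the side view.

```bash
python3 - <<'E'
from h import *
a=load('top');b=load('side')
P=[tri(a,(111,180),b,(188.1,346.1)),tri(a,(203.6,149.1),b,(189.3,245.3))]
for p in P: print(p[0].round(4),p[1])
for uv in((111,180),(203.6,149.1)): print('top@.142',onz(a,uv,.142).round(4))
for uv in((188.1,346.1),(189.3,245.3)): print('side@.142',onz(b,uv,.142).round(4))
d=P[0][0]-P[1][0];print(np.linalg.norm(d),np.degrees(np.arctan2(-d[0],d[1])))
# dark cover mask in top
hsv=cv2.cvtColor(a['pixels'],cv2.COLOR_RGB2HSV)
def quad(m,x0,y0,x1,y1,z,name):
    mm=np.zeros_like(m);mm[y0:y1,x0:x1]=m[y0:y1,x0:x1]
    cs,_=cv2.findContours(mm,0,2);c=max(cs,key=cv2.contourArea)
    rc=cv2.minAreaRect(c);bx=cv2.boxPoints(rc);w=np.array([onz(a,p,z) for p in bx])
    print(name,np.round(rc[0],1),cv2.contourArea(c),'ctr',w.mean(0).round(4),'sides',np.linalg.norm(w[1]-w[0]).round(4),np.linalg.norm(w[2]-w[1]).round(4),'ang',np.degrees(np.arctan2(w[1]-w[0],1))[:2],[np.degrees(np.arctan2((w[i+1]-w[i])[1],(w[i+1]-w[i])[0])).round(1) for i in(0,1)])
    return mm
v=hsv[:,:,2];rgb=a['pixels'].astype(int)
quad(((v<95)*255).astype(np.uint8),98,135,222,205,.136,'cover')
red=((rgb[:,:,0]>90)&(rgb[:,:,1]<70)|(v<60)).astype(np.uint8)*255
quad(red,235,140,385,248,.018,'tray')
st_=((v<110)).astype(np.uint8)*255
quad(st_,405,195,448,240,.072,'stand')
C=[a['pixels'][192:245,395:460],b['pixels'][128:182,275:330]]
C=[cv2.resize(c,(390,400),interpolation=cv2.INTER_CUBIC) for c in C]
cv2.imwrite('pics/c2.png',np.hstack(C)[:,:,::-1])
E
```

```text
[0.5862 0.4157 0.1346] 0.0016559342248562195
[0.6613 0.1745 0.1356] 0.0033784890469846615
top@.142 [0.5835 0.4129 0.142 ]
top@.142 [0.6576 0.1731 0.142 ]
side@.142 [0.5845 0.4205 0.142 ]
side@.142 [0.6601 0.1811 0.142 ]
0.2526522039136727 17.294488790263898
cover [158.9 167.6] 1678.5 ctr [0.6143 0.2905 0.136 ] sides 0.2772 0.0625 ang [  4.67282792 -14.83535066] [np.float64(-72.9), np.float64(-162.1)]
tray [308.7 192.4] 8408.5 ctr [ 0.5658 -0.0984  0.018 ] sides 0.3455 0.2551 ang [  1.57221645 -19.00377141] [np.float64(-85.4), np.float64(-177.6)]
stand [427.  218.5] 775.0 ctr [ 0.4733 -0.406   0.072 ] sides 0.0703 0.0887 ang [-0.10593762 -4.0221524 ] [np.float64(-91.5), np.float64(175.4)]
```

View pics/c2.png

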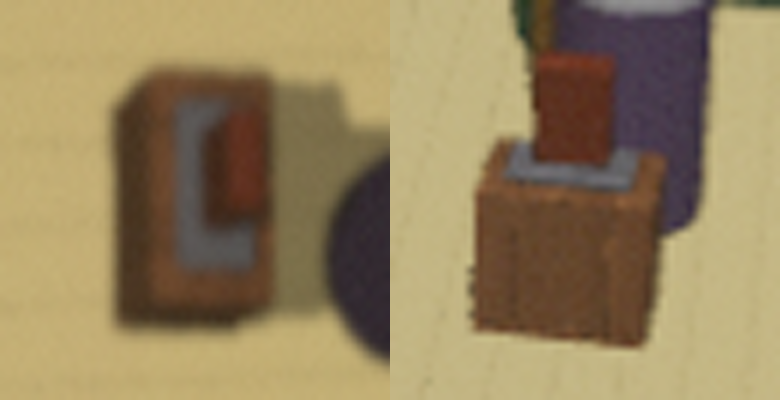

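```bash
cat >> h.py <<'E'
def go(x,y,z,yaw=None):
    """deltas (mm, tool axes now) to TCP target; yaw = world heading (deg) wanted for tool y axis (mod 180)"""
    s,R=st(); d=R.T@(np.array([x,y,z])-s['ee_pos'])*1000
    o='dx %.1f dy %.1f dz %.1f'%tuple(d)
    if yaw is not None:
        h=np.degrees(np.arctan2(R[1,1],R[0,1])); e=(yaw-h+90)%180-90
        o+=' yaw %.2f (now %.2f)'%(-e,h)
    print(o)
E
python3 - <<'E'
from h import *
a=load('top')
for n,uv,z in [('greenA',(137,312),.06),('greenB',(308,277),.06),('rinse',(258,108),.04),('pail',(62,110),.05),('backmid',(160,115),0),('edge',(160,70),0),('rackfront',(180,235),0),('standTL',(420,201.3),.072),('TR',(440.3,201.3),.072),('BR',(440,233.3),.072),('BL',(420,234.6),.072)]: print(n,onz(a,uv,z).round(3))
go(.60,.285,.32,107.2)
E
```

```text
greenA [0.248 0.361 0.06 ]
greenB [ 0.33  -0.086  0.06 ]
rinse [0.806 0.037 0.04 ]
pail [0.82  0.602 0.05 ]
backmid [0.811 0.325 0.   ]
edge [0.954 0.33  0.   ]
rackfront [0.457 0.261 0.   ]
standTL [ 0.52  -0.39   0.072]
TR [ 0.518 -0.445  0.072]
BR [ 0.433 -0.438  0.072]
BL [ 0.431 -0.384  0.072]
t 0.1 p [0.1831 0.5969 0.2176] R [[-0.956, 0.293, -0.001], [0.293, 0.956, -0.002], [0.0, -0.002, -1.0]] F [ 0.2 -1.1 -0.3] w 0.0855 q [ 1.15  0.05  1.61  0.    1.48 -0.12]
dx -490.0 dy -176.1 dz -102.1 yaw -34.26 (now 72.94)
```

>>> servo_tool(
  rows=[
    {"dx": -24.5, "dy": -9, "dz": -10},
    {"dx": -24.5, "dy": -9, "dz": -10},
    {"dx": -24.5, "dy": -9, "dz": -10},
    {"dx": -24.5, "dy": -9, "dz": -10},
    {"dx": -24.5, "dy": -9, "dz": -10},
    {"dx": -24.5, "dy": -9, "dz": -10},
    {"dx": -24.5, "dy": -9, "dz": -10},
    {"dx": -24.5, "dy": -9, "dz": -10},
    {"dx": -24.5, "dy": -9, "dz": -10},
    {"dx": -24.5, "dy": -9, "dz": -10},
    {"dx": -24.5, "dy": -9},
    {"dx": -24.5, "dy": -9},
  ],
  hand=-1,
  newtons=50,
)

```text
invalid input at $.rows[0]: expected keys dx, dy, dz, yaw
```

>>> servo_tool(
  rows=[
    {"dx": -32.5, "dy": -11.5},
    {"dx": -32.5, "dy": -11.5},
    {"dx": -32.5, "dy": -11.5},
    {"dx": -32.5, "dy": -11.5},
    {"dx": -32.5, "dy": -11.5},
    {"dx": -32.5, "dy": -11.5},
    {"yaw": -5.7},
    {"yaw": -5.7},
    {"yaw": -5.7},
    {"yaw": -5.7},
    {"yaw": -5.7},
    {"yaw": -5.76},
  ],
)

```text
invalid input at $.rows[0]: expected keys dx, dy, dz, yaw
```

```bash
python3 - <<'E'
from h import *
st(); snap('wrist','w1')
E
```

```text
t 0.1 p [0.1831 0.5969 0.2176] R [[-0.956, 0.293, -0.001], [0.293, 0.956, -0.002], [0.0, -0.002, -1.0]] F [ 0.2 -1.1 -0.3] w 0.0855 q [ 1.15  0.05  1.61  0.    1.48 -0.12]
```

View pics/w1.png

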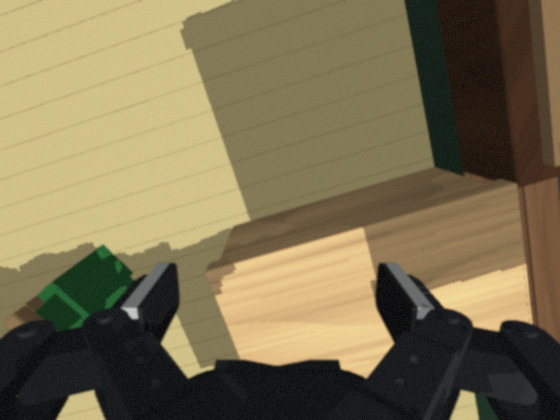

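The calls were refused because every row needs all four keys, so the arm hasn't moved. This wrist picture is still from the start pose, with the left finger at (155,295) and the right at (400,295).

>>> servo_tool(
  rows=[
    {"dx": -24.5, "dy": -9, "dz": -10, "yaw": 0},
    {"dx": -24.5, "dy": -9, "dz": -10, "yaw": 0},
    {"dx": -24.5, "dy": -9, "dz": -10, "yaw": 0},
    {"dx": -24.5, "dy": -9, "dz": -10, "yaw": 0},
    {"dx": -24.5, "dy": -9, "dz": -10, "yaw": 0},
    {"dx": -24.5, "dy": -9, "dz": -10, "yaw": 0},
    {"dx": -24.5, "dy": -9, "dz": -10, "yaw": 0},
    {"dx": -24.5, "dy": -9, "dz": -10, "yaw": 0},
    {"dx": -24.5, "dy": -9, "dz": -10, "yaw": 0},
    {"dx": -24.5, "dy": -9, "dz": -10, "yaw": 0},
    {"dx": -24.5, "dy": -9, "dz": 0, "yaw": 0},
    {"dx": -24.5, "dy": -9, "dz": 0, "yaw": 0},
  ],
  hand=-1,
  newtons=50,
)

```text
clock: 1.15
ee_pos: [0.4339, 0.4072, 0.3196]
ee_rot: [0.148, 0.989, 0.001, 0.0]
wrist_force: [0.3, 0.5, -0.7]
gripper_width: 0.0853
```

>>> servo_tool(
  rows=[
    {"dx": -32.5, "dy": -11.5, "dz": 0, "yaw": 0},
    {"dx": -32.5, "dy": -11.5, "dz": 0, "yaw": 0},
    {"dx": -32.5, "dy": -11.5, "dz": 0, "yaw": 0},
    {"dx": -32.5, "dy": -11.5, "dz": 0, "yaw": 0},
    {"dx": -32.5, "dy": -11.5, "dz": 0, "yaw": 0},
    {"dx": -32.5, "dy": -11.5, "dz": 0, "yaw": 0},
    {"dx": 0, "dy": 0, "dz": 0, "yaw": -5.7},
    {"dx": 0, "dy": 0, "dz": 0, "yaw": -5.7},
    {"dx": 0, "dy": 0, "dz": 0, "yaw": -5.7},
    {"dx": 0, "dy": 0, "dz": 0, "yaw": -5.7},
    {"dx": 0, "dy": 0, "dz": 0, "yaw": -5.7},
    {"dx": 0, "dy": 0, "dz": 0, "yaw": -5.7},
  ],
)

```text
clock: 2.15
ee_pos: [0.5988, 0.2846, 0.3181]
ee_rot: [-0.151, 0.988, -0.0, -0.001]
wrist_force: [0.2, 0.7, 0.3]
gripper_width: 0.0855
```

```bash
python3 - <<'E'
from h import *
st(); s=snap('wrist','w2')
print(proj(s,(.586,.4157,.14)),proj(s,(.661,.1745,.14)))
E
```

```text
t 2.15 p [0.5988 0.2846 0.3181] R [[-0.954, -0.299, -0.001], [-0.299, 0.954, -0.0], [0.001, -0.0, -1.0]] F [0.2 0.7 0.3] w 0.0855 q [ 0.33  0.1   1.4  -0.    1.64 -1.54]
[398.20644666 212.19054569] [157.42924338 211.24796164]
```

View pics/w2.png

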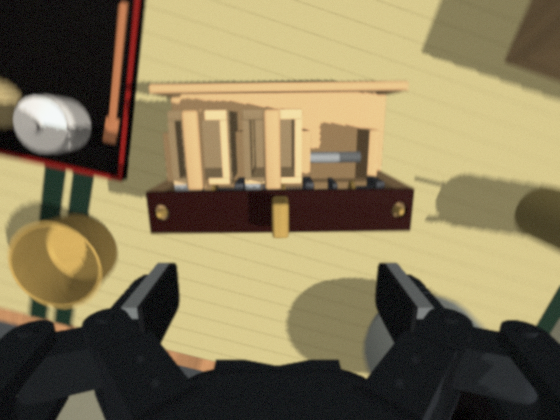

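The wrist view is aligned with the rack: pins at (161,212) and (399,210), brass grip at (281,216), bin rails at about (192,148) and (272,148), and the empty bay on the right.

```bash
python3 - <<'E'
from h import *
s=load('wrist');rgb=s['pixels'].astype(int)
m=((rgb.max(2)<110)&(rgb[:,:,0]>=rgb[:,:,2])).astype(np.uint8)*255
mm=np.zeros_like(m);mm[180:240,140:420]=m[180:240,140:420]
c=max(cv2.findContours(mm,0,2)[0],key=cv2.contourArea);print(cv2.minAreaRect(c),cv2.boundingRect(c))
# top face corners vs. front face: find rows at several columns
for x in(200,250,320,370): print(x,rgb[178:240:1,x].sum(1).tolist())
hsv=cv2.cvtColor(s['pixels'],cv2.COLOR_RGB2HSV)
bm=((rgb[:,:,0]>130)&(rgb[:,:,0]-rgb[:,:,2]>70)).astype(np.uint8)
for x0,x1 in((152,172),(388,408),(265,295)):
    k=np.zeros_like(bm);k[192:245,x0:x1]=bm[192:245,x0:x1]
    ys,xs=np.nonzero(k);print('brass',xs.mean(),ys.mean(),xs.min(),xs.max(),ys.min(),ys.max())
pl=onz(s,(399,209.5),.141);pr=onz(s,(161.5,212),.141);d=pl-pr
print(pl.round(4),pr.round(4),((pl+pr)/2).round(4),np.linalg.norm(d),np.degrees(np.arctan2(d[1],d[0])))
E
```

```text
((279.15875244140625, 205.3560791015625), (51.84790802001953, 266.066162109375), 89.29268646240234) (146, 180, 267, 53)
200 [561, 557, 564, 556, 560, 563, 561, 564, 562, 543, 499, 406, 289, 169, 93, 109, 89, 88, 91, 96, 78, 88, 99, 90, 107, 96, 79, 83, 88, 96, 77, 98, 86, 95, 93, 88, 92, 88, 94, 96, 91, 80, 83, 104, 87, 89, 77, 88, 95, 87, 85, 69, 90, 163, 276, 401, 497, 549, 558, 559, 562, 556]
250 [414, 458, 553, 597, 603, 583, 561, 536, 502, 432, 346, 269, 188, 95, 73, 57, 50, 38, 44, 71, 33, 51, 61, 36, 40, 75, 45, 51, 65, 63, 56, 60, 52, 44, 73, 45, 66, 61, 51, 63, 56, 63, 66, 66, 77, 69, 65, 85, 92, 92, 89, 83, 110, 190, 330, 464, 543, 555, 561, 565, 567, 563]
320 [305, 278, 262, 276, 315, 340, 345, 363, 363, 346, 294, 208, 134, 102, 110, 102, 107, 95, 104, 88, 104, 96, 102, 117, 108, 91, 97, 84, 104, 94, 90, 97, 95, 97, 104, 83, 102, 105, 93, 96, 104, 100, 94, 83, 110, 99, 104, 99, 92, 110, 97, 119, 161, 306, 451, 527, 554, 565, 563, 567, 563, 563]
370 [120, 102, 104, 86, 106, 100, 100, 110, 118, 103, 101, 97, 85, 117, 108, 116, 110, 101, 114, 105, 103, 96, 106, 114, 105, 104, 103, 101, 99, 96, 94, 109, 89, 99, 97, 105, 102, 94, 90, 97, 89, 112, 104, 103, 85, 82, 101, 118, 90, 108, 115, 162, 269, 396, 494, 539, 559, 551, 549, 548, 552, 558]
brass 161.4659090909091 231.5340909090909 152 171 206 244
brass 397.90334572490707 235.27509293680296 388 407 204 244
brass 280.1262254901961 226.6299019607843 265 294 203 244
[0.5829 0.4149 0.141 ] [0.6601 0.179  0.141 ] [0.6215 0.2969 0.141 ] 0.24820086356063478 108.13308773296409
```

```bash
python3 - <<'E'
from h import *
go(.622,.296,.166,107.8)
E
```

```text
t 2.2 p [0.5988 0.2847 0.3182] R [[-0.953, -0.302, -0.001], [-0.302, 0.953, -0.0], [0.001, 0.0, -1.0]] F [-0.7 -0.   0.5] w 0.0857 q [ 0.33  0.1   1.4   0.    1.64 -1.55]
dx -25.7 dy 3.8 dz 152.2 yaw -0.22 (now 107.58)
```

>>> servo_tool(
  rows=[
    {"dx": -13, "dy": 2, "dz": 0, "yaw": 0},
    {"dx": -12.5, "dy": 2, "dz": 0, "yaw": 0},
    {"dx": 0, "dy": 0, "dz": 20, "yaw": 0},
    {"dx": 0, "dy": 0, "dz": 25, "yaw": 0},
    {"dx": 0, "dy": 0, "dz": 25, "yaw": 0},
    {"dx": 0, "dy": 0, "dz": 20, "yaw": 0},
    {"dx": 0, "dy": 0, "dz": 20, "yaw": 0},
    {"dx": 0, "dy": 0, "dz": 15, "yaw": 0},
    {"dx": 0, "dy": 0, "dz": 15, "yaw": 0},
    {"dx": 0, "dy": 0, "dz": 12, "yaw": 0},
    {"dx": 0, "dy": 0, "dz": 0, "yaw": 0},
    {"dx": 0, "dy": 0, "dz": 0, "yaw": 0},
  ],
)

```text
clock: 3.2
ee_pos: [0.6219, 0.2961, 0.1663]
ee_rot: [-0.149, 0.989, -0.0, -0.0]
wrist_force: [-0.2, -0.1, 0.5]
gripper_width: 0.0854
```

>>> servo_tool(
  rows=[
    {"dx": 0, "dy": 0, "dz": 0, "yaw": 0},
    {"dx": 0, "dy": 0, "dz": 0, "yaw": 0},
    {"dx": 0, "dy": 0, "dz": 0, "yaw": 0},
    {"dx": 0, "dy": 0, "dz": 0, "yaw": 0},
    {"dx": 0, "dy": 0, "dz": 0, "yaw": 0},
    {"dx": 0, "dy": 0, "dz": 0, "yaw": 0},
    {"dx": 0, "dy": 0, "dz": 0, "yaw": 0},
    {"dx": 0, "dy": 0, "dz": 0, "yaw": 0},
    {"dx": 0, "dy": 0, "dz": 0, "yaw": 0},
    {"dx": 0, "dy": 0, "dz": 0, "yaw": 0},
  ],
  hand=1,
  newtons=40,
)

```text
clock: 4.03
ee_pos: [0.622, 0.2961, 0.1667]
ee_rot: [-0.149, 0.989, -0.0, -0.0]
wrist_force: [0.1, -0.1, 0.2]
gripper_width: 0.0003
```

```bash
python3 - <<'E'
from h import *
go(.80,.27,.30,107.8)
s=snap('side');a=snap('top')
A=cv2.resize(a['pixels'][50:245,60:300],(480,390));B=cv2.resize(s['pixels'][200:400,130:290],(312,390))
cv2.imwrite('pics/c3.png',np.hstack([A,B])[:,:,::-1])
E
```

```text
t 4.03 p [0.622  0.2961 0.1667] R [[-0.956, -0.295, -0.0], [-0.295, 0.956, -0.0], [0.0, -0.0, -1.0]] F [ 0.1 -0.1  0.2] w 0.0003 q [ 0.34  0.23  1.5   0.    1.41 -1.53]
dx -162.3 dy -77.4 dz -133.3 yaw -0.66 (now 107.14)
```

View pics/c3.png

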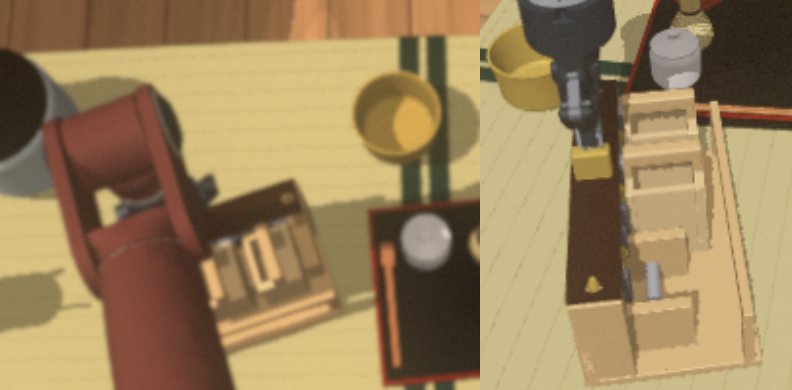

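```bash
python3 - <<'E'
from h import *
a=load('top');b=load('side');w=load('wrist')
p=tri(a,(154.6,161.8),b,(187.7,277));print('block',p[0].round(4),p[1])
print(onz(w,(281,222),.170),onz(b,(187.7,277),.170))
for X in [(.622,.296,.1417),(.622,.296,.17),(.622,.296,.20)]: print('side',proj(b,X),'top',proj(a,X))
B=cv2.resize(b['pixels'][225:330,140:240],(600,600),interpolation=cv2.INTER_CUBIC)
cv2.imwrite('pics/c4.png',B[:,:,::-1])
E
```

```text
block [0.6219 0.2936 0.1664] 0.002189028907741692
[0.62421582 0.29840814 0.17      ] [0.62155234 0.29678794 0.17      ]
side [189.57594234 287.48548474] top [156.0445046  164.01440069]
side [187.6010691 276.6646403] top [153.2471768 160.9933093]
side [185.42217433 264.60584666] top [150.15234752 157.64904432]
```

View pics/c4.png

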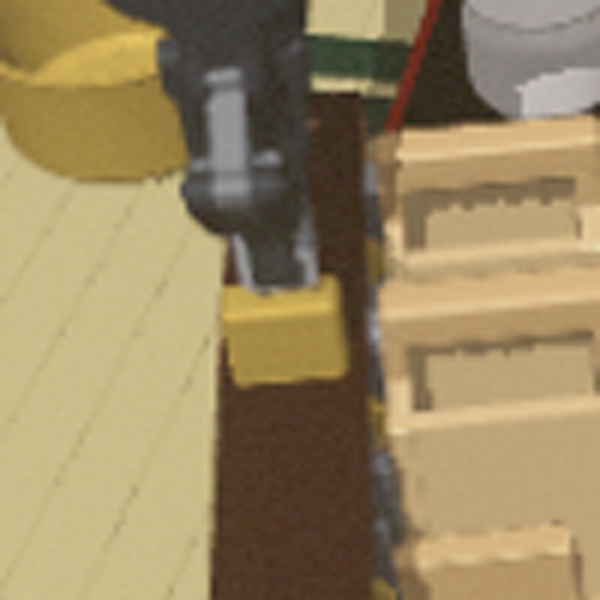

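```bash
python3 - <<'E'
from h import *
w=load('wrist');print(r.tip_extent,[x for x in dir(r) if x[0]!='_'])
p=np.array([.5988,.2847,.3182]);R=np.array([[-0.953, -0.302, -0.001], [-0.302, 0.953, -0.0], [0.001, 0.0, -1.0]])
for z in(-.04,-.02,0,.012,.025): print(z,[proj(w,p+R@[0,y,z]).round(1) for y in(-.043,.043)])
print('cam in tool',R.T@(-w['R'].T@w['t']-p), (w['R']@R).round(3))
E
```

```text
0.025 ['PlanningError', 'tip_extent']
-0.04 [array([163.8, 299.8]), array([382.3, 299.5])]
-0.02 [array([178.3, 276.2]), array([368.8, 276. ])]
0 [array([189.5, 258. ]), array([358.4, 257.8])]
0.012 [array([195.1, 248.9]), array([353.2, 248.7])]
0.025 [array([200.4, 240.3]), array([348.2, 240.2])]
cam in tool [ 0.06933829  0.00164279 -0.15581226] [[-0.001  1.     0.   ]
 [-0.962 -0.001 -0.271]
 [-0.271 -0.     0.962]]
```

>>> servo_tool(
  rows=[
    {"dx": 0, "dy": 0, "dz": -15, "yaw": 0},
    {"dx": 0, "dy": 0, "dz": -25, "yaw": 0},
    {"dx": 0, "dy": 0, "dz": -25, "yaw": 0},
    {"dx": 0, "dy": 0, "dz": -15, "yaw": 0},
    {"dx": 0, "dy": 0, "dz": 0, "yaw": 0},
    {"dx": 0, "dy": 0, "dz": 0, "yaw": 0},
  ],
)

```text
clock: 4.63
ee_pos: [0.6227, 0.2964, 0.2486]
ee_rot: [-0.149, 0.989, 0.0, 0.001]
wrist_force: [0.3, -0.0, -0.8]
gripper_width: 0.0001
```

```bash
python3 - <<'E'
from h import *
S,R=st();p=S['ee_pos'];b=snap('side');w=snap('wrist')
for z in(0,.006,.025): print(z,proj(b,p+R@[0,0,z]).round(1),proj(w,p+R@[0,0,z]).round(1))
B=cv2.resize(b['pixels'][205:305,140:240],(400,400),interpolation=cv2.INTER_CUBIC)
W=cv2.resize(w['pixels'][150:420,140:410],(400,400),interpolation=cv2.INTER_CUBIC)
cv2.imwrite('pics/c5.png',np.hstack([B,W])[:,:,::-1])
E
```

```text
t 4.63 p [0.6227 0.2964 0.2486] R [[-0.956, -0.295, 0.003], [-0.295, 0.956, 0.001], [-0.003, 0.0, -1.0]] F [ 0.3 -0.  -0.8] w 0.0001 q [ 0.34  0.19  1.42  0.    1.53 -1.53]
0 [181.2 243.8] [273.9 261.3]
0.006 [181.7 246.5] [274.  256.5]
0.025 [183.1 254.8] [274.3 243.2]
```

View pics/c5.png

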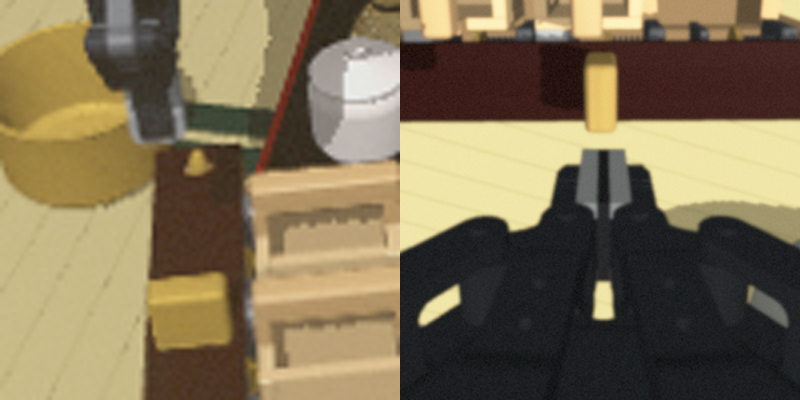

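```bash
python3 - <<'E'
from h import *
S,R=st();p=S['ee_pos'];b=load('side');w=load('wrist')
x,e=tri(b,(179.7,239.5),w,(277,251));print(x,e,'tool',R.T@(x-p))
# block top far-edge/near corners to check wrist vs side
x,e=tri(b,(140+148/4,205+282/4),w,(140+(615-400)*.675,150+55*.675));print('blk corner A',x,e)
x,e=tri(b,(140+228/4,205+275/4),w,(140+(588-400)*.675,150+55*.675));print('blk corner B',x,e)
print('cam in tool',R.T@(-w['R'].T@w['t']-p))
E
```

```text
t 4.73 p [0.6214 0.2959 0.245 ] R [[-0.956, -0.295, -0.002], [-0.295, 0.956, -0.001], [0.003, -0.0, -1.0]] F [-0.5  0.3 -0.9] w -0.0002 q [ 0.34  0.19  1.42 -0.    1.53 -1.53]
[0.61935973 0.29602168 0.25608067] 0.010144820027076732 tool [ 0.00193187  0.00073964 -0.01105481]
blk corner A [0.61784223 0.30198447 0.17770113] 0.03963160384210608
blk corner B [0.60581479 0.28498837 0.16889961] 0.003689034075851663
cam in tool [ 0.06916476  0.00148793 -0.1570527 ]
```

The side view puts the closed fingertips about 30 mm higher than ee_pos plus tip_extent says. That explains why the grasp closed on nothing just above the block. I'll check it by lowering the closed fingertips gently onto the block, whose top is at z = 0.170.

>>> servo_tool(
  rows=[
    {"dx": 0, "dy": 0, "dz": 20, "yaw": 0},
    {"dx": 0, "dy": 0, "dz": 25, "yaw": 0},
    {"dx": 0, "dy": 0, "dz": 25, "yaw": 0},
    {"dx": 0, "dy": 0, "dz": 9, "yaw": 0},
    {"dx": 0, "dy": 0, "dz": 0, "yaw": 0},
    {"dx": 0, "dy": 0, "dz": 0, "yaw": 0},
  ],
)

```text
clock: 5.23
ee_pos: [0.6214, 0.2959, 0.1664]
ee_rot: [-0.149, 0.989, -0.0, -0.001]
wrist_force: [-0.1, 0.1, 0.8]
gripper_width: 0.0001
```

>>> servo_tool(
  rows=[
    {"dx": 0, "dy": 0, "dz": 1, "yaw": 0},
    {"dx": 0, "dy": 0, "dz": 1, "yaw": 0},
    {"dx": 0, "dy": 0, "dz": 1, "yaw": 0},
    {"dx": 0, "dy": 0, "dz": 0, "yaw": 0},
    {"dx": 0, "dy": 0, "dz": 0, "yaw": 0},
  ],
)

```text
clock: 5.65
ee_pos: [0.6224, 0.2962, 0.1655]
ee_rot: [-0.149, 0.989, 0.0, 0.0]
wrist_force: [-0.3, -0.6, 0.2]
gripper_width: 0.0
```

>>> servo_tool(
  rows=[
    {"dx": 0, "dy": 0, "dz": 1, "yaw": 0},
    {"dx": 0, "dy": 0, "dz": 1, "yaw": 0},
    {"dx": 0, "dy": 0, "dz": 1, "yaw": 0},
    {"dx": 0, "dy": 0, "dz": 0, "yaw": 0},
    {"dx": 0, "dy": 0, "dz": 0, "yaw": 0},
  ],
)

```text
clock: 6.07
ee_pos: [0.622, 0.2961, 0.1615]
ee_rot: [-0.149, 0.989, -0.0, -0.0]
wrist_force: [0.1, 0.1, 0.2]
gripper_width: -0.0
```

```bash
python3 - <<'E'
from h import *
st();st();b=snap('side')
st()
B=cv2.resize(b['pixels'][225:305,150:230],(560,560),interpolation=cv2.INTER_CUBIC)
cv2.imwrite('pics/c6.png',B[:,:,::-1])
E
```

```text
t 6.07 p [0.622  0.2961 0.1615] R [[-0.956, -0.295, -0.0], [-0.295, 0.956, -0.0], [0.0, -0.0, -1.0]] F [0.1 0.1 0.2] w -0.0 q [ 0.34  0.24  1.51  0.    1.4  -1.53]
t 6.07 p [0.622  0.2961 0.1615] R [[-0.956, -0.295, -0.0], [-0.295, 0.956, -0.0], [0.0, -0.0, -1.0]] F [0.1 0.1 0.2] w -0.0 q [ 0.34  0.24  1.51  0.    1.4  -1.53]
t 6.12 p [0.622  0.2961 0.1617] R [[-0.956, -0.295, -0.0], [-0.295, 0.956, -0.0], [0.0, -0.0, -1.0]] F [ 0.6 -0.5  0.9] w -0.0003 q [ 0.34  0.24  1.51 -0.    1.4  -1.53]
```

View pics/c6.png

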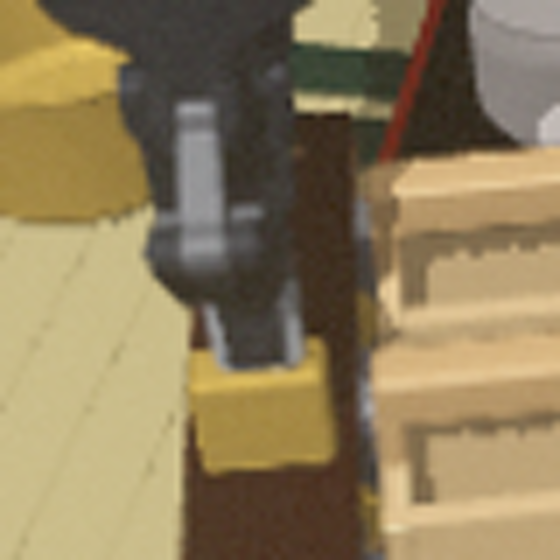

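The fingertips (c6 at (253,365)) are drawn over the block's top and barely above it, with ee z = 0.1617. So the tip sits about 8–10 mm behind the reported TCP rather than 25 mm ahead. I'll work from what I see: open, go 24 mm lower, and close.

>>> servo_tool(
  rows=[
    {"dx": 0, "dy": 0, "dz": 0, "yaw": 0},
    {"dx": 0, "dy": 0, "dz": 0, "yaw": 0},
    {"dx": 0, "dy": 0, "dz": 0, "yaw": 0},
    {"dx": 0, "dy": 0, "dz": 0, "yaw": 0},
    {"dx": 0, "dy": 0, "dz": 0, "yaw": 0},
    {"dx": 0, "dy": 0, "dz": 0, "yaw": 0},
    {"dx": 0, "dy": 0, "dz": 6, "yaw": 0},
    {"dx": 0, "dy": 0, "dz": 6, "yaw": 0},
    {"dx": 0, "dy": 0, "dz": 6, "yaw": 0},
    {"dx": 0, "dy": 0, "dz": 6, "yaw": 0},
    {"dx": 0, "dy": 0, "dz": 0, "yaw": 0},
  ],
  hand=-1,
)

```text
clock: 7.03
ee_pos: [0.6209, 0.2956, 0.1351]
ee_rot: [-0.149, 0.989, -0.0, -0.002]
wrist_force: [0.1, -0.5, 0.3]
gripper_width: 0.0854
```

>>> servo_tool(
  rows=[
    {"dx": 0, "dy": 0, "dz": 0, "yaw": 0},
    {"dx": 0, "dy": 0, "dz": 0, "yaw": 0},
    {"dx": 0, "dy": 0, "dz": 0, "yaw": 0},
    {"dx": 0, "dy": 0, "dz": 0, "yaw": 0},
    {"dx": 0, "dy": 0, "dz": 0, "yaw": 0},
    {"dx": 0, "dy": 0, "dz": 0, "yaw": 0},
    {"dx": 0, "dy": 0, "dz": 0, "yaw": 0},
    {"dx": 0, "dy": 0, "dz": 0, "yaw": 0},
  ],
  hand=1,
)

```text
clock: 7.7
ee_pos: [0.6225, 0.2962, 0.1384]
ee_rot: [-0.149, 0.989, 0.0, 0.001]
wrist_force: [0.1, -0.3, 2.4]
gripper_width: 0.0149
```

Gripped at 14.9 mm opening. Next I'll lift the cover, carry it 170 mm behind the rack and lay it down.

```bash
python3 -c "
from h import *
st()"
```

```text
t 7.7 p [0.6225 0.2962 0.1384] R [[-0.956, -0.295, 0.001], [-0.295, 0.956, 0.0], [-0.001, -0.0, -1.0]] F [ 0.1 -0.3  2.4] w 0.0149 q [ 0.34  0.26  1.52 -0.    1.36 -1.53]
```

>>> servo_tool(
  rows=[
    {"dx": 0, "dy": 0, "dz": -8, "yaw": 0},
    {"dx": 0, "dy": 0, "dz": -12, "yaw": 0},
    {"dx": 0, "dy": 0, "dz": -20, "yaw": 0},
    {"dx": 0, "dy": 0, "dz": -20, "yaw": 0},
    {"dx": -20, "dy": 0, "dz": 0, "yaw": 0},
    {"dx": -25, "dy": 0, "dz": 0, "yaw": 0},
    {"dx": -25, "dy": 0, "dz": 0, "yaw": 0},
    {"dx": -25, "dy": 0, "dz": 0, "yaw": 0},
    {"dx": -25, "dy": 0, "dz": 0, "yaw": 0},
    {"dx": -25, "dy": 0, "dz": 0, "yaw": 0},
    {"dx": -25, "dy": 0, "dz": 0, "yaw": 0},
    {"dx": 0, "dy": 0, "dz": 0, "yaw": 0},
  ],
)

```text
clock: 8.7
ee_pos: [0.7872, 0.3464, 0.1956]
ee_rot: [-0.149, 0.989, -0.0, -0.0]
wrist_force: [0.3, -0.6, -3.1]
gripper_width: 0.015
```

>>> servo_tool(
  rows=[
    {"dx": 0, "dy": 0, "dz": 20, "yaw": 0},
    {"dx": 0, "dy": 0, "dz": 20, "yaw": 0},
    {"dx": 0, "dy": 0, "dz": 25, "yaw": 0},
    {"dx": 0, "dy": 0, "dz": 25, "yaw": 0},
    {"dx": 0, "dy": 0, "dz": 25, "yaw": 0},
    {"dx": 0, "dy": 0, "dz": 25, "yaw": 0},
    {"dx": 0, "dy": 0, "dz": 20, "yaw": 0},
    {"dx": 0, "dy": 0, "dz": 15, "yaw": 0},
    {"dx": 0, "dy": 0, "dz": 7, "yaw": 0},
    {"dx": 0, "dy": 0, "dz": 4, "yaw": 0},
    {"dx": 0, "dy": 0, "dz": 0, "yaw": 0},
    {"dx": 0, "dy": 0, "dz": 0, "yaw": 0},
  ],
)

```text
clock: 9.7
ee_pos: [0.7855, 0.3466, 0.0138]
ee_rot: [-0.149, 0.989, 0.0, 0.001]
wrist_force: [0.2, -0.0, -1.1]
gripper_width: 0.0152
```

```bash
python3 - <<'E'
from h import *
st();a=snap('top');b=snap('side')
A=cv2.resize(a['pixels'][50:245,60:300],(480,390));B=cv2.resize(b['pixels'][180:400,120:290],(312,390))
cv2.imwrite('pics/c7.png',np.hstack([A,B])[:,:,::-1])
E
```

```text
t 9.7 p [0.7855 0.3466 0.0138] R [[-0.956, -0.295, 0.002], [-0.295, 0.956, 0.001], [-0.002, 0.0, -1.0]] F [ 0.2 -0.  -1.1] w 0.0152 q [ 0.33  0.74  1.08  0.    1.31 -1.54]
```

View pics/c7.png

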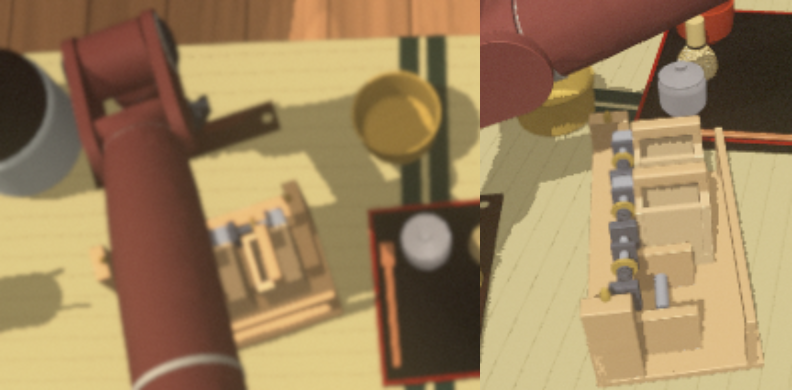

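The cover hangs just over the mat behind the rack, clear of the pail and the rinse bowl, and the bars are now exposed. I'll lower the last few mm, release, retreat and look at the bars from above.

>>> servo_tool(
  rows=[
    {"dx": 0, "dy": 0, "dz": 2, "yaw": 0},
    {"dx": 0, "dy": 0, "dz": 2, "yaw": 0},
    {"dx": 0, "dy": 0, "dz": 0.5, "yaw": 0},
    {"dx": 0, "dy": 0, "dz": 0, "yaw": 0},
    {"dx": 0, "dy": 0, "dz": 0, "yaw": 0},
  ],
)

```text
clock: 10.22
ee_pos: [0.7852, 0.3464, 0.0084]
ee_rot: [-0.149, 0.989, 0.0, 0.001]
wrist_force: [0.4, -1.2, 2.7]
gripper_width: 0.015
```

>>> servo_tool(
  rows=[
    {"dx": 0, "dy": 0, "dz": 0, "yaw": 0},
    {"dx": 0, "dy": 0, "dz": 0, "yaw": 0},
    {"dx": 0, "dy": 0, "dz": 0, "yaw": 0},
    {"dx": 0, "dy": 0, "dz": 0, "yaw": 0},
    {"dx": 0, "dy": 0, "dz": -15, "yaw": 0},
    {"dx": 0, "dy": 0, "dz": -25, "yaw": 0},
    {"dx": 0, "dy": 0, "dz": -30, "yaw": 0},
    {"dx": 0, "dy": 0, "dz": -30, "yaw": 0},
    {"dx": 0, "dy": 0, "dz": -30, "yaw": 0},
    {"dx": 0, "dy": 0, "dz": -30, "yaw": 0},
    {"dx": 0, "dy": 0, "dz": -30, "yaw": 0},
    {"dx": 0, "dy": 0, "dz": -30, "yaw": 0},
  ],
  hand=-1,
)

```text
clock: 11.22
ee_pos: [0.7844, 0.3462, 0.2304]
ee_rot: [-0.149, 0.989, 0.0, 0.001]
wrist_force: [-0.0, 0.0, -0.2]
gripper_width: 0.0853
```

>>> servo_tool(
  rows=[
    {"dx": 20, "dy": 0, "dz": -20, "yaw": 0},
    {"dx": 20, "dy": -2.5, "dz": -15, "yaw": 0},
    {"dx": 20, "dy": -2.5, "dz": 0, "yaw": 0},
    {"dx": 20, "dy": -2.5, "dz": 0, "yaw": 0},
    {"dx": 20, "dy": -2.5, "dz": 0, "yaw": 0},
    {"dx": 20, "dy": -2.5, "dz": 0, "yaw": 0},
    {"dx": 20, "dy": -2.5, "dz": 0, "yaw": 0},
    {"dx": 20, "dy": -2.5, "dz": 0, "yaw": 0},
    {"dx": 15, "dy": -2.5, "dz": 0, "yaw": 0},
    {"dx": 0, "dy": 0, "dz": 0, "yaw": 0},
    {"dx": 0, "dy": 0, "dz": 0, "yaw": 0},
  ],
)

```text
clock: 12.13
ee_pos: [0.6232, 0.2755, 0.2639]
ee_rot: [-0.149, 0.989, 0.0, 0.001]
wrist_force: [-0.3, 0.6, 0.4]
gripper_width: 0.0856
```

```bash
python3 - <<'E'
from h import *
st();w=snap('wrist');st()
W=cv2.resize(w['pixels'][90:270,130:430],(800,480),interpolation=cv2.INTER_CUBIC)
cv2.imwrite('pics/c8.png',W[:,:,::-1])
E
```

```text
t 12.13 p [0.6232 0.2755 0.2639] R [[-0.956, -0.295, 0.002], [-0.295, 0.956, 0.001], [-0.002, 0.0, -1.0]] F [-0.3  0.6  0.4] w 0.0856 q [ 0.31  0.16  1.42  0.    1.56 -1.56]
t 12.18 p [0.6237 0.2757 0.2635] R [[-0.956, -0.295, 0.002], [-0.295, 0.956, 0.001], [-0.002, 0.0, -1.0]] F [0.2 0.2 0.4] w 0.0856 q [ 0.31  0.16  1.42  0.    1.56 -1.56]
```

View pics/c8.png

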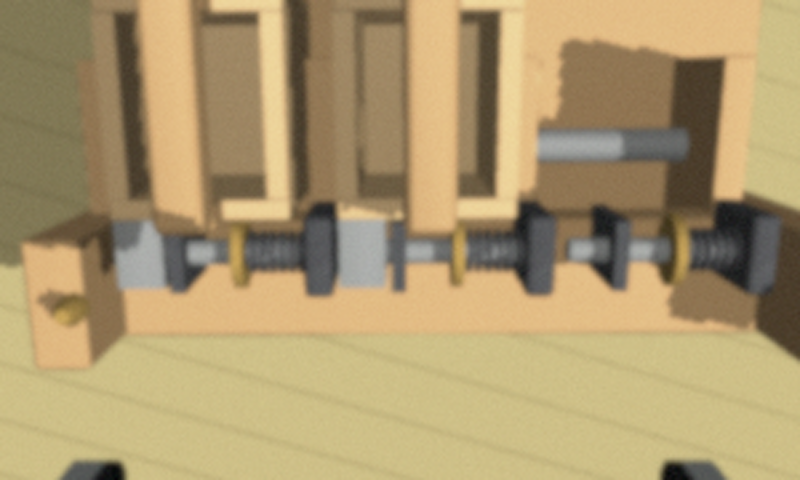

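The crop shows gap0 at crop (208,250), pixel (208,183.8), and gap1 at crop (427,250), pixel (290,183.8). Each gap lies between the dark guide on the left and the brass collar on the right. The left post's pin is at crop (70,310).

```bash
python3 - <<'E'
from h import *
w=load('wrist');b=load('side');a=load('top')
P={k:onz(w,(130+u/2.6667,90+v/2.6667),.114) for k,u,v in(('gap0',209,250),('gap1',427,250),('gap2',643,249))}
for k in P: print(k,P[k].round(4))
d=P['gap2']-P['gap0'];print(np.linalg.norm(d),np.degrees(np.arctan2(d[1],d[0])))
# rack frame fit from seat (.622,.2963), yaw
th=np.radians(17.4);ex=np.array([np.cos(th),np.sin(th)]);ey=np.array([-ex[1],ex[0]]);c=np.array([.622,.2963])
for k in P: q=P[k][:2]-c; print(k,'rack rel seat',(q@ex).round(4),(q@ey).round(4))
p=onz(w,(130+70/2.6667,90+300/2.6667),.143);q=p[:2]-c;print('pin',p.round(4),(q@ex).round(4),(q@ey).round(4))
# side-view collar check: gap bars in side view
for k in P: print(k,proj(b,P[k]).round(1))
# fork pictures: stand corners already; handle top centre
x=onz(a,(395+240/6,192+150/7.55),.128);print('handle top ctr (top view)',x)
E
```

```text
gap0 [0.6339 0.2132 0.114 ]
gap1 [0.6113 0.2864 0.114 ]
gap2 [0.5884 0.3588 0.114 ]
0.15255432128942525 107.36331427419934
gap0 rack rel seat -0.0134 -0.0828
gap1 rack rel seat -0.0132 -0.0062
gap2 rack rel seat -0.0133 0.0697
pin [0.6559 0.1783 0.143 ] -0.003 -0.1227
gap0 [198.2 267. ]
gap1 [198.3 294.6]
gap2 [198.8 326.3]
handle top ctr (top view) [ 0.48049661 -0.41217522  0.128     ]
```

```bash
python3 - <<'E'
from h import *
go(.46,-.41,.27,88)
E
```

```text
t 12.18 p [0.6237 0.2757 0.2635] R [[-0.956, -0.295, 0.002], [-0.295, 0.956, 0.001], [-0.002, 0.0, -1.0]] F [0.2 0.2 0.4] w 0.0856 q [ 0.31  0.16  1.42  0.    1.56 -1.56]
dx 358.4 dy -607.0 dz -7.2 yaw 19.13 (now 107.13)
```

>>> servo_tool(
  rows=[
    {"dx": 15, "dy": -25, "dz": -2, "yaw": 0},
    {"dx": 15, "dy": -25, "dz": -3, "yaw": 0},
    {"dx": 15, "dy": -25, "dz": -3, "yaw": 0},
    {"dx": 15, "dy": -25, "dz": 0, "yaw": 0},
    {"dx": 15, "dy": -25, "dz": 0, "yaw": 0},
    {"dx": 15, "dy": -25, "dz": 0, "yaw": 0},
    {"dx": 15, "dy": -25, "dz": 0, "yaw": 0},
    {"dx": 15, "dy": -25, "dz": 0, "yaw": 0},
    {"dx": 15, "dy": -25, "dz": 0, "yaw": 0},
    {"dx": 15, "dy": -25, "dz": 0, "yaw": 0},
    {"dx": 15, "dy": -25, "dz": 0, "yaw": 0},
    {"dx": 15, "dy": -25, "dz": 0, "yaw": 0},
  ],
)

```text
clock: 13.18
ee_pos: [0.5401, -0.0657, 0.2709]
ee_rot: [-0.149, 0.989, -0.0, 0.0]
wrist_force: [0.2, 0.1, 0.2]
gripper_width: 0.0853
```

>>> servo_tool(
  rows=[
    {"dx": 15, "dy": -25, "dz": 0, "yaw": 0},
    {"dx": 15, "dy": -25, "dz": 0, "yaw": 0},
    {"dx": 15, "dy": -25, "dz": 0, "yaw": 0},
    {"dx": 15, "dy": -25, "dz": 0, "yaw": 0},
    {"dx": 15, "dy": -25, "dz": 0, "yaw": 0},
    {"dx": 15, "dy": -25, "dz": 0, "yaw": 0},
    {"dx": 15, "dy": -25, "dz": 0, "yaw": 0},
    {"dx": 15, "dy": -25, "dz": 0, "yaw": 0},
    {"dx": 15, "dy": -25, "dz": 0, "yaw": 0},
    {"dx": 15, "dy": -25, "dz": 0, "yaw": 0},
    {"dx": 15, "dy": -25, "dz": 0, "yaw": 0},
    {"dx": 15, "dy": -25, "dz": 0, "yaw": 0},
  ],
)

```text
clock: 14.18
ee_pos: [0.4562, -0.406, 0.2706]
ee_rot: [-0.149, 0.989, -0.0, 0.0]
wrist_force: [0.0, 1.0, 0.7]
gripper_width: 0.0853
```

>>> servo_tool(
  rows=[
    {"dx": 0, "dy": 0, "dz": 0, "yaw": 5},
    {"dx": 0, "dy": 0, "dz": 0, "yaw": 5},
    {"dx": 0, "dy": 0, "dz": 0, "yaw": 5},
    {"dx": 0, "dy": 0, "dz": 0, "yaw": 4},
    {"dx": 0, "dy": 0, "dz": 0, "yaw": 0},
    {"dx": 0, "dy": 0, "dz": 0, "yaw": 0},
  ],
)

```text
clock: 14.68
ee_pos: [0.4565, -0.4044, 0.2704]
ee_rot: [0.015, 1.0, -0.0, 0.0]
wrist_force: [0.3, -0.3, -0.4]
gripper_width: 0.0852
```

```bash
python3 - <<'E'
from h import *
st();w=snap('wrist')
cv2.imwrite('pics/w3.png',w['pixels'][60:330,:,::-1])
E
```

```text
t 14.68 p [ 0.4565 -0.4044  0.2704] R [[-1.0, 0.031, 0.0], [0.031, 1.0, -0.0], [-0.0, -0.0, -1.0]] F [ 0.3 -0.3 -0.4] w 0.0852 q [-0.85 -0.01  1.59  0.    1.56 -2.39]
```

View pics/w3.png

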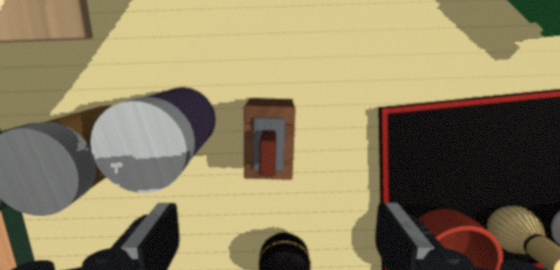

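The fork stands in its stand at (268,205) in the full image: grey guard with the red-brown handle rising from it. It's nearly aligned with the tool.

```bash
python3 - <<'E'
from h import *
w=load('wrist');px=w['pixels'].astype(int);R_,G,B=px[:,:,0],px[:,:,1],px[:,:,2]
def rect(m,z,n,box=(235,150,305,250)):
    k=np.zeros(m.shape,np.uint8);x0,y0,x1,y1=box;k[y0:y1,x0:x1]=m[y0:y1,x0:x1]*255
    c=max(cv2.findContours(k,0,2)[0],key=cv2.contourArea);rc=cv2.minAreaRect(c);bx=cv2.boxPoints(rc)
    W=np.array([onz(w,p,z) for p in bx]);print(n,bx.round(1).tolist(),'ctr',W.mean(0).round(4),'sides',np.linalg.norm(W[1]-W[0]).round(4),np.linalg.norm(W[2]-W[1]).round(4),[round(np.degrees(np.arctan2(*(W[i+1]-W[i])[[1,0]])),1) for i in(0,1)])
rect((abs(R_-B)<30)&(R_<170)&(R_>60),.078,'guard')
rect((R_-G>45)&(G<50),.128,'handle')
bg=(R_>150)&(G>130); rect(~bg,.072,'stand')
for y in(180,195,210,225): print(y,[tuple(v) for v in px[y,255:283:2]])
st()
E
```

```text
guard [[249.6999969482422, 229.6999969482422], [252.10000610351562, 176.1999969482422], [285.29998779296875, 177.6999969482422], [282.8999938964844, 231.1999969482422]] ctr [ 0.4785 -0.4141  0.078 ] sides 0.0601 0.0353 [np.float64(174.6), np.float64(85.7)]
handle [[261.0, 201.0], [274.0, 201.0], [274.0, 235.0], [261.0, 235.0]] ctr [ 0.4789 -0.4127  0.128 ] sides 0.0121 0.0335 [np.float64(88.3), np.float64(-1.8)]
stand [[235.0, 158.0], [294.0, 158.0], [294.0, 239.0], [235.0, 239.0]] ctr [ 0.4749 -0.4174  0.072 ] sides 0.0627 0.0918 [np.float64(88.3), np.float64(-0.9)]
180 [(np.int64(84), np.int64(86), np.int64(88)), (np.int64(86), np.int64(88), np.int64(89)), (np.int64(95), np.int64(97), np.int64(99)), (np.int64(94), np.int64(94), np.int64(97)), (np.int64(92), np.int64(92), np.int64(97)), (np.int64(91), np.int64(93), np.int64(95)), (np.int64(91), np.int64(91), np.int64(94)), (np.int64(91), np.int64(91), np.int64(93)), (np.int64(94), np.int64(96), np.int64(98)), (np.int64(91), np.int64(92), np.int64(95)), (np.int64(92), np.int64(93), np.int64(95)), (np.int64(90), np.int64(92), np.int64
[... 1424 characters left out ...]
83)), (np.int64(74), np.int64(55), np.int64(54)), (np.int64(87), np.int64(39), np.int64(29)), (np.int64(96), np.int64(44), np.int64(31)), (np.int64(99), np.int64(44), np.int64(32)), (np.int64(99), np.int64(44), np.int64(34)), (np.int64(99), np.int64(41), np.int64(33)), (np.int64(95), np.int64(40), np.int64(27)), (np.int64(97), np.int64(42), np.int64(32)), (np.int64(90), np.int64(68), np.int64(65)), (np.int64(92), np.int64(92), np.int64(94)), (np.int64(95), np.int64(96), np.int64(99)), (np.int64(96), np.int64(95), np.int64(97))]
t 14.73 p [ 0.4564 -0.4043  0.2704] R [[-1.0, 0.031, 0.0], [0.031, 1.0, -0.0], [-0.0, -0.0, -1.0]] F [-0.1 -0.1  0.4] w 0.0854 q [-0.85 -0.01  1.59  0.    1.56 -2.39]
```

```bash
python3 - <<'E'
from h import *
go(.4785,-.4135,.081,85.5)
a=load('top');print('canister top',onz(a,(478,218),.12), onz(a,(455,218),.12))
E
```

```text
t 14.73 p [ 0.4564 -0.4043  0.2704] R [[-1.0, 0.031, 0.0], [0.031, 1.0, -0.0], [-0.0, -0.0, -1.0]] F [-0.1 -0.1  0.4] w 0.0854 q [-0.85 -0.01  1.59  0.    1.56 -2.39]
dx -22.3 dy -8.5 dz 189.4 yaw 2.74 (now 88.24)
canister top [ 0.46279261 -0.52624274  0.12      ] [ 0.46453187 -0.46552431  0.12      ]
```

>>> servo_tool(
  rows=[
    {"dx": -11, "dy": -4.5, "dz": 0, "yaw": 0},
    {"dx": -11.3, "dy": -4, "dz": 0, "yaw": 0},
    {"dx": 0, "dy": 0, "dz": 20, "yaw": 2.7},
    {"dx": 0, "dy": 0, "dz": 25, "yaw": 0},
    {"dx": 0, "dy": 0, "dz": 25, "yaw": 0},
    {"dx": 0, "dy": 0, "dz": 25, "yaw": 0},
    {"dx": 0, "dy": 0, "dz": 20, "yaw": 0},
    {"dx": 0, "dy": 0, "dz": 15, "yaw": 0},
    {"dx": 0, "dy": 0, "dz": 15, "yaw": 0},
    {"dx": 0, "dy": 0, "dz": 0, "yaw": 0},
    {"dx": 0, "dy": 0, "dz": 0, "yaw": 0},
  ],
  hand=0,
)

```text
clock: 15.65
ee_pos: [0.478, -0.413, 0.1248]
ee_rot: [0.04, 0.999, 0.0, -0.0]
wrist_force: [0.4, -0.4, -0.6]
gripper_width: 0.0427
```

>>> servo_tool(
  rows=[
    {"dx": 0, "dy": 0, "dz": 12, "yaw": 0},
    {"dx": 0, "dy": 0, "dz": 12, "yaw": 0},
    {"dx": 0, "dy": 0, "dz": 10, "yaw": 0},
    {"dx": 0, "dy": 0, "dz": 10, "yaw": 0},
    {"dx": 0, "dy": 0, "dz": 0, "yaw": 0},
    {"dx": 0, "dy": 0, "dz": 0, "yaw": 0},
  ],
)

```text
clock: 16.15
ee_pos: [0.4775, -0.4125, 0.08]
ee_rot: [0.04, 0.999, 0.001, -0.001]
wrist_force: [0.0, 0.4, 0.3]
gripper_width: 0.0428
```

>>> servo_tool(
  rows=[
    {"dx": 0, "dy": 0, "dz": 0, "yaw": 0},
    {"dx": 0, "dy": 0, "dz": 0, "yaw": 0},
    {"dx": 0, "dy": 0, "dz": 0, "yaw": 0},
    {"dx": 0, "dy": 0, "dz": 0, "yaw": 0},
    {"dx": 0, "dy": 0, "dz": 0, "yaw": 0},
    {"dx": 0, "dy": 0, "dz": 0, "yaw": 0},
    {"dx": 0, "dy": 0, "dz": 0, "yaw": 0},
    {"dx": 0, "dy": 0, "dz": 0, "yaw": 0},
  ],
  hand=1,
  newtons=60,
)

```text
clock: 16.82
ee_pos: [0.4785, -0.4137, 0.0822]
ee_rot: [0.04, 0.999, -0.001, 0.001]
wrist_force: [0.8, -1.2, 3.0]
gripper_width: 0.0151
```

```bash
python3 -c "
from h import *
st()"
```

```text
t 16.82 p [ 0.4785 -0.4137  0.0822] R [[-0.997, 0.08, 0.001], [0.08, 0.997, -0.001], [-0.001, -0.001, -1.0]] F [ 0.8 -1.2  3. ] w 0.0151 q [-0.83  0.19  1.71 -0.    1.25 -2.32]
```

Fork gripped at 15.1 mm. I'll lift it clear and carry it over to gap0.

>>> servo_tool(
  rows=[
    {"dx": 0, "dy": 0, "dz": -8, "yaw": 0},
    {"dx": 0, "dy": 0, "dz": -15, "yaw": 0},
    {"dx": 0, "dy": 0, "dz": -20, "yaw": 0},
    {"dx": 0, "dy": 0, "dz": -25, "yaw": 0},
    {"dx": 0, "dy": 0, "dz": -25, "yaw": 0},
    {"dx": 0, "dy": 0, "dz": -25, "yaw": 0},
    {"dx": 0, "dy": 0, "dz": -25, "yaw": 0},
    {"dx": 0, "dy": 0, "dz": -25, "yaw": 0},
    {"dx": 0, "dy": 0, "dz": -25, "yaw": 0},
    {"dx": 0, "dy": 0, "dz": -15, "yaw": 0},
    {"dx": 0, "dy": 0, "dz": 0, "yaw": 0},
    {"dx": 0, "dy": 0, "dz": 0, "yaw": 0},
  ],
)

```text
clock: 17.82
ee_pos: [0.4782, -0.4132, 0.2902]
ee_rot: [0.04, 0.999, -0.001, 0.001]
wrist_force: [0.1, -0.1, -1.7]
gripper_width: 0.0155
```

```bash
python3 -c "
from h import *
go(.634,.2132,.29,107.3)"
```

```text
t 17.82 p [ 0.4782 -0.4132  0.2902] R [[-0.997, 0.08, 0.001], [0.08, 0.997, -0.001], [-0.001, -0.001, -1.0]] F [ 0.1 -0.1 -1.7] w 0.0155 q [-0.83  0.04  1.51  0.    1.59 -2.32]
dx -105.5 dy 636.8 dz -0.4 yaw -21.86 (now 85.44)
```

>>> servo_tool(
  rows=[
    {"dx": -4.8, "dy": 29, "dz": 0, "yaw": 0},
    {"dx": -4.8, "dy": 29, "dz": 0, "yaw": 0},
    {"dx": -4.8, "dy": 29, "dz": 0, "yaw": 0},
    {"dx": -4.8, "dy": 29, "dz": 0, "yaw": 0},
    {"dx": -4.8, "dy": 29, "dz": 0, "yaw": 0},
    {"dx": -4.8, "dy": 29, "dz": 0, "yaw": 0},
    {"dx": -4.8, "dy": 29, "dz": 0, "yaw": 0},
    {"dx": -4.8, "dy": 29, "dz": 0, "yaw": 0},
    {"dx": -4.8, "dy": 29, "dz": 0, "yaw": 0},
    {"dx": -4.8, "dy": 29, "dz": 0, "yaw": 0},
    {"dx": -4.8, "dy": 29, "dz": 0, "yaw": 0},
    {"dx": -4.8, "dy": 29, "dz": 0, "yaw": 0},
  ],
)

```text
clock: 18.82
ee_pos: [0.562, -0.069, 0.2861]
ee_rot: [0.04, 0.999, 0.001, -0.002]
wrist_force: [0.7, 0.0, -0.3]
gripper_width: 0.0151
```

>>> servo_tool(
  rows=[
    {"dx": -4.8, "dy": 29, "dz": 0, "yaw": 0},
    {"dx": -4.8, "dy": 29, "dz": 0, "yaw": 0},
    {"dx": -4.8, "dy": 29, "dz": 0, "yaw": 0},
    {"dx": -4.8, "dy": 29, "dz": 0, "yaw": 0},
    {"dx": -4.8, "dy": 29, "dz": 0, "yaw": 0},
    {"dx": -4.8, "dy": 29, "dz": 0, "yaw": 0},
    {"dx": -4.8, "dy": 29, "dz": 0, "yaw": 0},
    {"dx": -4.8, "dy": 29, "dz": 0, "yaw": 0},
    {"dx": -4.8, "dy": 29, "dz": 0, "yaw": 0},
    {"dx": -4.8, "dy": 29, "dz": 0, "yaw": 0},
    {"dx": 0, "dy": 0, "dz": 0, "yaw": -5.5},
    {"dx": 0, "dy": 0, "dz": 0, "yaw": -5.5},
  ],
)

```text
clock: 19.82
ee_pos: [0.6328, 0.216, 0.2853]
ee_rot: [-0.06, 0.998, -0.0, -0.003]
wrist_force: [-0.8, 0.2, -1.1]
gripper_width: 0.0153
```

>>> servo_tool(
  rows=[
    {"dx": 0, "dy": 0, "dz": 0, "yaw": -5.5},
    {"dx": 0, "dy": 0, "dz": 0, "yaw": -5.4},
    {"dx": 0, "dy": 0, "dz": 0, "yaw": 0},
    {"dx": 0, "dy": 0, "dz": 0, "yaw": 0},
    {"dx": 0, "dy": 0, "dz": 0, "yaw": 0},
  ],
)

```text
clock: 20.23
ee_pos: [0.6334, 0.2143, 0.2875]
ee_rot: [-0.15, 0.989, -0.0, -0.001]
wrist_force: [-0.1, -0.8, -1.3]
gripper_width: 0.0153
```

```bash
python3 -c "
from h import *
go(.634,.2132,.21,107.3)
b=snap('side','s2');snap('wrist','w4')"
```

```text
t 20.23 p [0.6334 0.2143 0.2875] R [[-0.955, -0.296, -0.003], [-0.296, 0.955, -0.001], [0.003, 0.0, -1.0]] F [-0.1 -0.8 -1.3] w 0.0153 q [ 0.21  0.13  1.42  0.    1.6  -1.66]
dx -0.4 dy -1.2 dz 77.5 yaw -0.08 (now 107.22)
```

>>> servo_tool(
  rows=[
    {"dx": 0, "dy": -1, "dz": 18, "yaw": 0},
    {"dx": 0, "dy": 0, "dz": 20, "yaw": 0},
    {"dx": 0, "dy": 0, "dz": 20, "yaw": 0},
    {"dx": 0, "dy": 0, "dz": 10, "yaw": 0},
    {"dx": 0, "dy": 0, "dz": 5, "yaw": 0},
    {"dx": 0, "dy": 0, "dz": 0, "yaw": 0},
    {"dx": 0, "dy": 0, "dz": 0, "yaw": 0},
    {"dx": 0, "dy": 0, "dz": 0, "yaw": 0},
  ],
)

```text
clock: 21.0
ee_pos: [0.6346, 0.2136, 0.2177]
ee_rot: [-0.151, 0.989, -0.0, 0.001]
wrist_force: [0.4, 0.2, -0.9]
gripper_width: 0.0149
```

```bash
python3 - <<'E'
from h import *
go(.634,.2132,.1725,107.3)
b=snap('side');w=snap('wrist')
W=cv2.resize(w['pixels'][110:290,180:370],(500,474),interpolation=cv2.INTER_CUBIC)
B=cv2.resize(b['pixels'][185:335,140:235],(300,474),interpolation=cv2.INTER_CUBIC)
cv2.imwrite('pics/c9.png',np.hstack([W,B])[:,:,::-1])
E
```

```text
t 21.0 p [0.6346 0.2136 0.2177] R [[-0.955, -0.298, 0.001], [-0.298, 0.955, 0.0], [-0.001, -0.0, -1.0]] F [ 0.4  0.2 -0.9] w 0.0149 q [ 0.21  0.16  1.5  -0.    1.48 -1.66]
dx 0.8 dy -0.1 dz 45.2 yaw 0.03 (now 107.33)
```

View pics/c9.png

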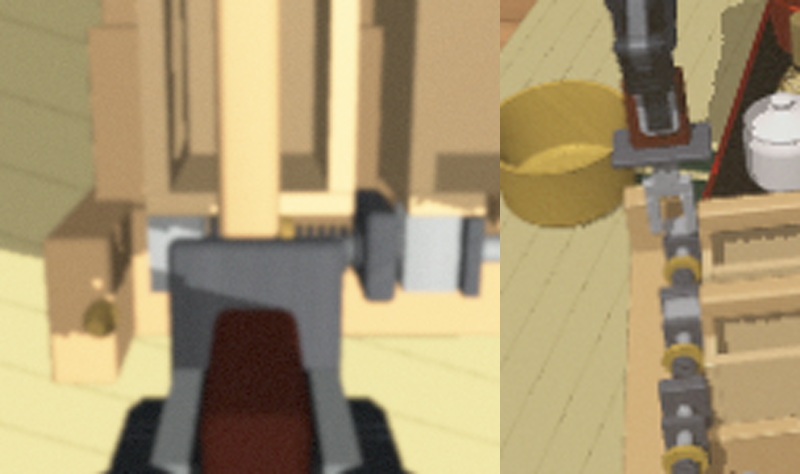

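```bash
python3 - <<'E'
from h import *
b=load('side');w=load('wrist');S,R=st()
for z in(.135,.139,.142,.145): print(z,proj(b,(.6346,.2136,z)).round(1))
p=onz(b,(194.5,257.5),.142);print('tip from side',p)
f=lambda u,v:(180+u*190/500,110+v*180/474)
zt=.2177-.0755+.072
for n,u,v in(('guardL',172,240),('guardR',343,240)): print(n,onz(w,f(u,v),zt).round(4),(R.T@(onz(w,f(u,v),zt)-S['ee_pos'])*1000).round(1))
zh=zt+.05
# front guard edge mid should be tool x=+30,y=0 . seen bay0 features now: guide of bay1 right edge/ lug0
for n,u,v,z in(('lug0 ctr',172,255,.117),('block0 L',362,245,.124),('block0 R',398,250,.124),('lug1',432,255,.117),('pin',98,318,.143)): print(n,onz(w,f(u,v),z).round(4))
E
```

```text
t 21.1 p [0.6347 0.2136 0.2177] R [[-0.955, -0.298, 0.001], [-0.298, 0.955, 0.0], [-0.001, -0.0, -1.0]] F [-0.   0.3  0.4] w 0.0154 q [ 0.21  0.16  1.5  -0.    1.48 -1.66]
0.135 [196.7 259.5]
0.139 [196.5 258.1]
0.142 [196.3 257. ]
0.145 [196.1 255.9]
tip from side [0.63773307 0.21563253 0.142     ]
guardL [0.6113 0.1915 0.2142] [ 28.9 -14.1   3.4]
guardR [0.6017 0.2222 0.2142] [28.9 18.1  3.4]
lug0 ctr [0.6424 0.1911 0.117 ]
block0 L [0.6206 0.2439 0.124 ]
block0 R [0.6189 0.2546 0.124 ]
lug1 [0.6187 0.2667 0.117 ]
pin [0.6586 0.1767 0.143 ]
```

```bash
python3 - <<'E'
from h import *
b=load('side');th=np.radians(17.36);ey=np.array([-np.sin(th),np.cos(th)])
px=b['pixels'].astype(int)
br=((px[:,:,0]-px[:,:,2]>75)&(px[:,:,0]-px[:,:,1]<60)&(px[:,:,0]>110)).astype(np.uint8)
for n,g,box in(('c0',(.6339,.2132),(186,262,208,280)),('c1',(.6113,.2864),(186,288,208,308)),('c2',(.5884,.3588),(186,320,212,345))):
    c=np.r_[np.array(g)+ey*.010,.112];pr=proj(b,c)
    # expected outline extents
    t=np.linspace(0,2*np.pi,60);ex=np.array([np.cos(th),np.sin(th)])
    O=np.array([proj(b,np.r_[c[:2]+ey*.002+ex*.013*np.cos(q),.112+.013*np.sin(q)]) for q in t])
    k=np.zeros_like(br);x0,y0,x1,y1=box;k[y0:y1,x0:x1]=br[y0:y1,x0:x1];ys,xs=np.nonzero(k)
    print(n,'pred x',O[:,0].min().round(1),O[:,0].max().round(1),'y',O[:,1].min().round(1),O[:,1].max().round(1),'obs x',xs.min(),xs.max(),'y',ys.min(),ys.max(),'px/mm x',(O[:,0].max()-O[:,0].min())/26)
B=cv2.resize(b['pixels'][240:310,165:225],(600,700),interpolation=cv2.INTER_CUBIC)
cv2.imwrite('pics/c10.png',B[:600,:,::-1])
E
```

```text
c0 pred x 191.9 204.8 y 267.1 276.3 obs x 186 207 y 262 279 px/mm x 0.4939551150785108
c1 pred x 191.5 205.4 y 295.2 304.6 obs x 186 206 y 288 307 px/mm x 0.532709416106615
c2 pred x 191.5 206.5 y 327.8 337.1 obs x 186 211 y 320 344 px/mm x 0.5765744336767725
```

View pics/c10.png

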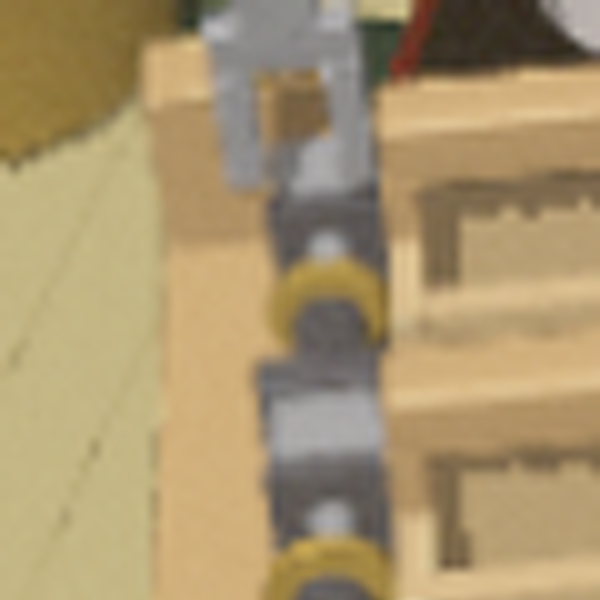

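The fork prongs are at crop (228–373, 188) and collar0 is centred at crop (327,300). Wrist and side views agree that the fork sits about 2 mm too far toward the rack's back, and slightly toward +y. I'll correct dx +2, dy −1.5 and descend, watching the force.

>>> servo_tool(
  rows=[
    {"dx": 2, "dy": -1.5, "dz": 0, "yaw": 0},
    {"dx": 0, "dy": 0, "dz": 6, "yaw": 0},
    {"dx": 0, "dy": 0, "dz": 6, "yaw": 0},
    {"dx": 0, "dy": 0, "dz": 6, "yaw": 0},
    {"dx": 0, "dy": 0, "dz": 4, "yaw": 0},
    {"dx": 0, "dy": 0, "dz": 0, "yaw": 0},
    {"dx": 0, "dy": 0, "dz": 0, "yaw": 0},
  ],
)

```text
clock: 21.68
ee_pos: [0.6334, 0.2113, 0.1936]
ee_rot: [-0.151, 0.989, -0.0, 0.001]
wrist_force: [5.3, 0.7, -1.4]
gripper_width: 0.0152
```

>>> servo_tool(
  rows=[
    {"dx": 0, "dy": 0, "dz": 3, "yaw": 0},
    {"dx": 0, "dy": 0, "dz": 3, "yaw": 0},
    {"dx": 0, "dy": 0, "dz": 3, "yaw": 0},
    {"dx": 0, "dy": 0, "dz": 0, "yaw": 0},
    {"dx": 0, "dy": 0, "dz": 0, "yaw": 0},
  ],
)

```text
clock: 22.1
ee_pos: [0.6334, 0.2116, 0.1852]
ee_rot: [-0.151, 0.989, 0.0, 0.001]
wrist_force: [6.1, 2.6, 0.7]
gripper_width: 0.0154
```

```bash
python3 - <<'E'
from h import *
st()
# wrist camera pose at time of c8 was overwritten; use current w4-like: rail0 end in c9 image
w=load('wrist');f=lambda u,v:(180+u*190/500,110+v*180/474)
th=np.radians(17.36);ex=np.array([np.cos(th),np.sin(th)]);ey=np.array([-ex[1],ex[0]]);g=np.array([.6339,.2132])
for z in(.14,.15,.16,.17):
    for n,u,v in(('railL',218,238),('railR',280,238)):
        q=onz(w,f(u,v),z)[:2]-g;print(z,n,(q@ex*1000).round(1),(q@ey*1000).round(1))
for n,u,v in(('rimback L',150,208),('rimback R',375,205)):
    q=onz(w,f(u,v),.125)[:2]-g;print(n,(q@ex*1000).round(1),(q@ey*1000).round(1))
b=load('side')
E
```

```text
t 22.1 p [0.6334 0.2116 0.1852] R [[-0.955, -0.298, 0.002], [-0.298, 0.955, 0.0], [-0.002, -0.0, -1.0]] F [6.1 2.6 0.7] w 0.0154 q [ 0.21  0.17  1.54  0.    1.43 -1.66]
0.14 railL -9.6 -8.6
0.14 railR -9.7 8.5
0.15 railL -12.2 -8.1
0.15 railR -12.2 8.2
0.16 railL -14.7 -7.7
0.16 railR -14.7 8.0
0.17 railL -17.2 -7.2
0.17 railR -17.2 7.7
rimback L -14.8 -28.9
rimback R -15.8 36.5
```

The rail's end lies 13 mm in front of the gap axis and the prongs' outer faces are at 15 mm, so the fork rubs the rail with about 6 N. I'll ease it 1.5 mm back, within the bar clearance.

>>> servo_tool(
  rows=[
    {"dx": -1.5, "dy": 0, "dz": 0, "yaw": 0},
    {"dx": 0, "dy": 0, "dz": 0, "yaw": 0},
    {"dx": 0, "dy": 0, "dz": 0, "yaw": 0},
  ],
)

```text
clock: 22.35
ee_pos: [0.634, 0.2119, 0.1849]
ee_rot: [-0.151, 0.989, -0.0, -0.0]
wrist_force: [3.5, 1.9, 0.8]
gripper_width: 0.0153
```

>>> servo_tool(
  rows=[
    {"dx": 0, "dy": 0, "dz": 2, "yaw": 0},
    {"dx": 0, "dy": 0, "dz": 2, "yaw": 0},
    {"dx": 0, "dy": 0, "dz": 2, "yaw": 0},
    {"dx": 0, "dy": 0, "dz": 0, "yaw": 0},
    {"dx": 0, "dy": 0, "dz": 0, "yaw": 0},
  ],
)

```text
clock: 22.77
ee_pos: [0.634, 0.2118, 0.1786]
ee_rot: [-0.151, 0.989, -0.0, -0.0]
wrist_force: [2.7, 0.0, -1.2]
gripper_width: 0.0152
```

>>> servo_tool(
  rows=[
    {"dx": 0, "dy": 0, "dz": 2, "yaw": 0},
    {"dx": 0, "dy": 0, "dz": 2, "yaw": 0},
    {"dx": 0, "dy": 0, "dz": 2, "yaw": 0},
    {"dx": 0, "dy": 0, "dz": 0, "yaw": 0},
    {"dx": 0, "dy": 0, "dz": 0, "yaw": 0},
  ],
)

```text
clock: 23.18
ee_pos: [0.6341, 0.2118, 0.1728]
ee_rot: [-0.151, 0.989, -0.0, -0.0]
wrist_force: [2.5, 0.7, 0.4]
gripper_width: 0.0152
```

>>> servo_tool(
  rows=[
    {"dx": 0, "dy": 2, "dz": 0, "yaw": 0},
    {"dx": 0, "dy": 2, "dz": 0, "yaw": 0},
    {"dx": 0, "dy": 2, "dz": 0, "yaw": 0},
    {"dx": 0, "dy": 2, "dz": 0, "yaw": 0},
    {"dx": 0, "dy": 0, "dz": 0, "yaw": 0},
    {"dx": 0, "dy": 0, "dz": 0, "yaw": 0},
  ],
)

```text
clock: 23.68
ee_pos: [0.6316, 0.2194, 0.173]
ee_rot: [-0.151, 0.989, -0.0, -0.001]
wrist_force: [2.6, -0.9, -1.6]
gripper_width: 0.0152
```

>>> servo_tool(
  rows=[
    {"dx": 0, "dy": 2, "dz": 0, "yaw": 0},
    {"dx": 0, "dy": 2, "dz": 0, "yaw": 0},
    {"dx": 0, "dy": 2, "dz": 0, "yaw": 0},
    {"dx": 0, "dy": 2, "dz": 0, "yaw": 0},
    {"dx": 0, "dy": 0, "dz": 0, "yaw": 0},
    {"dx": 0, "dy": 0, "dz": 0, "yaw": 0},
  ],
)

```text
clock: 24.18
ee_pos: [0.6292, 0.2272, 0.173]
ee_rot: [-0.151, 0.989, -0.0, -0.001]
wrist_force: [1.8, -3.6, -1.3]
gripper_width: 0.0154
```

>>> servo_tool(
  rows=[
    {"dx": 0, "dy": 2, "dz": 0, "yaw": 0},
    {"dx": 0, "dy": 2, "dz": 0, "yaw": 0},
    {"dx": 0, "dy": 1, "dz": 0, "yaw": 0},
    {"dx": 0, "dy": 0, "dz": 0, "yaw": 0},
    {"dx": 0, "dy": 0, "dz": 0, "yaw": 0},
    {"dx": 0, "dy": 0, "dz": 0, "yaw": 0},
  ],
)

```text
clock: 24.68
ee_pos: [0.6277, 0.232, 0.173]
ee_rot: [-0.151, 0.989, 0.0, -0.0]
wrist_force: [1.1, -3.6, -3.0]
gripper_width: 0.0152
```

```bash
python3 - <<'E'
from h import *
st();b0=load('side');b=snap('side','s4')
d=np.abs(b['pixels'].astype(int)-b0['pixels'].astype(int)).sum(2)>60
ys,xs=np.nonzero(d[240:345,204:290]);print('changed px in bins area',len(xs),(xs.min()+204,xs.max()+204,ys.min()+240,ys.max()+240) if len(xs) else '')
E
```

```text
t 24.68 p [0.6277 0.232  0.173 ] R [[-0.955, -0.298, -0.001], [-0.298, 0.955, 0.0], [0.001, 0.0, -1.0]] F [ 1.1 -3.6 -3. ] w 0.0152 q [ 0.24  0.19  1.55  0.    1.41 -1.63]
changed px in bins area 912 (np.int64(204), np.int64(259), np.int64(240), np.int64(309))
```

>>> servo_tool(
  rows=[
    {"dx": 0, "dy": 1.5, "dz": 0, "yaw": 0},
    {"dx": 0, "dy": 0, "dz": 0, "yaw": 0},
    {"dx": 0, "dy": 0, "dz": 0, "yaw": 0},
    {"dx": 0, "dy": -5, "dz": 0, "yaw": 0},
    {"dx": 0, "dy": -5, "dz": 0, "yaw": 0},
    {"dx": 0, "dy": -6, "dz": 0, "yaw": 0},
    {"dx": 0, "dy": 0, "dz": 0, "yaw": 0},
  ],
)

```text
clock: 25.32
ee_pos: [0.6327, 0.2174, 0.1737]
ee_rot: [-0.15, 0.989, 0.0, 0.0]
wrist_force: [0.1, -2.1, -1.8]
gripper_width: 0.0157
```

>>> servo_tool(
  rows=[
    {"dx": 0, "dy": 0, "dz": -10, "yaw": 0},
    {"dx": 0, "dy": 0, "dz": -15, "yaw": 0},
    {"dx": 0, "dy": 0, "dz": -15, "yaw": 0},
    {"dx": 0, "dy": 0, "dz": -8, "yaw": 0},
    {"dx": 0, "dy": 0, "dz": 0, "yaw": 0},
    {"dx": 0, "dy": 0, "dz": 0, "yaw": 0},
  ],
)

```text
clock: 25.82
ee_pos: [0.633, 0.2189, 0.2236]
ee_rot: [-0.151, 0.989, 0.0, 0.002]
wrist_force: [-0.8, -0.2, -0.3]
gripper_width: 0.0156
```

```bash
python3 - <<'E'
from h import *
th=np.radians(17.36);ex=np.array([np.cos(th),np.sin(th)]);ey=np.array([-ex[1],ex[0]])
# fork insertion pos at gap0 was ee(.634,.2119) -> gap1 = +76mm along ey
t=np.array([.634,.2119])+.076*ey;print(t)
go(t[0],t[1],.22,107.36)
b=snap('side','s5');w=snap('wrist','w5')
# bin0 rail in wrist image: bright tan bands row profile
px=w['pixels'];
print([tuple(int(c) for c in px[140,u]) for u in range(150,300,10)])
print(proj(w,(.6339-.051*ex[0]-.04*ex[0],.2132-.091*ex[1],.155)))
E
```

```text
[0.61132354 0.28443811]
t 25.82 p [0.633  0.2189 0.2236] R [[-0.954, -0.298, 0.003], [-0.298, 0.954, 0.001], [-0.004, 0.0, -1.0]] F [-0.8 -0.2 -0.3] w 0.0156 q [ 0.22  0.15  1.5   0.    1.49 -1.65]
dx 1.2 dy 69.0 dz 3.6 yaw 0.01 (now 107.37)
[(169, 44, 39), (157, 146, 103), (161, 150, 106), (163, 152, 109), (162, 151, 107), (161, 151, 108), (180, 148, 105), (183, 149, 104), (253, 242, 194), (93, 78, 57), (210, 180, 135), (248, 224, 163), (251, 230, 171), (211, 182, 138), (209, 180, 137)]
[265.65945801  80.21912771]
```

>>> servo_tool(
  rows=[
    {"dx": 0, "dy": 0, "dz": -20, "yaw": 0},
    {"dx": 0, "dy": 12, "dz": 0, "yaw": 0},
    {"dx": 0, "dy": 20, "dz": 0, "yaw": 0},
    {"dx": 0, "dy": 20, "dz": 0, "yaw": 0},
    {"dx": 0.7, "dy": 16, "dz": 0, "yaw": 0},
    {"dx": 0, "dy": 0, "dz": 0, "yaw": 0},
    {"dx": 0, "dy": 0, "dz": 0, "yaw": 0},
  ],
)

```text
clock: 26.5
ee_pos: [0.6106, 0.284, 0.2404]
ee_rot: [-0.152, 0.988, -0.0, -0.001]
wrist_force: [-0.3, -0.4, 0.1]
gripper_width: 0.0155
```

```bash
python3 - <<'E'
from h import *
go(.6113,.2844,.22,107.36);telemetry.state();snap('side','s6');go(.6113,.2844,.22,107.36)
E
```

```text
t 26.5 p [0.6106 0.284  0.2404] R [[-0.954, -0.3, -0.001], [-0.3, 0.954, -0.001], [0.001, -0.0, -1.0]] F [-0.3 -0.4  0.1] w 0.0155 q [ 0.32  0.15  1.47 -0.    1.52 -1.55]
dx -0.8 dy 0.2 dz 20.4 yaw 0.09 (now 107.45)
t 26.55 p [0.611  0.2832 0.2406] R [[-0.954, -0.299, -0.001], [-0.299, 0.954, -0.001], [0.001, -0.0, -1.0]] F [-0.6 -0.4 -1.8] w 0.0153 q [ 0.32  0.15  1.47 -0.    1.52 -1.55]
dx -0.6 dy 1.1 dz 20.6 yaw 0.03 (now 107.39)
```

>>> servo_tool(
  rows=[
    {"dx": -0.7, "dy": 0.5, "dz": 8, "yaw": 0},
    {"dx": 0, "dy": 0, "dz": 8, "yaw": 0},
    {"dx": 0, "dy": 0, "dz": 8, "yaw": 0},
    {"dx": 0, "dy": 0, "dz": 8, "yaw": 0},
    {"dx": 0, "dy": 0, "dz": 6, "yaw": 0},
    {"dx": 0, "dy": 0, "dz": 4, "yaw": 0},
    {"dx": 0, "dy": 0, "dz": 0, "yaw": 0},
    {"dx": 0, "dy": 0, "dz": 0, "yaw": 0},
  ],
)

```text
clock: 27.22
ee_pos: [0.6119, 0.2833, 0.1987]
ee_rot: [-0.151, 0.989, -0.0, -0.0]
wrist_force: [1.2, -0.1, -1.7]
gripper_width: 0.0152
```

>>> servo_tool(
  rows=[
    {"dx": 0, "dy": 0, "dz": 3, "yaw": 0},
    {"dx": 0, "dy": 0, "dz": 3, "yaw": 0},
    {"dx": 0, "dy": 0, "dz": 3, "yaw": 0},
    {"dx": 0, "dy": 0, "dz": 0, "yaw": 0},
    {"dx": 0, "dy": 0, "dz": 0, "yaw": 0},
  ],
)

```text
clock: 27.63
ee_pos: [0.6119, 0.2835, 0.1899]
ee_rot: [-0.151, 0.989, -0.0, -0.0]
wrist_force: [1.8, 0.2, -1.9]
gripper_width: 0.0152
```

>>> servo_tool(
  rows=[
    {"dx": 0, "dy": 0, "dz": 3, "yaw": 0},
    {"dx": 0, "dy": 0, "dz": 3, "yaw": 0},
    {"dx": 0, "dy": 0, "dz": 3, "yaw": 0},
    {"dx": 0, "dy": 0, "dz": 0, "yaw": 0},
    {"dx": 0, "dy": 0, "dz": 0, "yaw": 0},
  ],
)

```text
clock: 28.05
ee_pos: [0.6119, 0.2834, 0.1807]
ee_rot: [-0.151, 0.989, -0.0, -0.0]
wrist_force: [2.3, 0.6, -1.6]
gripper_width: 0.0148
```

>>> servo_tool(
  rows=[
    {"dx": 0, "dy": 0, "dz": 3, "yaw": 0},
    {"dx": 0, "dy": 0, "dz": 3, "yaw": 0},
    {"dx": 0, "dy": 0, "dz": 2, "yaw": 0},
    {"dx": 0, "dy": 0, "dz": 0, "yaw": 0},
    {"dx": 0, "dy": 0, "dz": 0, "yaw": 0},
  ],
)

```text
clock: 28.47
ee_pos: [0.6119, 0.2834, 0.1729]
ee_rot: [-0.151, 0.989, -0.0, -0.0]
wrist_force: [2.7, 0.1, -2.7]
gripper_width: 0.0154
```

>>> servo_tool(
  rows=[
    {"dx": 0, "dy": 2, "dz": 0, "yaw": 0},
    {"dx": 0, "dy": 2, "dz": 0, "yaw": 0},
    {"dx": 0, "dy": 2, "dz": 0, "yaw": 0},
    {"dx": 0, "dy": 2, "dz": 0, "yaw": 0},
    {"dx": 0, "dy": 2, "dz": 0, "yaw": 0},
    {"dx": 0, "dy": 2, "dz": 0, "yaw": 0},
    {"dx": 0, "dy": 2, "dz": 0, "yaw": 0},
    {"dx": 0, "dy": 0, "dz": 0, "yaw": 0},
    {"dx": 0, "dy": 0, "dz": 0, "yaw": 0},
  ],
)

```text
clock: 29.22
ee_pos: [0.6077, 0.2968, 0.1734]
ee_rot: [-0.151, 0.989, -0.0, -0.0]
wrist_force: [2.6, -2.7, -2.0]
gripper_width: 0.0152
```

>>> servo_tool(
  rows=[
    {"dx": 0, "dy": 2, "dz": 0, "yaw": 0},
    {"dx": 0, "dy": 2, "dz": 0, "yaw": 0},
    {"dx": 0, "dy": 2, "dz": 0, "yaw": 0},
    {"dx": 0, "dy": 1.5, "dz": 0, "yaw": 0},
    {"dx": 0, "dy": 0, "dz": 0, "yaw": 0},
    {"dx": 0, "dy": 0, "dz": 0, "yaw": 0},
    {"dx": 0, "dy": 0, "dz": 0, "yaw": 0},
  ],
)

```text
clock: 29.8
ee_pos: [0.6055, 0.304, 0.1734]
ee_rot: [-0.151, 0.989, -0.0, -0.0]
wrist_force: [1.9, -3.4, 1.1]
gripper_width: 0.0154
```

>>> servo_tool(
  rows=[
    {"dx": 0, "dy": 0.5, "dz": 0, "yaw": 0},
    {"dx": 0, "dy": 0, "dz": 0, "yaw": 0},
    {"dx": 0, "dy": -5, "dz": 0, "yaw": 0},
    {"dx": 0, "dy": -6, "dz": 0, "yaw": 0},
    {"dx": 0, "dy": -6, "dz": 0, "yaw": 0},
    {"dx": 0, "dy": 0, "dz": -10, "yaw": 0},
    {"dx": 0, "dy": 0, "dz": -15, "yaw": 0},
    {"dx": 0, "dy": 0, "dz": -20, "yaw": 0},
    {"dx": 0, "dy": 0, "dz": -25, "yaw": 0},
    {"dx": 0, "dy": 0, "dz": -25, "yaw": 0},
    {"dx": 0, "dy": 0, "dz": -22, "yaw": 0},
    {"dx": 0, "dy": 0, "dz": 0, "yaw": 0},
  ],
)

```text
clock: 30.8
ee_pos: [0.6125, 0.2899, 0.2993]
ee_rot: [-0.151, 0.989, 0.002, 0.006]
wrist_force: [0.4, -0.0, 0.5]
gripper_width: 0.0154
```

```bash
python3 - <<'E'
from h import *
import os
go(.4785,-.4135,.29,85.5)
w=snap('wrist');b=snap('side');a=snap('top')
W=cv2.resize(w['pixels'][60:260,120:420],(480,320));B=cv2.resize(b['pixels'][200:400,140:290],(240,320))
T=cv2.resize(a['pixels'][130:250,90:300],(480,274))
T=np.hstack([T,np.zeros((274,240,3),np.uint8)])
cv2.imwrite('pics/c11.png',np.vstack([np.hstack([W,B]),T])[:,:,::-1])
E
```

```text
t 30.8 p [0.6125 0.2899 0.2993] R [[-0.954, -0.299, 0.011], [-0.299, 0.954, 0.005], [-0.012, 0.002, -1.0]] F [ 0.4 -0.   0.5] w 0.0154 q [ 0.33  0.13  1.39  0.    1.6  -1.54]
dx 338.1 dy -631.3 dz 4.0 yaw 21.88 (now 107.38)
```

View pics/c11.png

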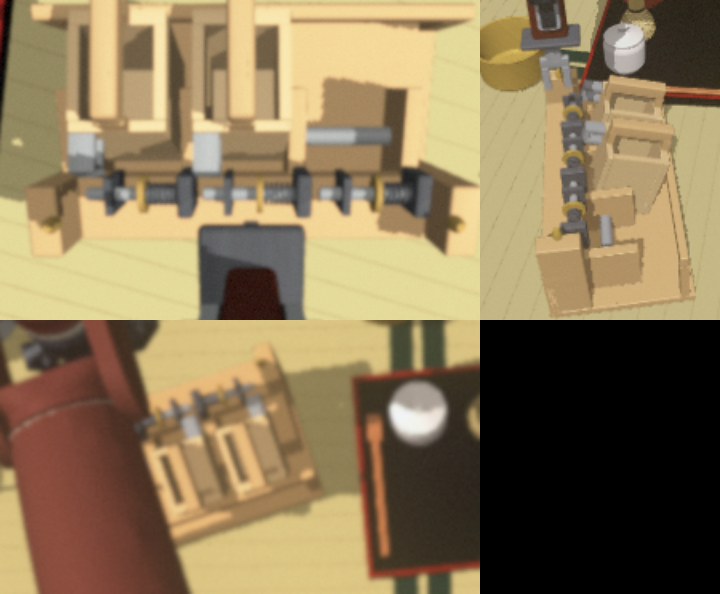

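Wrist view: both bins are tipped toward the stop rail, with their lugs clear of the bars and the bars sprung back. bin0's rail end is at about (105,110) and bin1's at (243,108) in the composite. All 16 picture views are now used, so I'll go by numbers from here. Next, the fork goes back to its stand.

>>> servo_tool(
  rows=[
    {"dx": 14.1, "dy": -26.3, "dz": 0, "yaw": 0},
    {"dx": 14.1, "dy": -26.3, "dz": 0, "yaw": 0},
    {"dx": 14.1, "dy": -26.3, "dz": 0, "yaw": 0},
    {"dx": 14.1, "dy": -26.3, "dz": 0, "yaw": 0},
    {"dx": 14.1, "dy": -26.3, "dz": 0, "yaw": 0},
    {"dx": 14.1, "dy": -26.3, "dz": 0, "yaw": 0},
    {"dx": 14.1, "dy": -26.3, "dz": 0, "yaw": 0},
    {"dx": 14.1, "dy": -26.3, "dz": 0, "yaw": 0},
    {"dx": 14.1, "dy": -26.3, "dz": 0, "yaw": 0},
    {"dx": 14.1, "dy": -26.3, "dz": 0, "yaw": 0},
    {"dx": 14.1, "dy": -26.3, "dz": 0, "yaw": 0},
    {"dx": 14.1, "dy": -26.3, "dz": 0, "yaw": 0},
  ],
)

```text
clock: 31.95
ee_pos: [0.5415, -0.0642, 0.2877]
ee_rot: [-0.151, 0.989, 0.001, -0.002]
wrist_force: [0.3, -0.7, -1.7]
gripper_width: 0.0152
```

>>> servo_tool(
  rows=[
    {"dx": 14.1, "dy": -26.3, "dz": 0, "yaw": 0},
    {"dx": 14.1, "dy": -26.3, "dz": 0, "yaw": 0},
    {"dx": 14.1, "dy": -26.3, "dz": 0, "yaw": 0},
    {"dx": 14.1, "dy": -26.3, "dz": 0, "yaw": 0},
    {"dx": 14.1, "dy": -26.3, "dz": 0, "yaw": 0},
    {"dx": 14.1, "dy": -26.3, "dz": 0, "yaw": 0},
    {"dx": 14.1, "dy": -26.3, "dz": 0, "yaw": 0},
    {"dx": 14.1, "dy": -26.3, "dz": 0, "yaw": 0},
    {"dx": 14.1, "dy": -26.3, "dz": 0, "yaw": 0},
    {"dx": 14.1, "dy": -26.3, "dz": 0, "yaw": 0},
    {"dx": 14.1, "dy": -26.3, "dz": 0, "yaw": 0},
    {"dx": 14.1, "dy": -26.3, "dz": 0, "yaw": 0},
  ],
)

```text
clock: 32.95
ee_pos: [0.4745, -0.4155, 0.2874]
ee_rot: [-0.151, 0.989, 0.002, -0.001]
wrist_force: [-1.0, 0.1, -1.1]
gripper_width: 0.0154
```

>>> servo_tool(
  rows=[
    {"dx": 0, "dy": 0, "dz": 0, "yaw": 5.5},
    {"dx": 0, "dy": 0, "dz": 0, "yaw": 5.5},
    {"dx": 0, "dy": 0, "dz": 0, "yaw": 5.5},
    {"dx": 0, "dy": 0, "dz": 0, "yaw": 5.4},
    {"dx": 0, "dy": 0, "dz": 0, "yaw": 0},
    {"dx": 0, "dy": 0, "dz": 0, "yaw": 0},
    {"dx": 0, "dy": 0, "dz": 0, "yaw": 0},
  ],
)

```text
clock: 33.53
ee_pos: [0.4753, -0.4146, 0.2889]
ee_rot: [0.039, 0.999, 0.001, -0.001]
wrist_force: [-0.0, -0.3, 0.0]
gripper_width: 0.0151
```

```bash
python3 - <<'E'
from h import *
for i in range(3): snap('wrist'); go(.4785,-.4135,.0815,85.45)
E
```

```text
t 33.58 p [ 0.4754 -0.4147  0.2893] R [[-0.997, 0.078, -0.001], [0.078, 0.997, 0.001], [0.001, 0.001, -1.0]] F [-0.6 -0.5 -1. ] w 0.0153 q [-0.84  0.04  1.51  0.    1.59 -2.33]
dx -3.3 dy 1.1 dz 207.8 yaw 0.09 (now 85.54)
t 33.63 p [ 0.4754 -0.4148  0.2897] R [[-0.997, 0.078, -0.001], [0.078, 0.997, 0.001], [0.001, 0.001, -1.0]] F [ 0.1 -0.3 -0.8] w 0.0152 q [-0.84  0.04  1.51  0.    1.59 -2.33]
dx -3.1 dy 1.4 dz 208.2 yaw 0.07 (now 85.52)
t 33.68 p [ 0.4755 -0.4148  0.2899] R [[-0.997, 0.078, -0.0], [0.078, 0.997, 0.001], [0.0, 0.0, -1.0]] F [-0.  -0.3 -1.5] w 0.0153 q [-0.84  0.04  1.51  0.    1.59 -2.33]
dx -3.0 dy 1.5 dz 208.4 yaw 0.05 (now 85.50)
```

Down with a pause at the slot to check the force.

>>> servo_tool(
  rows=[
    {"dx": -3, "dy": 1.5, "dz": 0, "yaw": 0},
    {"dx": 0, "dy": 0, "dz": 20, "yaw": 0},
    {"dx": 0, "dy": 0, "dz": 25, "yaw": 0},
    {"dx": 0, "dy": 0, "dz": 25, "yaw": 0},
    {"dx": 0, "dy": 0, "dz": 25, "yaw": 0},
    {"dx": 0, "dy": 0, "dz": 20, "yaw": 0},
    {"dx": 0, "dy": 0, "dz": 10, "yaw": 0},
    {"dx": 0, "dy": 0, "dz": 8, "yaw": 0},
    {"dx": 0, "dy": 0, "dz": 8, "yaw": 0},
    {"dx": 0, "dy": 0, "dz": 8, "yaw": 0},
    {"dx": 0, "dy": 0, "dz": 0, "yaw": 0},
    {"dx": 0, "dy": 0, "dz": 0, "yaw": 0},
  ],
)

```text
clock: 34.68
ee_pos: [0.4788, -0.414, 0.1417]
ee_rot: [0.04, 0.999, -0.0, 0.0]
wrist_force: [0.1, 0.2, -0.9]
gripper_width: 0.0154
```

>>> servo_tool(
  rows=[
    {"dx": 0, "dy": 0, "dz": 10, "yaw": 0},
    {"dx": 0, "dy": 0, "dz": 12, "yaw": 0},
    {"dx": 0, "dy": 0, "dz": 12, "yaw": 0},
    {"dx": 0, "dy": 0, "dz": 10, "yaw": 0},
    {"dx": 0, "dy": 0, "dz": 7, "yaw": 0},
    {"dx": 0, "dy": 0, "dz": 5, "yaw": 0},
    {"dx": 0, "dy": 0, "dz": 2, "yaw": 0},
    {"dx": 0, "dy": 0, "dz": 0, "yaw": 0},
    {"dx": 0, "dy": 0, "dz": 0, "yaw": 0},
  ],
)

```text
clock: 35.43
ee_pos: [0.4789, -0.4141, 0.0836]
ee_rot: [0.04, 0.999, -0.0, 0.0]
wrist_force: [-0.3, -0.5, -0.3]
gripper_width: 0.0154
```

>>> servo_tool(
  rows=[
    {"dx": 0, "dy": 0, "dz": 1, "yaw": 0},
    {"dx": 0, "dy": 0, "dz": 0.7, "yaw": 0},
    {"dx": 0, "dy": 0, "dz": 0, "yaw": 0},
    {"dx": 0, "dy": 0, "dz": 0, "yaw": 0},
  ],
)

```text
clock: 35.77
ee_pos: [0.479, -0.4142, 0.0822]
ee_rot: [0.04, 0.999, -0.0, 0.0]
wrist_force: [0.5, 1.2, 0.9]
gripper_width: 0.0156
```

>>> servo_tool(
  rows=[
    {"dx": 0, "dy": 0, "dz": 0, "yaw": 0},
    {"dx": 0, "dy": 0, "dz": 0, "yaw": 0},
    {"dx": 0, "dy": 0, "dz": 0, "yaw": 0},
    {"dx": 0, "dy": 0, "dz": 0, "yaw": 0},
    {"dx": 0, "dy": 0, "dz": 0, "yaw": 0},
    {"dx": 0, "dy": 0, "dz": -10, "yaw": 0},
    {"dx": 0, "dy": 0, "dz": -20, "yaw": 0},
    {"dx": 0, "dy": 0, "dz": -30, "yaw": 0},
    {"dx": 0, "dy": 0, "dz": -30, "yaw": 0},
    {"dx": 0, "dy": 0, "dz": -30, "yaw": 0},
    {"dx": 0, "dy": 0, "dz": -30, "yaw": 0},
    {"dx": 0, "dy": 0, "dz": -30, "yaw": 0},
  ],
  hand=0,
)

```text
clock: 36.77
ee_pos: [0.4785, -0.4137, 0.2641]
ee_rot: [0.04, 0.999, -0.0, 0.0]
wrist_force: [-0.3, -0.1, -0.5]
gripper_width: 0.0426
```

```bash
python3 - <<'E'
from h import *
w=snap('wrist');px=w['pixels'].astype(int);R_,G,B=px[:,:,0],px[:,:,1],px[:,:,2]
m=((abs(R_-B)<30)&(R_<170)&(R_>60)).astype(np.uint8)*255
p=proj(w,(.4785,-.4135,.078));print('guard expected',p)
x0,y0=(p-38).astype(int);k=np.zeros_like(m);k[y0:y0+76,x0:x0+76]=m[y0:y0+76,x0:x0+76]
c=max(cv2.findContours(k,0,2)[0],key=cv2.contourArea);bx=cv2.boxPoints(cv2.minAreaRect(c));W=np.array([onz(w,q,.078) for q in bx]);print('guard',W.mean(0).round(4),np.linalg.norm(W[1]-W[0]),np.linalg.norm(W[2]-W[1]))
# bins: geometry. tipped 0.3 rad about rod at rack x=1,z=34
a=snap('top');b=snap('side')
go(.60,.26,.31,107.36)
E
```

```text
guard expected [276.02206055 185.28803738]
guard [ 0.48   -0.4136  0.078 ] 0.03488963720753218 0.0599329176622489
t 36.92 p [ 0.4799 -0.4152  0.2671] R [[-0.997, 0.08, 0.006], [0.079, 0.997, -0.006], [-0.006, -0.006, -1.0]] F [-1.1 -0.6  0.1] w 0.0425 q [-0.83  0.05  1.54 -0.    1.55 -2.32]
dx -66.3 dy 682.4 dz -46.4 yaw -21.92 (now 85.44)
```

The fork is verified back in its stand: guard at (0.480, −0.4136), size 35×60 mm as expected. Now back over the bins.

>>> servo_tool(
  rows=[
    {"dx": -2.6, "dy": 26, "dz": -4, "yaw": 0},
    {"dx": -2.6, "dy": 26, "dz": -4, "yaw": 0},
    {"dx": -2.6, "dy": 26, "dz": -4, "yaw": 0},
    {"dx": -2.6, "dy": 26, "dz": -4, "yaw": 0},
    {"dx": -2.6, "dy": 26, "dz": -4, "yaw": 0},
    {"dx": -2.6, "dy": 26, "dz": -4, "yaw": 0},
    {"dx": -2.6, "dy": 26, "dz": -4, "yaw": 0},
    {"dx": -2.6, "dy": 26, "dz": -4, "yaw": 0},
    {"dx": -2.6, "dy": 26, "dz": -4, "yaw": 0},
    {"dx": -2.6, "dy": 26, "dz": -4, "yaw": 0},
    {"dx": -2.6, "dy": 26, "dz": -4, "yaw": 0},
    {"dx": -2.6, "dy": 26, "dz": 0, "yaw": 0},
  ],
  hand=0,
)

```text
clock: 37.92
ee_pos: [0.5344, -0.1039, 0.3055]
ee_rot: [0.04, 0.999, 0.0, -0.0]
wrist_force: [0.6, -0.1, -0.0]
gripper_width: 0.0426
```

>>> servo_tool(
  rows=[
    {"dx": -2.6, "dy": 26, "dz": 0, "yaw": 0},
    {"dx": -2.6, "dy": 26, "dz": 0, "yaw": 0},
    {"dx": -2.6, "dy": 26, "dz": 0, "yaw": 0},
    {"dx": -2.6, "dy": 26, "dz": 0, "yaw": 0},
    {"dx": -2.6, "dy": 26, "dz": 0, "yaw": 0},
    {"dx": -2.6, "dy": 26, "dz": 0, "yaw": 0},
    {"dx": -2.6, "dy": 26, "dz": 0, "yaw": 0},
    {"dx": -2.6, "dy": 26, "dz": 0, "yaw": 0},
    {"dx": -2.6, "dy": 26, "dz": 0, "yaw": 0},
    {"dx": -2.6, "dy": 26, "dz": 0, "yaw": 0},
    {"dx": -2.6, "dy": 26, "dz": 0, "yaw": 0},
    {"dx": -2.6, "dy": 26, "dz": 0, "yaw": 0},
  ],
)

```text
clock: 38.92
ee_pos: [0.5899, 0.2045, 0.3042]
ee_rot: [0.04, 0.999, -0.0, -0.001]
wrist_force: [0.7, -1.0, -0.5]
gripper_width: 0.0425
```

>>> servo_tool(
  rows=[
    {"dx": -2.6, "dy": 26, "dz": 0, "yaw": 0},
    {"dx": -2.6, "dy": 26, "dz": 0, "yaw": 0},
    {"dx": 0, "dy": 0, "dz": 0, "yaw": -5.5},
    {"dx": 0, "dy": 0, "dz": 0, "yaw": -5.5},
    {"dx": 0, "dy": 0, "dz": 0, "yaw": -5.5},
    {"dx": 0, "dy": 0, "dz": 0, "yaw": -5.4},
    {"dx": 0, "dy": 0, "dz": 0, "yaw": 0},
    {"dx": 0, "dy": 0, "dz": 0, "yaw": 0},
    {"dx": 0, "dy": 0, "dz": 0, "yaw": 0},
  ],
)

```text
clock: 39.67
ee_pos: [0.5995, 0.2545, 0.3049]
ee_rot: [-0.15, 0.989, -0.0, -0.001]
wrist_force: [-0.2, -1.1, 0.2]
gripper_width: 0.0425
```

```bash
cat >> h.py <<'E'
TH=np.radians(17.36);EX=np.array([np.cos(TH),np.sin(TH)]);EY=np.array([-EX[1],EX[0]]);G0=np.array([.6339,.2132])
def rk(x,y,z): return np.r_[G0+EX*x+EY*(y+.083),z]   # rack coords: x rel. gap axis, y rack
def edges(w,P,Q,n=41):
    """grey profile along world segment P->Q; strongest rising/falling edges (fraction)"""
    g=cv2.GaussianBlur(cv2.cvtColor(w['pixels'],cv2.COLOR_RGB2GRAY),(3,3),0).astype(np.float32)
    pts=np.array([proj(w,P+(Q-P)*t) for t in np.linspace(0,1,n)],np.float32)
    return cv2.remap(g,pts[:,0],pts[:,1],1).ravel(),pts
E
python3 - <<'E'
from h import *
st();w=snap('wrist')
for name,y in(('bin0',-.083),('bin1',-.007)):
    for x,z in((-.055,.155),(-.085,.146),(-.11,.138)):
        v,p=edges(w,rk(x,y-.04,z),rk(x,y+.04,z));print(name,x,p[20].round(1),v.astype(int).tolist())
    # along the rail: from back to front, plane z follows tilt
    P=rk(-.03,y,.161);Q=rk(-.15,y,.161-.12*.309);v,p=edges(w,P,Q,61);print('along',v.astype(int).tolist())
E
```

```text
t 39.67 p [0.5995 0.2545 0.3049] R [[-0.955, -0.296, -0.001], [-0.296, 0.955, -0.0], [0.001, 0.0, -1.0]] F [-0.2 -1.1  0.2] w 0.0425 q [ 0.29  0.08  1.44 -0.    1.62 -1.58]
bin0 -0.055 [221.  156.1] [130, 131, 130, 130, 130, 133, 133, 137, 168, 214, 216, 177, 101, 71, 70, 75, 120, 182, 201, 206, 210, 212, 212, 191, 149, 153, 161, 163, 163, 162, 162, 163, 184, 222, 228, 218, 144, 82, 115, 134, 135]
bin0 -0.085 [221.1 122.1] [131, 130, 131, 131, 130, 130, 127, 130, 143, 155, 158, 142, 93, 88, 130, 136, 148, 188, 204, 208, 212, 213, 211, 188, 138, 102, 94, 94, 94, 93, 92, 96, 147, 218, 227, 212, 138, 88, 119, 134, 135]
bin0 -0.11 [221.2  94. ] [208, 208, 206, 182, 145, 135, 135, 136, 141, 149, 146, 146, 146, 145, 146, 146, 160, 194, 205, 209, 211, 211, 208, 185, 142, 152, 198, 206, 202, 207, 213, 215, 217, 218, 218, 214, 185, 142, 135, 135, 135]
along [132, 129, 111, 120, 130, 132, 132, 130, 125, 127, 148, 194, 210, 211, 211, 210, 211, 211, 212, 212, 213, 212, 213, 212, 213, 212, 212, 212, 212, 212, 212, 212, 211, 211, 211, 210, 210, 211, 210, 210, 210, 211, 210, 210, 209, 199, 166, 185
[... 359 characters left out ...]
60, 137, 99, 93, 94, 94, 94, 93, 92, 130, 189, 206, 209, 209, 209, 207, 181, 115, 90, 81, 78, 95, 180, 222, 225, 220, 212, 211, 212, 212, 212, 212, 212, 212]
bin1 -0.11 [303.7  93.9] [135, 135, 135, 135, 136, 142, 148, 148, 149, 149, 147, 148, 148, 149, 142, 114, 141, 194, 207, 208, 207, 208, 205, 205, 216, 213, 213, 218, 220, 220, 220, 220, 216, 213, 213, 213, 213, 213, 213, 213, 213]
along [133, 130, 110, 111, 130, 132, 133, 133, 130, 127, 143, 187, 206, 209, 209, 209, 208, 209, 209, 209, 209, 209, 209, 209, 208, 209, 209, 209, 209, 209, 209, 209, 208, 208, 208, 208, 209, 208, 208, 208, 208, 208, 208, 207, 207, 201, 190, 203, 207, 208, 207, 207, 207, 207, 207, 207, 207, 205, 202, 204, 207]
```

Edge profiles put both rails on the bay centre lines. Each rail's middle is 86 mm in front of the bar axis, with its top at about z = 0.15, which matches a 0.3 rad tip.

```bash
python3 - <<'E'
from h import *
p=rk(-.085,-.083,.119);print(p,rk(-.085,-.007,.119));go(*p,107.36)
E
```

```text
[0.55277185 0.18783816 0.119     ] [0.53009538 0.26037628 0.119     ]
t 39.72 p [0.5996 0.2545 0.3051] R [[-0.955, -0.296, -0.001], [-0.296, 0.955, -0.0], [0.001, -0.0, -1.0]] F [-0.4  0.7 -0.9] w 0.0426 q [ 0.29  0.08  1.44 -0.    1.62 -1.58]
dx 64.4 dy -49.8 dz 186.2 yaw -0.12 (now 107.24)
```

>>> servo_tool(
  rows=[
    {"dx": 21, "dy": -17, "dz": 0, "yaw": 0},
    {"dx": 21.5, "dy": -17, "dz": 0, "yaw": 0},
    {"dx": 22, "dy": -16.5, "dz": 0, "yaw": 0},
    {"dx": 0, "dy": 0, "dz": 20, "yaw": 0},
    {"dx": 0, "dy": 0, "dz": 25, "yaw": 0},
    {"dx": 0, "dy": 0, "dz": 25, "yaw": 0},
    {"dx": 0, "dy": 0, "dz": 25, "yaw": 0},
    {"dx": 0, "dy": 0, "dz": 25, "yaw": 0},
    {"dx": 0, "dy": 0, "dz": 20, "yaw": 0},
    {"dx": 0, "dy": 0, "dz": 10, "yaw": 0},
    {"dx": 0, "dy": 0, "dz": 0, "yaw": 0},
    {"dx": 0, "dy": 0, "dz": 0, "yaw": 0},
  ],
)

```text
clock: 40.72
ee_pos: [0.5533, 0.1872, 0.1558]
ee_rot: [-0.15, 0.989, -0.0, -0.0]
wrist_force: [-0.1, 0.5, 1.4]
gripper_width: 0.0428
```

>>> servo_tool(
  rows=[
    {"dx": 0, "dy": 0, "dz": 10, "yaw": 0},
    {"dx": 0, "dy": 0, "dz": 10, "yaw": 0},
    {"dx": 0, "dy": 0, "dz": 8, "yaw": 0},
    {"dx": 0, "dy": 0, "dz": 8, "yaw": 0},
    {"dx": 0, "dy": 0, "dz": 0, "yaw": 0},
    {"dx": 0, "dy": 0, "dz": 0, "yaw": 0},
  ],
)

```text
clock: 41.22
ee_pos: [0.5527, 0.1871, 0.1186]
ee_rot: [-0.151, 0.989, -0.0, -0.001]
wrist_force: [-0.3, 0.2, -0.0]
gripper_width: 0.0427
```

>>> servo_tool(
  rows=[
    {"dx": 0, "dy": 0, "dz": 0, "yaw": 0},
    {"dx": 0, "dy": 0, "dz": 0, "yaw": 0},
    {"dx": 0, "dy": 0, "dz": 0, "yaw": 0},
    {"dx": 0, "dy": 0, "dz": 0, "yaw": 0},
    {"dx": 0, "dy": 0, "dz": 0, "yaw": 0},
    {"dx": 0, "dy": 0, "dz": 0, "yaw": 0},
  ],
  hand=1,
  newtons=40,
)

```text
clock: 41.72
ee_pos: [0.5538, 0.1871, 0.1204]
ee_rot: [-0.151, 0.989, -0.0, 0.001]
wrist_force: [-0.0, -0.7, 2.6]
gripper_width: 0.0151
```

Gripped at 15.1 mm. I'll lift straight up.

>>> servo_tool(
  rows=[
    {"dx": 0, "dy": 0, "dz": -4, "yaw": 0},
    {"dx": 0, "dy": 0, "dz": -8, "yaw": 0},
    {"dx": 0, "dy": 0, "dz": -12, "yaw": 0},
    {"dx": 0, "dy": 0, "dz": -16, "yaw": 0},
    {"dx": 0, "dy": 0, "dz": -20, "yaw": 0},
    {"dx": 0, "dy": 0, "dz": -20, "yaw": 0},
    {"dx": 0, "dy": 0, "dz": -20, "yaw": 0},
    {"dx": 0, "dy": 0, "dz": -20, "yaw": 0},
    {"dx": 0, "dy": 0, "dz": -20, "yaw": 0},
    {"dx": 0, "dy": 0, "dz": -12, "yaw": 0},
    {"dx": 0, "dy": 0, "dz": 0, "yaw": 0},
    {"dx": 0, "dy": 0, "dz": 0, "yaw": 0},
  ],
)

```text
clock: 42.72
ee_pos: [0.5534, 0.1873, 0.2723]
ee_rot: [-0.151, 0.989, 0.0, 0.001]
wrist_force: [-0.1, -0.3, -2.6]
gripper_width: 0.0148
```

```bash
python3 - <<'E'
from h import *
a=np.load('top.npz');a=dict(a)   # taken with arm over the stand
# tray outline: dark/red pixels -> fit from edges; use red rim
px=a['pixels'].astype(int);m=((px[:,:,0]-px[:,:,1]>45)&(px[:,:,1]<75)|(px.max(2)<60)).astype(np.uint8)*255
k=np.zeros_like(m);k[142:246,238:380]=m[142:246,238:380];c=max(cv2.findContours(cv2.morphologyEx(k,cv2.MORPH_CLOSE,np.ones((5,5))),0,2)[0],key=cv2.contourArea)
q=cv2.approxPolyDP(cv2.convexHull(c),6,True)[:,0];print(q.tolist())
W=np.array([onz(a,p,.018) for p in q]);print(W.round(4),W.mean(0).round(4))
s,R=st()
E
```

```text
[[362, 145], [373, 230], [252, 240], [245, 156]]
[[ 0.696  -0.2527  0.018 ]
 [ 0.4541 -0.2695  0.018 ]
 [ 0.4358  0.0603  0.018 ]
 [ 0.6727  0.0767  0.018 ]] [ 0.5647 -0.0963  0.018 ]
t 42.72 p [0.5534 0.1873 0.2723] R [[-0.955, -0.298, 0.001], [-0.298, 0.955, 0.0], [-0.001, -0.0, -1.0]] F [-0.1 -0.3 -2.6] w 0.0148 q [ 0.2  -0.07  1.65  0.    1.56 -1.67]
```

```bash
python3 - <<'E'
from h import *
go(.4622,-.1836,.272,93.6)
E
```

```text
t 42.72 p [0.5534 0.1873 0.2723] R [[-0.955, -0.298, 0.001], [-0.298, 0.955, 0.0], [-0.001, -0.0, -1.0]] F [-0.1 -0.3 -2.6] w 0.0148 q [ 0.2  -0.07  1.65  0.    1.56 -1.67]
dx 197.7 dy -326.9 dz 0.1 yaw 13.74 (now 107.34)
```

>>> servo_tool(
  rows=[
    {"dx": 8.7, "dy": -14.9, "dz": 0, "yaw": 0},
    {"dx": 12.6, "dy": -20.8, "dz": 0, "yaw": 0},
    {"dx": 12.6, "dy": -20.8, "dz": 0, "yaw": 0},
    {"dx": 12.6, "dy": -20.8, "dz": 0, "yaw": 0},
    {"dx": 12.6, "dy": -20.8, "dz": 0, "yaw": 0},
    {"dx": 12.6, "dy": -20.8, "dz": 0, "yaw": 0},
    {"dx": 12.6, "dy": -20.8, "dz": 0, "yaw": 0},
    {"dx": 12.6, "dy": -20.8, "dz": 0, "yaw": 0},
    {"dx": 12.6, "dy": -20.8, "dz": 0, "yaw": 0},
    {"dx": 12.6, "dy": -20.8, "dz": 0, "yaw": 0},
    {"dx": 12.6, "dy": -20.8, "dz": 0, "yaw": 0},
    {"dx": 12.6, "dy": -20.8, "dz": 0, "yaw": 0},
  ],
)

```text
clock: 43.72
ee_pos: [0.4839, -0.09, 0.2693]
ee_rot: [-0.151, 0.989, 0.001, -0.002]
wrist_force: [0.8, -0.2, -3.4]
gripper_width: 0.0147
```

>>> servo_tool(
  rows=[
    {"dx": 12.6, "dy": -20.8, "dz": 0, "yaw": 0},
    {"dx": 12.6, "dy": -20.8, "dz": 0, "yaw": 0},
    {"dx": 12.6, "dy": -20.8, "dz": 0, "yaw": 0},
    {"dx": 12.6, "dy": -20.8, "dz": 0, "yaw": 0},
    {"dx": 0, "dy": 0, "dz": 0, "yaw": 4.6},
    {"dx": 0, "dy": 0, "dz": 0, "yaw": 4.6},
    {"dx": 0, "dy": 0, "dz": 0, "yaw": 4.5},
    {"dx": 0, "dy": 0, "dz": 0, "yaw": 0},
    {"dx": 0, "dy": 0, "dz": 0, "yaw": 0},
    {"dx": 0, "dy": 0, "dz": 0, "yaw": 0},
  ],
)

```text
clock: 44.55
ee_pos: [0.4616, -0.1834, 0.2704]
ee_rot: [-0.033, 0.999, 0.001, -0.001]
wrist_force: [-1.0, -0.5, -2.4]
gripper_width: 0.0149
```

```bash
python3 - <<'E'
from h import *
w=snap('wrist'); go(.4622,-.1836,.120,93.6)
s,R=st();p=s['ee_pos']
# tray front rim check in the wrist view: red pixels on lines across the front rim (along tray x) at several tray y
t=np.radians(3.6);tx=np.array([np.cos(t),np.sin(t)]);ty=np.array([-tx[1],tx[0]]);C=np.array([.565,-.097])
px=w['pixels'].astype(int)
for yy in(-.15,-.12,.0,.05):
    xs=np.arange(-.14,-.10,.001);L=[proj(w,np.r_[C+tx*x+ty*yy,.018]) for x in xs]
    v=[(px[int(round(q[1])),int(round(q[0]))] if 0<=q[0]<559 and 0<=q[1]<419 else np.zeros(3)) for q in L]
    red=[round(float(x),3) for x,c in zip(xs,v) if c[0]-c[1]>60 and c[1]<80];print(yy,L[20].round(0),red[:1],red[-1:])
E
```

```text
t 44.6 p [ 0.4617 -0.1834  0.2707] R [[-0.998, -0.065, -0.001], [-0.065, 0.998, 0.001], [0.001, 0.001, -1.0]] F [-0.6  0.3 -2.1] w 0.0146 q [-0.53 -0.29  1.84  0.    1.59 -2.16]
dx -0.7 dy -0.3 dz 150.7 yaw 0.13 (now 93.73)
t 44.6 p [ 0.4617 -0.1834  0.2707] R [[-0.998, -0.065, -0.001], [-0.065, 0.998, 0.001], [0.001, 0.001, -1.0]] F [-0.6  0.3 -2.1] w 0.0146 q [-0.53 -0.29  1.84  0.    1.59 -2.16]
-0.15 [219. 166.] [-0.123] [-0.117]
-0.12 [243. 166.] [-0.123] [-0.117]
0.0 [340. 166.] [-0.125] [-0.119]
0.05 [381. 166.] [-0.125] [-0.119]
```

>>> servo_tool(
  rows=[
    {"dx": -3, "dy": 0, "dz": 10, "yaw": 0},
    {"dx": 0, "dy": 0, "dz": 20, "yaw": 0},
    {"dx": 0, "dy": 0, "dz": 25, "yaw": 0},
    {"dx": 0, "dy": 0, "dz": 25, "yaw": 0},
    {"dx": 0, "dy": 0, "dz": 25, "yaw": 0},
    {"dx": 0, "dy": 0, "dz": 20, "yaw": 0},
    {"dx": 0, "dy": 0, "dz": 15, "yaw": 0},
    {"dx": 0, "dy": 0, "dz": 8, "yaw": 0},
    {"dx": 0, "dy": 0, "dz": 4, "yaw": 0},
    {"dx": 0, "dy": 0, "dz": 0, "yaw": 0},
    {"dx": 0, "dy": 0, "dz": 0, "yaw": 0},
  ],
)

```text
clock: 45.52
ee_pos: [0.4656, -0.1838, 0.1204]
ee_rot: [-0.032, 0.999, -0.0, 0.001]
wrist_force: [-0.7, -0.9, -2.2]
gripper_width: 0.0147
```

>>> servo_tool(
  rows=[
    {"dx": 0, "dy": 0, "dz": 2, "yaw": 0},
    {"dx": 0, "dy": 0, "dz": 2, "yaw": 0},
    {"dx": 0, "dy": 0, "dz": 2, "yaw": 0},
    {"dx": 0, "dy": 0, "dz": 0, "yaw": 0},
    {"dx": 0, "dy": 0, "dz": 0, "yaw": 0},
  ],
)

```text
clock: 45.93
ee_pos: [0.466, -0.1842, 0.1153]
ee_rot: [-0.032, 0.999, -0.001, 0.001]
wrist_force: [-0.6, 0.2, 4.5]
gripper_width: 0.0147
```

```bash
python3 - <<'E'
from h import *
for i in range(3): snap('side');s,R=st()
E
```

```text
t 45.98 p [ 0.466  -0.1842  0.1153] R [[-0.998, -0.063, 0.003], [-0.063, 0.998, -0.002], [-0.002, -0.002, -1.0]] F [-0.3 -0.4  5.2] w 0.0143 q [-0.53 -0.16  2.   -0.    1.3  -2.16]
t 46.03 p [ 0.466  -0.1842  0.1152] R [[-0.998, -0.063, 0.002], [-0.063, 0.998, -0.002], [-0.002, -0.002, -1.0]] F [-0.9  0.3  4.8] w 0.0151 q [-0.53 -0.16  2.   -0.    1.3  -2.16]
t 46.08 p [ 0.466  -0.1842  0.1152] R [[-0.998, -0.063, 0.003], [-0.063, 0.998, -0.002], [-0.002, -0.002, -1.0]] F [-0.8 -0.4  5.5] w 0.0142 q [-0.52 -0.16  2.   -0.    1.3  -2.16]
```

Contact at ee z ≈ 0.116 with the bin still tilted. With a light grip I'll roll it flat over its front edge along the matching arc.

>>> servo_tool(
  rows=[
    {"dx": 0, "dy": 0, "dz": 0, "yaw": 0},
    {"dx": -4, "dy": 0, "dz": 0.2, "yaw": 0},
    {"dx": -4, "dy": 0, "dz": 0.3, "yaw": 0},
    {"dx": -4, "dy": 0, "dz": 0.3, "yaw": 0},
    {"dx": -4, "dy": 0, "dz": 0.7, "yaw": 0},
    {"dx": -4, "dy": 0, "dz": 0.7, "yaw": 0},
    {"dx": -4, "dy": 0, "dz": 0.7, "yaw": 0},
    {"dx": 0, "dy": 0, "dz": 0, "yaw": 0},
    {"dx": 0, "dy": 0, "dz": 0, "yaw": 0},
  ],
  newtons=20,
)

```text
clock: 46.83
ee_pos: [0.4902, -0.1832, 0.1129]
ee_rot: [-0.032, 0.999, -0.001, 0.001]
wrist_force: [-1.5, -1.0, 7.4]
gripper_width: 0.0149
```

>>> servo_tool(
  rows=[
    {"dx": -4, "dy": 0, "dz": 1, "yaw": 0},
    {"dx": -4, "dy": 0, "dz": 1, "yaw": 0},
    {"dx": -4, "dy": 0, "dz": 1, "yaw": 0},
    {"dx": 0, "dy": 0, "dz": 0, "yaw": 0},
    {"dx": 0, "dy": 0, "dz": 0, "yaw": 0},
  ],
)

```text
clock: 47.25
ee_pos: [0.5025, -0.1825, 0.1101]
ee_rot: [-0.032, 0.999, -0.002, 0.002]
wrist_force: [-0.1, -0.3, 7.6]
gripper_width: 0.0148
```

```bash
python3 - <<'E'
from h import *
s,R=st();w=snap('wrist')
t=np.radians(3.6);tx=np.array([np.cos(t),np.sin(t)]);ty=np.array([-tx[1],tx[0]]);C=np.array([.565,-.097])
q=s['ee_pos'][:2]-C;print('ee tray',(q@tx).round(4),(q@ty).round(4))
px=w['pixels'].astype(int)
def P(x,y,z):return proj(w,np.r_[C+tx*x+ty*y,z])
xc=q@tx;yc=q@ty
for nm,dx,dz in(('upright front-bottom',-.038,.008),('upright front-rim',-.038,.103)): print(nm,P(xc+dx,yc,dz).round(0),P(xc+dx,yc+.03,dz).round(0))
print('tilted edge',P(xc-.0017,yc,.008).round(0),'tilted rim front',P(xc-.0017+.0-.0281,yc,.008+.0907).round(0))
print('rim red',P(-.121,yc,.018).round(0))
for d in(-.024,.024):
    u=int(P(xc-.038,yc+d,.05)[0]);print(u,[(v,tuple(int(k) for k in px[v,u])) for v in range(60,300,6)])
E
```

```text
t 47.25 p [ 0.5025 -0.1825  0.1101] R [[-0.998, -0.064, 0.003], [-0.064, 0.998, -0.003], [-0.003, -0.003, -1.0]] F [-0.1 -0.3  7.6] w 0.0148 q [-0.49 -0.07  1.93 -0.    1.29 -2.12]
ee tray -0.0678 -0.0814
upright front-bottom [276. 158.] [314. 159.]
upright front-rim [274. 182.] [335. 182.]
tilted edge [276. 204.] tilted rim front [274. 196.]
rim red [276. 139.]
238 [(60, (246, 239, 180)), (66, (247, 240, 182)), (72, (247, 240, 182)), (78, (247, 239, 181)), (84, (246, 240, 181)), (90, (247, 240, 182)), (96, (244, 236, 175)), (102, (247, 239, 180)), (108, (247, 240, 183)), (114, (246, 239, 182)), (120, (246, 239, 181)), (126, (247, 239, 182)), (132, (246, 238, 180)), (138, (191, 51, 45)), (144, (134, 31, 31)), (150, (25, 25, 20)), (156, (31, 25, 26)), (162, (108, 92, 68)), (168, (142, 120, 89)), (174, (140, 118, 87)), (180, (211, 179, 134)), (186, (206, 177, 128)), (192, (207, 174, 129)), (198, (188, 160, 119)), (204, (187, 158, 116)), (210, (187, 159, 115)), (216, (173, 147, 107)), (222, (163, 138, 102)), (228, (160, 134, 100)), (234, (124, 105, 77)), (240, (125, 107, 78)), (246, (12
[... 395 characters left out ...]
)), (114, (246, 239, 181)), (120, (246, 239, 182)), (126, (246, 239, 181)), (132, (239, 230, 168)), (138, (193, 54, 49)), (144, (99, 31, 30)), (150, (28, 26, 23)), (156, (26, 24, 21)), (162, (115, 99, 75)), (168, (140, 120, 90)), (174, (146, 121, 91)), (180, (254, 249, 209)), (186, (254, 249, 209)), (192, (254, 249, 207)), (198, (113, 97, 70)), (204, (111, 97, 69)), (210, (111, 97, 70)), (216, (113, 96, 72)), (222, (111, 97, 70)), (228, (113, 97, 71)), (234, (111, 96, 70)), (240, (111, 95, 71)), (246, (113, 97, 71)), (252, (112, 97, 70)), (258, (113, 98, 75)), (264, (62, 65, 68)), (270, (98, 101, 100)), (276, (121, 123, 122)), (282, (115, 120, 119)), (288, (69, 72, 73)), (294, (28, 32, 37))]
```

The front bottom edge appears at row ~160 and the rim at ~179, against 158 and 182 predicted for upright (204 and 196 if still tilted). bin0 stands upright, so I'll release it.

>>> servo_tool(
  rows=[
    {"dx": 0, "dy": 0, "dz": -1, "yaw": 0},
    {"dx": 0, "dy": 0, "dz": 0, "yaw": 0},
  ],
)

```text
clock: 47.47
ee_pos: [0.5019, -0.1823, 0.1103]
ee_rot: [-0.032, 0.999, -0.001, 0.001]
wrist_force: [0.4, -2.0, 6.2]
gripper_width: 0.0153
```

>>> servo_tool(
  rows=[
    {"dx": 0, "dy": 0, "dz": 0, "yaw": 0},
    {"dx": 0, "dy": 0, "dz": 0, "yaw": 0},
    {"dx": 0, "dy": 0, "dz": 0, "yaw": 0},
    {"dx": 0, "dy": 0, "dz": 0, "yaw": 0},
    {"dx": 0, "dy": 0, "dz": -6, "yaw": 0},
    {"dx": 0, "dy": 0, "dz": -15, "yaw": 0},
    {"dx": 0, "dy": 0, "dz": -25, "yaw": 0},
    {"dx": 0, "dy": 0, "dz": -30, "yaw": 0},
    {"dx": 0, "dy": 0, "dz": -30, "yaw": 0},
    {"dx": 0, "dy": 0, "dz": -30, "yaw": 0},
    {"dx": 0, "dy": 0, "dz": -30, "yaw": 0},
    {"dx": 0, "dy": 0, "dz": -28, "yaw": 0},
  ],
  hand=0,
)

```text
clock: 48.47
ee_pos: [0.5008, -0.1811, 0.3049]
ee_rot: [-0.032, 0.999, -0.0, 0.0]
wrist_force: [1.1, 0.4, 0.3]
gripper_width: 0.0426
```

```bash
python3 - <<'E'
from h import *
go(.5995,.2545,.305,107.36)
E
```

```text
t 48.47 p [ 0.5008 -0.1811  0.3049] R [[-0.998, -0.064, 0.001], [-0.064, 0.998, -0.0], [-0.001, -0.0, -1.0]] F [1.1 0.4 0.3] w 0.0426 q [-0.49 -0.21  1.72  0.    1.63 -2.12]
dx -126.2 dy 428.4 dz -0.1 yaw -13.72 (now 93.64)
```

>>> servo_tool(
  rows=[
    {"dx": -5.2, "dy": 18.4, "dz": 0, "yaw": 0},
    {"dx": -8, "dy": 27.4, "dz": 0, "yaw": 0},
    {"dx": -8, "dy": 27.4, "dz": 0, "yaw": 0},
    {"dx": -8, "dy": 27.4, "dz": 0, "yaw": 0},
    {"dx": -8, "dy": 27.4, "dz": 0, "yaw": 0},
    {"dx": -8, "dy": 27.4, "dz": 0, "yaw": 0},
    {"dx": -8, "dy": 27.4, "dz": 0, "yaw": 0},
    {"dx": -8, "dy": 27.4, "dz": 0, "yaw": 0},
    {"dx": -8, "dy": 27.4, "dz": 0, "yaw": 0},
    {"dx": -8, "dy": 27.4, "dz": 0, "yaw": 0},
    {"dx": -8, "dy": 27.4, "dz": 0, "yaw": 0},
    {"dx": -8, "dy": 27.4, "dz": 0, "yaw": 0},
  ],
)

```text
clock: 49.47
ee_pos: [0.5736, 0.1454, 0.3029]
ee_rot: [-0.032, 0.999, 0.0, 0.0]
wrist_force: [0.7, -0.5, -0.1]
gripper_width: 0.0425
```

>>> servo_tool(
  rows=[
    {"dx": -8, "dy": 27.4, "dz": 0, "yaw": 0},
    {"dx": -8, "dy": 27.4, "dz": 0, "yaw": 0},
    {"dx": -8, "dy": 27.4, "dz": 0, "yaw": 0},
    {"dx": -8, "dy": 27.4, "dz": 0, "yaw": 0},
    {"dx": 0, "dy": 0, "dz": 0, "yaw": -4.6},
    {"dx": 0, "dy": 0, "dz": 0, "yaw": -4.6},
    {"dx": 0, "dy": 0, "dz": 0, "yaw": -4.5},
    {"dx": 0, "dy": 0, "dz": 0, "yaw": 0},
    {"dx": 0, "dy": 0, "dz": 0, "yaw": 0},
    {"dx": 0, "dy": 0, "dz": 0, "yaw": 0},
  ],
)

```text
clock: 50.3
ee_pos: [0.5985, 0.2551, 0.3028]
ee_rot: [-0.15, 0.989, 0.0, -0.0]
wrist_force: [-0.4, 0.8, -0.3]
gripper_width: 0.0429
```

```bash
python3 - <<'E'
from h import *
w=snap('wrist');y=-.007
for x,z in((-.055,.155),(-.085,.146),(-.11,.138)):
    v,p=edges(w,rk(x,y-.04,z),rk(x,y+.04,z));print(x,p[20].round(1),v.astype(int).tolist())
v,p=edges(w,rk(-.03,y,.161),rk(-.15,y,.161-.12*.309),61);print('along',v.astype(int).tolist())
p=rk(-.085,-.007,.119);go(*p,107.36)
# cover check: seen behind? laid at (.785,.3465)
for X in((.785,.3465,.03),(.825,.213,.006),(.742,.481,.006)): print(proj(w,X).round(0))
E
```

```text
-0.055 [303.1 156.9] [132, 134, 134, 135, 132, 168, 213, 208, 190, 166, 161, 161, 161, 162, 161, 144, 127, 177, 203, 207, 208, 209, 208, 195, 165, 125, 84, 79, 86, 157, 219, 225, 221, 212, 204, 172, 145, 139, 134, 132, 132]
-0.085 [303.  122.7] [134, 134, 134, 134, 135, 149, 159, 158, 135, 98, 93, 93, 93, 93, 93, 92, 131, 188, 206, 207, 209, 208, 205, 175, 112, 91, 81, 77, 92, 172, 222, 224, 219, 212, 211, 211, 210, 211, 211, 212, 211]
-0.11 [302.9  94.4] [134, 134, 134, 135, 136, 144, 150, 149, 148, 147, 148, 148, 148, 147, 141, 115, 140, 192, 206, 207, 208, 207, 205, 198, 201, 203, 203, 213, 215, 213, 214, 213, 206, 210, 212, 213, 212, 212, 212, 212, 212]
along [132, 131, 115, 111, 129, 131, 132, 132, 128, 126, 142, 189, 206, 208, 209, 208, 208, 208, 208, 207, 209, 209, 209, 208, 209, 209, 208, 208, 208, 209, 209, 208, 208, 208, 208, 207, 207, 208, 207, 207, 208, 206, 206, 207, 206, 199, 186, 200, 206, 206, 207, 206, 206, 206, 207, 206, 207, 206, 201, 204, 206]
t 50.35 p [0.5986 0.2551 0.3028] R [[-0.955, -0.297, 0.0], [-0.297, 0.955, 0.0], [-0.0, 0.0, -1.0]] F [-0.3  0.2 -0.2] w 0.0429 q [ 0.29  0.08  1.45  0.    1.62 -1.58]
dx 63.8 dy 25.4 dz 183.8 yaw -0.11 (now 107.25)
[297. 310.]
[206. 301.]
[388. 301.]
```

bin1 hasn't moved. I'll grip it the same way.

>>> servo_tool(
  rows=[
    {"dx": 21, "dy": 8.5, "dz": 0, "yaw": 0},
    {"dx": 21.5, "dy": 8.5, "dz": 0, "yaw": 0},
    {"dx": 21.5, "dy": 8.5, "dz": 0, "yaw": 0},
    {"dx": 0, "dy": 0, "dz": 20, "yaw": 0},
    {"dx": 0, "dy": 0, "dz": 25, "yaw": 0},
    {"dx": 0, "dy": 0, "dz": 25, "yaw": 0},
    {"dx": 0, "dy": 0, "dz": 25, "yaw": 0},
    {"dx": 0, "dy": 0, "dz": 25, "yaw": 0},
    {"dx": 0, "dy": 0, "dz": 20, "yaw": 0},
    {"dx": 0, "dy": 0, "dz": 8, "yaw": 0},
    {"dx": 0, "dy": 0, "dz": 0, "yaw": 0},
    {"dx": 0, "dy": 0, "dz": 0, "yaw": 0},
  ],
)

```text
clock: 51.35
ee_pos: [0.5302, 0.2605, 0.1553]
ee_rot: [-0.15, 0.989, 0.0, 0.0]
wrist_force: [0.3, -0.3, -0.5]
gripper_width: 0.0425
```

>>> servo_tool(
  rows=[
    {"dx": 0, "dy": 0, "dz": 10, "yaw": 0},
    {"dx": 0, "dy": 0, "dz": 10, "yaw": 0},
    {"dx": 0, "dy": 0, "dz": 8, "yaw": 0},
    {"dx": 0, "dy": 0, "dz": 8, "yaw": 0},
    {"dx": 0, "dy": 0, "dz": 0, "yaw": 0},
    {"dx": 0, "dy": 0, "dz": 0, "yaw": 0},
  ],
)

```text
clock: 51.85
ee_pos: [0.5293, 0.2603, 0.1177]
ee_rot: [-0.151, 0.989, -0.0, -0.001]
wrist_force: [0.4, -0.2, 0.2]
gripper_width: 0.0422
```

>>> servo_tool(
  rows=[
    {"dx": 0, "dy": 0, "dz": 0, "yaw": 0},
    {"dx": 0, "dy": 0, "dz": 0, "yaw": 0},
    {"dx": 0, "dy": 0, "dz": 0, "yaw": 0},
    {"dx": 0, "dy": 0, "dz": 0, "yaw": 0},
    {"dx": 0, "dy": 0, "dz": 0, "yaw": 0},
    {"dx": 0, "dy": 0, "dz": 0, "yaw": 0},
  ],
  hand=1,
  newtons=40,
)

```text
clock: 52.35
ee_pos: [0.5304, 0.2605, 0.1194]
ee_rot: [-0.151, 0.989, -0.0, 0.001]
wrist_force: [0.2, -1.3, 3.0]
gripper_width: 0.0149
```

>>> servo_tool(
  rows=[
    {"dx": 0, "dy": 0, "dz": -4, "yaw": 0},
    {"dx": 0, "dy": 0, "dz": -8, "yaw": 0},
    {"dx": 0, "dy": 0, "dz": -12, "yaw": 0},
    {"dx": 0, "dy": 0, "dz": -16, "yaw": 0},
    {"dx": 0, "dy": 0, "dz": -20, "yaw": 0},
    {"dx": 0, "dy": 0, "dz": -20, "yaw": 0},
    {"dx": 0, "dy": 0, "dz": -20, "yaw": 0},
    {"dx": 0, "dy": 0, "dz": -20, "yaw": 0},
    {"dx": 0, "dy": 0, "dz": -20, "yaw": 0},
    {"dx": 0, "dy": 0, "dz": -12, "yaw": 0},
    {"dx": 0, "dy": 0, "dz": 0, "yaw": 0},
    {"dx": 0, "dy": 0, "dz": 0, "yaw": 0},
  ],
)

```text
clock: 53.35
ee_pos: [0.5301, 0.2606, 0.2715]
ee_rot: [-0.151, 0.989, 0.0, 0.001]
wrist_force: [-0.1, 0.5, -1.6]
gripper_width: 0.0148
```

```bash
python3 - <<'E'
from h import *
t=np.radians(3.6);tx=np.array([np.cos(t),np.sin(t)]);ty=np.array([-tx[1],tx[0]]);C=np.array([.565,-.097])
p=C+tx*-.107+ty*.035;print(p);go(p[0],p[1],.272,93.6)
E
```

```text
[ 0.45601347 -0.06878765]
t 53.35 p [0.5301 0.2606 0.2715] R [[-0.955, -0.298, 0.001], [-0.298, 0.955, 0.001], [-0.001, 0.0, -1.0]] F [-0.1  0.5 -1.6] w 0.0148 q [ 0.33 -0.06  1.63  0.    1.56 -1.54]
dx 168.9 dy -292.4 dz -0.8 yaw 13.74 (now 107.34)
```

>>> servo_tool(
  rows=[
    {"dx": 8, "dy": -14, "dz": 0, "yaw": 0},
    {"dx": 12.4, "dy": -21.4, "dz": 0, "yaw": 0},
    {"dx": 12.4, "dy": -21.4, "dz": 0, "yaw": 0},
    {"dx": 12.4, "dy": -21.4, "dz": 0, "yaw": 0},
    {"dx": 12.4, "dy": -21.4, "dz": 0, "yaw": 0},
    {"dx": 12.4, "dy": -21.4, "dz": 0, "yaw": 0},
    {"dx": 12.4, "dy": -21.4, "dz": 0, "yaw": 0},
    {"dx": 12.4, "dy": -21.4, "dz": 0, "yaw": 0},
    {"dx": 12.4, "dy": -21.4, "dz": 0, "yaw": 0},
    {"dx": 12.4, "dy": -21.4, "dz": 0, "yaw": 0},
    {"dx": 12.4, "dy": -21.4, "dz": 0, "yaw": 0},
    {"dx": 12.4, "dy": -21.4, "dz": 0, "yaw": 0},
  ],
)

```text
clock: 54.35
ee_pos: [0.4646, -0.022, 0.2684]
ee_rot: [-0.151, 0.989, 0.0, -0.002]
wrist_force: [0.4, 0.2, -1.6]
gripper_width: 0.0148
```

>>> servo_tool(
  rows=[
    {"dx": 12.4, "dy": -21.4, "dz": 0, "yaw": 0},
    {"dx": 12.4, "dy": -21.4, "dz": 0, "yaw": 0},
    {"dx": 0, "dy": 0, "dz": 0, "yaw": 4.6},
    {"dx": 0, "dy": 0, "dz": 0, "yaw": 4.6},
    {"dx": 0, "dy": 0, "dz": 0, "yaw": 4.5},
    {"dx": 0, "dy": 0, "dz": 0, "yaw": 0},
    {"dx": 0, "dy": 0, "dz": 0, "yaw": 0},
    {"dx": 0, "dy": 0, "dz": 0, "yaw": 0},
  ],
)

```text
clock: 55.02
ee_pos: [0.4549, -0.0689, 0.2696]
ee_rot: [-0.033, 0.999, 0.0, -0.001]
wrist_force: [-0.0, 0.2, -1.9]
gripper_width: 0.0149
```

```bash
python3 - <<'E'
from h import *
go(.456,-.0688,.12,93.6)
E
```

```text
t 55.02 p [ 0.4549 -0.0689  0.2696] R [[-0.998, -0.065, -0.002], [-0.065, 0.998, 0.0], [0.002, 0.001, -1.0]] F [-0.   0.2 -1.9] w 0.0149 q [-0.31 -0.38  1.91 -0.    1.61 -1.95]
dx -1.4 dy -0.1 dz 149.6 yaw 0.13 (now 93.73)
```

>>> servo_tool(
  rows=[
    {"dx": -1.2, "dy": 0, "dz": 10, "yaw": 0},
    {"dx": 0, "dy": 0, "dz": 20, "yaw": 0},
    {"dx": 0, "dy": 0, "dz": 25, "yaw": 0},
    {"dx": 0, "dy": 0, "dz": 25, "yaw": 0},
    {"dx": 0, "dy": 0, "dz": 25, "yaw": 0},
    {"dx": 0, "dy": 0, "dz": 20, "yaw": 0},
    {"dx": 0, "dy": 0, "dz": 15, "yaw": 0},
    {"dx": 0, "dy": 0, "dz": 8, "yaw": 0},
    {"dx": 0, "dy": 0, "dz": 3, "yaw": 0},
    {"dx": 0, "dy": 0, "dz": 0, "yaw": 0},
    {"dx": 0, "dy": 0, "dz": 0, "yaw": 0},
  ],
)

```text
clock: 55.93
ee_pos: [0.4573, -0.0689, 0.1206]
ee_rot: [-0.032, 0.999, -0.0, 0.001]
wrist_force: [0.3, -0.8, -1.8]
gripper_width: 0.0148
```

>>> servo_tool(
  rows=[
    {"dx": 0, "dy": 0, "dz": 2, "yaw": 0},
    {"dx": 0, "dy": 0, "dz": 2, "yaw": 0},
    {"dx": 0, "dy": 0, "dz": 2, "yaw": 0},
    {"dx": 0, "dy": 0, "dz": 0, "yaw": 0},
    {"dx": 0, "dy": 0, "dz": 0, "yaw": 0},
    {"dx": 0, "dy": 0, "dz": 0, "yaw": 0},
  ],
)

```text
clock: 56.43
ee_pos: [0.4572, -0.069, 0.1144]
ee_rot: [-0.032, 0.999, -0.0, 0.001]
wrist_force: [0.6, 0.5, 0.7]
gripper_width: 0.0149
```

>>> servo_tool(
  rows=[
    {"dx": 0, "dy": 0, "dz": 1.2, "yaw": 0},
    {"dx": -4, "dy": 0, "dz": 0.2, "yaw": 0},
    {"dx": -4, "dy": 0, "dz": 0.3, "yaw": 0},
    {"dx": -4, "dy": 0, "dz": 0.3, "yaw": 0},
    {"dx": -4, "dy": 0, "dz": 0.7, "yaw": 0},
    {"dx": -4, "dy": 0, "dz": 0.7, "yaw": 0},
    {"dx": -4, "dy": 0, "dz": 0.7, "yaw": 0},
    {"dx": 0, "dy": 0, "dz": 0, "yaw": 0},
    {"dx": 0, "dy": 0, "dz": 0, "yaw": 0},
  ],
  newtons=20,
)

```text
clock: 57.18
ee_pos: [0.4821, -0.0683, 0.1119]
ee_rot: [-0.032, 0.999, -0.001, 0.001]
wrist_force: [-1.2, -1.4, 7.9]
gripper_width: 0.015
```

>>> servo_tool(
  rows=[
    {"dx": -4, "dy": 0, "dz": 1, "yaw": 0},
    {"dx": -4, "dy": 0, "dz": 1, "yaw": 0},
    {"dx": -4, "dy": 0, "dz": 1, "yaw": 0},
    {"dx": 0, "dy": 0, "dz": 0, "yaw": 0},
    {"dx": 0, "dy": 0, "dz": 0, "yaw": 0},
  ],
)

```text
clock: 57.6
ee_pos: [0.4944, -0.0675, 0.1091]
ee_rot: [-0.032, 0.999, -0.001, 0.002]
wrist_force: [0.9, -1.9, 7.5]
gripper_width: 0.0148
```

```bash
cat > bc.py <<'E'
from h import *
s,R=st();w=snap('wrist')
t=np.radians(3.6);tx=np.array([np.cos(t),np.sin(t)]);ty=np.array([-tx[1],tx[0]]);C=np.array([.565,-.097])
q=s['ee_pos'][:2]-C;xc,yc=q@tx,q@ty;print('ee tray',xc.round(4),yc.round(4))
px=w['pixels'].astype(int)
def P(x,y,z):return proj(w,np.r_[C+tx*x+ty*y,z])
print('upright bottom/rim rows',P(xc-.038,yc,.008)[1].round(0),P(xc-.038,yc,.103)[1].round(0),'tilted edge/rim',P(xc-.0017,yc,.008)[1].round(0),P(xc-.0298,yc,.0987)[1].round(0))
for d in(-.024,.024):
    u=int(P(xc-.038,yc+d,.05)[0]);print(u,[(v,int(px[v,u].sum())) for v in range(132,212,4)])
E
python3 bc.py
```

```text
t 57.6 p [ 0.4944 -0.0675  0.1091] R [[-0.998, -0.064, 0.003], [-0.064, 0.998, -0.003], [-0.003, -0.003, -1.0]] F [ 0.9 -1.9  7.5] w 0.0148 q [-0.28 -0.16  2.01 -0.    1.29 -1.92]
ee tray -0.0686 0.0338
upright bottom/rim rows 159.0 183.0 tilted edge/rim 204.0 197.0
238 [(132, 659), (136, 280), (140, 291), (144, 199), (148, 62), (152, 76), (156, 70), (160, 100), (164, 340), (168, 343), (172, 348), (176, 412), (180, 553), (184, 520), (188, 513), (192, 516), (196, 474), (200, 467), (204, 460), (208, 459)]
312 [(132, 639), (136, 275), (140, 289), (144, 173), (148, 71), (152, 96), (156, 99), (160, 120), (164, 344), (168, 347), (172, 338), (176, 435), (180, 708), (184, 708), (188, 711), (192, 707), (196, 592), (200, 279), (204, 282), (208, 282)]
```

bin1 is upright too (edge at row ~162, rim ~178). I'll release it and move to look at the cover.

>>> servo_tool(
  rows=[
    {"dx": 0, "dy": 0, "dz": -1, "yaw": 0},
    {"dx": 0, "dy": 0, "dz": 0, "yaw": 0},
  ],
)

```text
clock: 57.82
ee_pos: [0.4939, -0.0674, 0.1093]
ee_rot: [-0.032, 0.999, -0.001, 0.001]
wrist_force: [0.5, -2.0, 6.2]
gripper_width: 0.0147
```

>>> servo_tool(
  rows=[
    {"dx": 0, "dy": 0, "dz": 0, "yaw": 0},
    {"dx": 0, "dy": 0, "dz": 0, "yaw": 0},
    {"dx": 0, "dy": 0, "dz": 0, "yaw": 0},
    {"dx": 0, "dy": 0, "dz": 0, "yaw": 0},
    {"dx": 0, "dy": 0, "dz": -6, "yaw": 0},
    {"dx": 0, "dy": 0, "dz": -15, "yaw": 0},
    {"dx": 0, "dy": 0, "dz": -25, "yaw": 0},
    {"dx": 0, "dy": 0, "dz": -30, "yaw": 0},
    {"dx": 0, "dy": 0, "dz": -30, "yaw": 0},
    {"dx": 0, "dy": 0, "dz": -30, "yaw": 0},
    {"dx": 0, "dy": 0, "dz": -30, "yaw": 0},
    {"dx": 0, "dy": 0, "dz": -10, "yaw": 0},
  ],
  hand=0,
)

```text
clock: 58.82
ee_pos: [0.4943, -0.0669, 0.2896]
ee_rot: [-0.032, 0.999, -0.001, 0.004]
wrist_force: [-0.4, -0.3, 1.0]
gripper_width: 0.0425
```

```bash
python3 - <<'E'
from h import *
go(.745,.335,.285,107.36)
a=snap('top')
# cover: dark brown in top image, search behind rack
px=a['pixels'].astype(int)
m=((px.max(2)<100)).astype(np.uint8)*255
k=np.zeros_like(m);k[80:170,95:240]=m[80:170,95:240]
for c in cv2.findContours(k,0,2)[0]:
    if cv2.contourArea(c)>150:
        bx=cv2.boxPoints(cv2.minAreaRect(c));W=np.array([onz(a,q,.006) for q in bx]);print(cv2.contourArea(c),W.mean(0).round(4),np.linalg.norm(W[1]-W[0]).round(3),np.linalg.norm(W[2]-W[1]).round(3),[np.degrees(np.arctan2(*(W[i+1]-W[i])[[1,0]])).round(1) for i in(0,1)])
E
```

```text
t 58.82 p [ 0.4943 -0.0669  0.2896] R [[-0.998, -0.064, 0.008], [-0.064, 0.998, -0.002], [-0.008, -0.003, -1.0]] F [-0.4 -0.3  1. ] w 0.0425 q [-0.28 -0.29  1.81  0.    1.61 -1.92]
dx -275.7 dy 385.2 dz 5.7 yaw -13.72 (now 93.64)
1167.0 [0.7864 0.3477 0.006 ] 0.28 0.046 [np.float64(-72.8), np.float64(-162.0)]
```

>>> servo_tool(
  rows=[
    {"dx": -14, "dy": 20, "dz": 0, "yaw": 0},
    {"dx": -18, "dy": 24, "dz": 0, "yaw": 0},
    {"dx": -18, "dy": 24, "dz": 0, "yaw": 0},
    {"dx": -18, "dy": 24, "dz": 0, "yaw": 0},
    {"dx": -18, "dy": 24, "dz": 0, "yaw": 0},
    {"dx": -18, "dy": 24, "dz": 0, "yaw": 0},
    {"dx": -18, "dy": 24, "dz": 0, "yaw": 0},
    {"dx": -18, "dy": 24, "dz": 0, "yaw": 0},
    {"dx": -18, "dy": 24, "dz": 0, "yaw": 0},
    {"dx": -18, "dy": 24, "dz": 0, "yaw": 0},
    {"dx": -18, "dy": 24, "dz": 0, "yaw": 0},
    {"dx": -18, "dy": 24, "dz": 0, "yaw": 0},
  ],
)

```text
clock: 59.87
ee_pos: [0.686, 0.2316, 0.2807]
ee_rot: [-0.032, 0.999, -0.0, -0.002]
wrist_force: [1.1, -0.4, 0.5]
gripper_width: 0.0429
```

>>> servo_tool(
  rows=[
    {"dx": -18, "dy": 24, "dz": 0, "yaw": 0},
    {"dx": -18, "dy": 24, "dz": 0, "yaw": 0},
    {"dx": -18, "dy": 24, "dz": 0, "yaw": 0},
    {"dx": -18, "dy": 24, "dz": 0, "yaw": 0},
    {"dx": 0, "dy": 0, "dz": 0, "yaw": -4.6},
    {"dx": 0, "dy": 0, "dz": 0, "yaw": -4.5},
    {"dx": 0, "dy": 0, "dz": 0, "yaw": -4.4},
    {"dx": 0, "dy": 0, "dz": 0, "yaw": 0},
    {"dx": 0, "dy": 0, "dz": 0, "yaw": 0},
  ],
)

```text
clock: 60.62
ee_pos: [0.7514, 0.3307, 0.2812]
ee_rot: [-0.148, 0.989, -0.0, -0.002]
wrist_force: [-0.1, -0.0, -0.5]
gripper_width: 0.0426
```

```bash
python3 - <<'E'
from h import *
go(.785,.3464,.0095,107.14)
E
```

```text
t 60.62 p [0.7514 0.3307 0.2812] R [[-0.956, -0.293, -0.003], [-0.293, 0.956, -0.001], [0.003, -0.0, -1.0]] F [-0.1 -0.  -0.5] w 0.0426 q [ 0.32  0.49  0.99  0.    1.66 -1.54]
dx -37.6 dy 5.2 dz 271.6 yaw -0.11 (now 107.03)
```

>>> servo_tool(
  rows=[
    {"dx": -18, "dy": 2.5, "dz": 0, "yaw": 0},
    {"dx": -19, "dy": 2.5, "dz": 0, "yaw": 0},
    {"dx": 0, "dy": 0, "dz": 20, "yaw": 0},
    {"dx": 0, "dy": 0, "dz": 28, "yaw": 0},
    {"dx": 0, "dy": 0, "dz": 28, "yaw": 0},
    {"dx": 0, "dy": 0, "dz": 28, "yaw": 0},
    {"dx": 0, "dy": 0, "dz": 28, "yaw": 0},
    {"dx": 0, "dy": 0, "dz": 28, "yaw": 0},
    {"dx": 0, "dy": 0, "dz": 25, "yaw": 0},
    {"dx": 0, "dy": 0, "dz": 20, "yaw": 0},
    {"dx": 0, "dy": 0, "dz": 0, "yaw": 0},
    {"dx": 0, "dy": 0, "dz": 0, "yaw": 0},
  ],
)

```text
clock: 61.62
ee_pos: [0.7843, 0.3457, 0.0757]
ee_rot: [-0.148, 0.989, -0.0, -0.002]
wrist_force: [-0.1, -0.2, 0.8]
gripper_width: 0.0426
```

```bash
python3 - <<'E'
from h import *
snap('wrist');go(.785,.3464,.0095,107.14)
E
```

```text
t 61.67 p [0.7857 0.3463 0.0787] R [[-0.956, -0.294, -0.0], [-0.294, 0.956, -0.0], [0.0, 0.0, -1.0]] F [0.2 0.3 0.2] w 0.0428 q [ 0.33  0.69  1.05  0.    1.4  -1.54]
dx 0.7 dy 0.3 dz 69.2 yaw -0.06 (now 107.08)
```

>>> servo_tool(
  rows=[
    {"dx": 0.5, "dy": 0.3, "dz": 15, "yaw": 0},
    {"dx": 0, "dy": 0, "dz": 15, "yaw": 0},
    {"dx": 0, "dy": 0, "dz": 14, "yaw": 0},
    {"dx": 0, "dy": 0, "dz": 12, "yaw": 0},
    {"dx": 0, "dy": 0, "dz": 8, "yaw": 0},
    {"dx": 0, "dy": 0, "dz": 4, "yaw": 0},
    {"dx": 0, "dy": 0, "dz": 0, "yaw": 0},
    {"dx": 0, "dy": 0, "dz": 0, "yaw": 0},
  ],
)

```text
clock: 62.33
ee_pos: [0.7853, 0.3466, 0.0104]
ee_rot: [-0.149, 0.989, -0.0, -0.0]
wrist_force: [-0.5, 0.7, -0.2]
gripper_width: 0.0426
```

>>> servo_tool(
  rows=[
    {"dx": 0, "dy": 0, "dz": 0, "yaw": 0},
    {"dx": 0, "dy": 0, "dz": 0, "yaw": 0},
    {"dx": 0, "dy": 0, "dz": 0, "yaw": 0},
    {"dx": 0, "dy": 0, "dz": 0, "yaw": 0},
    {"dx": 0, "dy": 0, "dz": 0, "yaw": 0},
    {"dx": 0, "dy": 0, "dz": 0, "yaw": 0},
    {"dx": 0, "dy": 0, "dz": 0, "yaw": 0},
  ],
  hand=1,
  newtons=40,
)

```text
clock: 62.92
ee_pos: [0.7862, 0.3468, 0.0123]
ee_rot: [-0.149, 0.989, 0.0, 0.001]
wrist_force: [1.1, -0.0, 5.4]
gripper_width: 0.0145
```

```bash
python3 - <<'E'
from h import *
go(.6222,.2961,.1377,107.14)
E
```

```text
t 62.92 p [0.7862 0.3468 0.0123] R [[-0.956, -0.295, 0.002], [-0.295, 0.956, 0.001], [-0.002, -0.0, -1.0]] F [ 1.1 -0.   5.4] w 0.0145 q [ 0.33  0.75  1.08 -0.    1.31 -1.54]
dx 171.4 dy -0.2 dz -125.8 yaw -0.00 (now 107.14)
```

>>> servo_tool(
  rows=[
    {"dx": 0, "dy": 0, "dz": -6, "yaw": 0},
    {"dx": 0, "dy": 0, "dz": -14, "yaw": 0},
    {"dx": 0, "dy": 0, "dz": -22, "yaw": 0},
    {"dx": 0, "dy": 0, "dz": -25, "yaw": 0},
    {"dx": 0, "dy": 0, "dz": -25, "yaw": 0},
    {"dx": 0, "dy": 0, "dz": -25, "yaw": 0},
    {"dx": 0, "dy": 0, "dz": -25, "yaw": 0},
    {"dx": 0, "dy": 0, "dz": -25, "yaw": 0},
    {"dx": 0, "dy": 0, "dz": -17, "yaw": 0},
    {"dx": 0, "dy": 0, "dz": 0, "yaw": 0},
  ],
)

```text
clock: 63.75
ee_pos: [0.7872, 0.3474, 0.2017]
ee_rot: [-0.149, 0.989, 0.001, 0.004]
wrist_force: [0.7, 0.2, 0.2]
gripper_width: 0.0149
```

>>> servo_tool(
  rows=[
    {"dx": 14, "dy": 0, "dz": 0, "yaw": 0},
    {"dx": 22, "dy": 0, "dz": 0, "yaw": 0},
    {"dx": 25, "dy": 0, "dz": 0, "yaw": 0},
    {"dx": 25, "dy": 0, "dz": 0, "yaw": 0},
    {"dx": 25, "dy": 0, "dz": 0, "yaw": 0},
    {"dx": 25, "dy": 0, "dz": 0, "yaw": 0},
    {"dx": 20, "dy": 0, "dz": 0, "yaw": 0},
    {"dx": 14, "dy": 0, "dz": 0, "yaw": 0},
    {"dx": 0, "dy": 0, "dz": 0, "yaw": 0},
    {"dx": 0, "dy": 0, "dz": 0, "yaw": 0},
    {"dx": 0, "dy": 0, "dz": 0, "yaw": 0},
    {"dx": 0, "dy": 0, "dz": 0, "yaw": 0},
  ],
)

```text
clock: 64.75
ee_pos: [0.6234, 0.2965, 0.1939]
ee_rot: [-0.149, 0.989, -0.0, -0.0]
wrist_force: [-0.2, -0.1, -2.0]
gripper_width: 0.0148
```

```bash
python3 - <<'E'
from h import *
for i in range(2): snap('wrist');go(.6222,.2961,.140,107.14)
E
```

```text
t 64.8 p [0.6234 0.2966 0.1941] R [[-0.956, -0.295, -0.0], [-0.295, 0.956, -0.0], [0.0, -0.0, -1.0]] F [ 0.5  0.9 -0.7] w 0.0144 q [ 0.34  0.22  1.47 -0.    1.45 -1.53]
dx 1.3 dy -0.1 dz 54.1 yaw -0.01 (now 107.13)
t 64.85 p [0.6234 0.2965 0.1941] R [[-0.956, -0.294, -0.0], [-0.294, 0.956, -0.0], [0.0, -0.0, -1.0]] F [ 0.   0.3 -1.5] w 0.015 q [ 0.34  0.22  1.47 -0.    1.45 -1.53]
dx 1.2 dy -0.1 dz 54.1 yaw -0.02 (now 107.12)
```

>>> servo_tool(
  rows=[
    {"dx": 1.2, "dy": 0, "dz": 8, "yaw": 0},
    {"dx": 0, "dy": 0, "dz": 10, "yaw": 0},
    {"dx": 0, "dy": 0, "dz": 8, "yaw": 0},
    {"dx": 0, "dy": 0, "dz": 8, "yaw": 0},
    {"dx": 0, "dy": 0, "dz": 5, "yaw": 0},
    {"dx": 0, "dy": 0, "dz": 4, "yaw": 0},
    {"dx": 0, "dy": 0, "dz": 0, "yaw": 0},
    {"dx": 0, "dy": 0, "dz": 0, "yaw": 0},
  ],
)

```text
clock: 65.52
ee_pos: [0.6216, 0.2961, 0.1514]
ee_rot: [-0.149, 0.989, -0.0, -0.0]
wrist_force: [0.1, 0.3, -0.7]
gripper_width: 0.0146
```

>>> servo_tool(
  rows=[
    {"dx": 0, "dy": 0, "dz": 2, "yaw": 0},
    {"dx": 0, "dy": 0, "dz": 2, "yaw": 0},
    {"dx": 0, "dy": 0, "dz": 2, "yaw": 0},
    {"dx": 0, "dy": 0, "dz": 2, "yaw": 0},
    {"dx": 0, "dy": 0, "dz": 0, "yaw": 0},
    {"dx": 0, "dy": 0, "dz": 0, "yaw": 0},
  ],
)

```text
clock: 66.02
ee_pos: [0.6215, 0.2961, 0.1434]
ee_rot: [-0.149, 0.989, -0.0, -0.0]
wrist_force: [0.8, 0.0, -1.1]
gripper_width: 0.0151
```

>>> servo_tool(
  rows=[
    {"dx": 0, "dy": 0, "dz": 1, "yaw": 0},
    {"dx": 0, "dy": 0, "dz": 1, "yaw": 0},
    {"dx": 0, "dy": 0, "dz": 1, "yaw": 0},
    {"dx": 0, "dy": 0, "dz": 0, "yaw": 0},
    {"dx": 0, "dy": 0, "dz": 0, "yaw": 0},
  ],
)

```text
clock: 66.43
ee_pos: [0.6218, 0.2962, 0.1423]
ee_rot: [-0.149, 0.989, -0.0, 0.0]
wrist_force: [-3.3, -1.8, 6.8]
gripper_width: 0.015
```

>>> servo_tool(
  rows=[
    {"dx": 0, "dy": 0, "dz": 1, "yaw": 0},
    {"dx": 0, "dy": 0, "dz": 0.5, "yaw": 0},
    {"dx": 0, "dy": 0, "dz": 0, "yaw": 0},
    {"dx": 0, "dy": 0, "dz": 0, "yaw": 0},
  ],
)

```text
clock: 66.77
ee_pos: [0.6219, 0.2962, 0.1422]
ee_rot: [-0.149, 0.989, -0.0, 0.0]
wrist_force: [-6.3, -3.1, 10.7]
gripper_width: 0.0149
```

The pins have entered, but the lateral force points toward the rack's front, so the hole edge is pressing on a pin from the back side. I'll shift 2 mm forward.

>>> servo_tool(
  rows=[
    {"dx": 0, "dy": 0, "dz": -1, "yaw": 0},
    {"dx": 1, "dy": 0, "dz": 0, "yaw": 0},
    {"dx": 1, "dy": 0, "dz": 0, "yaw": 0},
    {"dx": 0, "dy": 0, "dz": 0, "yaw": 0},
    {"dx": 0, "dy": 0, "dz": 0, "yaw": 0},
  ],
)

```text
clock: 67.18
ee_pos: [0.6217, 0.2962, 0.1423]
ee_rot: [-0.149, 0.989, 0.001, 0.003]
wrist_force: [3.3, 0.8, 6.1]
gripper_width: 0.015
```

>>> servo_tool(
  rows=[
    {"dx": 0, "dy": 0, "dz": 1, "yaw": 0},
    {"dx": 0, "dy": 0, "dz": 0, "yaw": 0},
    {"dx": 0, "dy": 0, "dz": 0, "yaw": 0},
  ],
)

```text
clock: 67.43
ee_pos: [0.6218, 0.2961, 0.1422]
ee_rot: [-0.149, 0.989, 0.001, 0.003]
wrist_force: [0.7, 0.4, 8.7]
gripper_width: 0.0148
```

The contact height (0.1422) equals the original 0.138 plus the 4 mm higher regrip, so the plate is down on its posts. I'll release and check by camera.

>>> servo_tool(
  rows=[
    {"dx": 0, "dy": 0, "dz": -1, "yaw": 0},
    {"dx": 0, "dy": 0, "dz": 0, "yaw": 0},
  ],
)

```text
clock: 67.6
ee_pos: [0.6216, 0.2961, 0.1422]
ee_rot: [-0.149, 0.989, 0.001, 0.003]
wrist_force: [2.0, 0.9, 6.1]
gripper_width: 0.0152
```

>>> servo_tool(
  rows=[
    {"dx": 0, "dy": 0, "dz": 0, "yaw": 0},
    {"dx": 0, "dy": 0, "dz": 0, "yaw": 0},
    {"dx": 0, "dy": 0, "dz": 0, "yaw": 0},
    {"dx": 0, "dy": 0, "dz": 0, "yaw": 0},
    {"dx": 0, "dy": 0, "dz": -8, "yaw": 0},
    {"dx": 0, "dy": 0, "dz": -20, "yaw": 0},
    {"dx": 0, "dy": 0, "dz": -30, "yaw": 0},
    {"dx": 0, "dy": 0, "dz": -30, "yaw": 0},
    {"dx": 0, "dy": 0, "dz": -30, "yaw": 0},
    {"dx": 0, "dy": 0, "dz": -30, "yaw": 0},
    {"dx": 0, "dy": 0, "dz": -28, "yaw": 0},
    {"dx": 0, "dy": 0, "dz": 0, "yaw": 0},
  ],
  hand=0,
)

```text
clock: 68.6
ee_pos: [0.6219, 0.2964, 0.3254]
ee_rot: [-0.149, 0.989, 0.001, 0.006]
wrist_force: [0.1, -0.1, 1.7]
gripper_width: 0.0425
```

>>> servo_tool(
  rows=[
    {"dx": 25, "dy": 0, "dz": 0, "yaw": 0},
    {"dx": 30, "dy": 0, "dz": 0, "yaw": 0},
    {"dx": 30, "dy": 0, "dz": 0, "yaw": 0},
    {"dx": 30, "dy": 0, "dz": 0, "yaw": 0},
    {"dx": 0, "dy": 10, "dz": 0, "yaw": 0},
    {"dx": 0, "dy": 30, "dz": 0, "yaw": 0},
    {"dx": 0, "dy": 30, "dz": 0, "yaw": 0},
    {"dx": 0, "dy": 30, "dz": 0, "yaw": 0},
    {"dx": 0, "dy": 30, "dz": 0, "yaw": 0},
    {"dx": 0, "dy": 30, "dz": 0, "yaw": 0},
    {"dx": 0, "dy": 0, "dz": 0, "yaw": 0},
    {"dx": 0, "dy": 0, "dz": 0, "yaw": 0},
  ],
)

```text
clock: 69.6
ee_pos: [0.462, 0.4157, 0.3155]
ee_rot: [-0.15, 0.989, -0.0, -0.0]
wrist_force: [0.3, 0.3, -0.9]
gripper_width: 0.0429
```

```bash
python3 - <<'E'
from h import *
st();b=snap('side');a=snap('top')
b1=cv2.imread('pics/side1.png')[:,:,::-1];a1=cv2.imread('pics/top1.png')[:,:,::-1]
def cov(img,box,thr=95):
    x0,y0,x1,y1=box;v=img.max(2);m=np.zeros(v.shape,np.uint8);m[y0:y1,x0:x1]=(v[y0:y1,x0:x1]<thr)*255
    c=max(cv2.findContours(m,0,2)[0],key=cv2.contourArea);(c0,s,an)=cv2.minAreaRect(c);return np.round(c0,1),np.round(s,1),round(an,2),cv2.contourArea(c)
for n,i in(('side start',b1),('side now',b['pixels'])): print(n,cov(i,(165,230,212,370)))
for n,i in(('top start',a1),('top now',a['pixels'])): print(n,cov(i,(98,135,222,205)))
# tea things: difference of pixels start vs now around each (top)
for n,(u,v,h) in dict(rinse=(258,108,26),jar=(273,170,16),whisk=(306,170,14),bowl=(343,163,22),caddy=(417,157,16),scoop=(256,200,30),greenB=(308,277,22),fork=(428,217,20)).items():
    A=a1[v-h:v+h,u-h:u+h].astype(np.float32).mean(2);B=a['pixels'][v-h:v+h,u-h:u+h].astype(np.float32).mean(2)
    print(n,np.round(cv2.phaseCorrelate(A,B,cv2.createHanningWindow((2*h,2*h),cv2.CV_32F)),2))
# pixelwise side compare in cover area
d=np.abs(b['pixels'][235:360,170:210].astype(int)-b1[235:360,170:210]).sum(2);print('side diff>60 px',(d>60).sum(),'of',d.size)
E
```

```text
t 69.6 p [0.462  0.4157 0.3155] R [[-0.955, -0.297, -0.001], [-0.297, 0.955, -0.001], [0.001, -0.001, -1.0]] F [ 0.3  0.3 -0.9] w 0.0429 q [ 0.61  0.01  1.5  -0.    1.64 -1.26]
side start (array([189.2, 297.3]), array([114.9,  32.9]), 88.35, 2500.5)
side now (array([193. , 298.5]), array([ 32.7, 116.3]), 2.44, 2550.5)
top start (array([158.9, 167.6]), array([ 23.1, 106.9]), 71.57, 1678.5)
top now (array([158.1, 168.3]), array([ 22.8, 106.9]), 71.57, 1711.5)Traceback (most recent call last):
  File "<stdin>", line 12, in <module>
    return _wrapfunc(a, 'round', decimals=decimals, out=out)
    return _wrapit(obj, method, *args, **kwds)
    conv = _array_converter(obj)
ValueError: setting an array element with a sequence. The requested array has an inhomogeneous shape after 1 dimensions. The detected shape was (2,) + inhomogeneous part.
```

```bash
python3 - <<'E'
from h import *
b=load('side')['pixels'].astype(int);a=load('top')['pixels'].astype(int)
b1=cv2.imread('pics/side1.png')[:,:,::-1].astype(int);a1=cv2.imread('pics/top1.png')[:,:,::-1].astype(int)
def first(line,thr=250):  # subpixel first crossing below thr
    s=line.sum(-1);i=np.argmax(s<thr);return i-1+(s[i-1]-thr)/(s[i-1]-s[i]) if i else -1
for v in range(262,345,12): print('side row',v,'back edge col',round(165+first(b1[v,165:215]),2),round(165+first(b[v,165:215]),2))
for u in(120,135,145,170,185,200): print('top col',u,'back edge row',round(125+first(a1[125:200,u]),2),round(125+first(a[125:200,u]),2))
# +y end edge (side: bottom end), columns
for u in(180,188,196): print('side col',u,[round(360-first(i[360:230:-1,u]),2) for i in(b1,b)])
for v in(178,184): print('top row',v,[round(90+first(i[v,90:160]),2) for i in(a1,a)])
for n,(u,v,h) in dict(rinse=(258,108,26),jar=(273,170,16),whisk=(306,170,14),bowl=(343,163,22),caddy=(417,157,16),scoop=(256,200,30),greenB=(308,277,22),fork=(428,217,20)).items():
    A=a1[v-h:v+h,u-h:u+h].astype(np.float32).mean(2);B=a[v-h:v+h,u-h:u+h].astype(np.float32).mean(2)
    print(n,np.round(cv2.phaseCorrelate(A,B,cv2.createHanningWindow((2*h,2*h),cv2.CV_32F))[0],2))
E
```

```text
side row 262 back edge col 177.69 178.73
side row 274 back edge col 176.93 177.96
side row 286 back edge col 176.66 177.77
side row 298 back edge col 176.0 176.95
side row 310 back edge col 175.63 176.47
side row 322 back edge col 174.9 175.9
side row 334 back edge col 174.44 175.27
top col 120 back edge row 168.26 168.79
top col 135 back edge row 163.08 163.73
top col 145 back edge row 159.67 160.4
top col 170 back edge row 151.37 151.93
top col 185 back edge row 146.23 147.16
top col 200 back edge row 141.23 142.16
side col 180 [np.float64(355.14), np.float64(355.64)]
side col 188 [np.float64(354.25), np.float64(354.76)]
side col 196 [np.float64(353.27), np.float64(354.11)]
top row 178 [np.float64(105.84), np.float64(105.26)]
top row 184 [np.float64(107.6), np.float64(106.85)]
rinse [0.13 0.  ]
jar [0.06 0.06]
whisk [-0.37 -0.19]
bowl [0.58 0.46]
caddy [-0.07 -0.05]
scoop [-0.4  -0.26]
greenB [0.6  0.72]
fork [ 0.01 -0.11]
```

```bash
python3 - <<'E'
from h import *
t=np.radians(3.6);tx=np.array([np.cos(t),np.sin(t)]);ty=np.array([-tx[1],tx[0]]);C=np.array([.565,-.097])
for n in('top','side'):
    s=load(n);px=s['pixels'].astype(int);m=((px[:,:,0]>100)&(px[:,:,0]-px[:,:,2]>25)&(px[:,:,1]>80)).astype(np.uint8)*255
    for b,(x,y) in dict(bin0=(-.068,-.0815),bin1=(-.069,.034)).items():
        pts=[np.r_[C+tx*(x+dx)+ty*(y+dy),z] for dx in(-.038,.038) for dy in(-.03,.03) for z in(.008,.103)]+[np.r_[C+tx*(x+dx)+ty*(y+dy),z] for dx in(-.038,.038) for dy in(-.008,.008) for z in(.116,.134)]
        h=cv2.convexHull(np.array([proj(s,p) for p in pts],np.float32)).astype(int)
        k=np.zeros_like(m);cv2.fillConvexPoly(k,h,255);big=cv2.dilate(k,np.ones((9,9)))
        e=cv2.erode(k,np.ones((3,3)));print(n,b,'pred box',cv2.boundingRect(h),'obs box (in 4px margin)',cv2.boundingRect(cv2.findNonZero(cv2.morphologyEx(cv2.bitwise_and(m,big),cv2.MORPH_OPEN,np.ones((3,3))))),'fill',round((m[e>0]>0).mean(),2))
st()
E
```

```text
top bin0 pred box (327, 190, 30, 39) obs box (in 4px margin) (329, 190, 28, 36) fill 0.94
top bin1 pred box (286, 194, 27, 39) obs box (in 4px margin) (287, 194, 26, 36) fill 0.93
side bin0 pred box (271, 166, 29, 47) obs box (in 4px margin) (277, 168, 27, 49) fill 0.38
side bin1 pred box (267, 188, 32, 50) obs box (in 4px margin) (277, 185, 26, 52) fill 0.55
t 69.7 p [0.4629 0.4142 0.3158] R [[-0.956, -0.295, -0.0], [-0.295, 0.956, -0.001], [0.0, -0.001, -1.0]] F [-0.2  0.3  0.6] w 0.0426 q [ 0.61  0.    1.5  -0.    1.64 -1.26]
```

Both bins match the upright outline in the top view, and nothing else has moved noticeably. Handing in.

```bash
python3 -c "
from h import *
print(ticket.hand_in())"
```

```text
the job is handed in; nothing more can be done
None
```

The job is done and handed in, but no verdict came back. Only bin0 and bin1 were in the rack; bay 2 was empty. I lifted the cover off and laid it behind the rack, then freed both bins by pushing their spring bars with the fork. Both bins now stand on the free half of the tray, the fork is back in its stand and the cover is back over its pins.

**Last checks**
- **Fork:** seen in its stand at (0.480, −0.4136), within about 2 mm of where it started.
- **Bins:** both matched the upright outline in the wrist view before I let go, and in the top view afterwards. The side view was too shaded to confirm it (only 38% and 55% of the predicted outline matched).
- **Cover:** lies parallel to its starting pose, about 2 mm to the front and 1.5 mm to +y, which fits the play on the pins. I did not measure its height separately, but it touched down at the height expected for a seated plate.
- **Tea things:** rinse bowl, jar, whisk, caddy and scoop shifted by less than about 0.5 pixel in the top view. The bowl read 0.75 pixel (about 2 mm), close to noise.

**What disagreed**
- The fingertips sit about 9 mm behind the reported tool point, not 25 mm ahead of it. My first grasp of the cover closed on air because of this; I corrected it by sight.
- The fork's prongs rubbed a bin rail with up to about 6 N while entering gap0; I moved it back 1.5 mm.

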